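# Pack up a tray of lures under the UV curing lamp

## Task

Build one neat, square pile of packing plates on the outlined spot of the lamp stand, stopping when its top is level with the brass pointer (as near as whole plates allow; leave the pointer as it is set and the spare plates on the bench). Then slide the spatula under the drying tray and carry it level onto the pile, centred and lined up with the stand, never touching the tray with the fingers because its lures are wet. Last, swing the lamp fully home over the tray and then press the start button; the spatula goes back flat in the middle of its mat (the rear edge of its blade near the middle), all without disturbing the pen cup, the reel or the jar.

Things in the scene. Friction and masses are not known exactly. Their poses are not given: they have to be found in the camera images.
- stand: Grey steel stand of a UV curing lamp, fixed to the bench. Base plate 12 mm thick, 215 mm along x (from 65 mm on the near side of the origin to 150 mm beyond it) and 125 mm along y; origin on the bench, under the outlined spot. x points from the spot to the post, z up. Its right far corner reaches out to y = -128 mm and carries a black box, 34 mm high over the bench, with the start button on top.
- pack_spot (a point): Centre of the white outline (49 x 84 mm, long along the stand's y) on the top face of the stand's base plate, 12 mm over the bench: where the pile is built, plates lying like the outline (plate x along the stand's x).
- pointer_tip (a point): Tip of the brass height pointer, a flat finger 3 mm thick clamped on the post and reaching towards the pile; the tip is 80 mm from the spot's axis along the stand's +x. Its height is the wanted height of the top of the pile; set between 46 and 73 mm over the base plate.
- thick1: Aluminium packing plate, thick: 45 mm along its x, 80 mm along its y, 20 mm thick, 0.19 kg, lying flat on the bench at the start. Origin at the centre of its underside, z up. May be absent: two to four of the thick plates are there.
- thick2: Aluminium packing plate, thick: 45 mm along its x, 80 mm along its y, 20 mm thick, 0.19 kg, lying flat on the bench at the start. Origin at the centre of its underside, z up. May be absent: two to four of the thick plates are there.
- thick3: Aluminium packing plate, thick: 45 mm along its x, 80 mm along its y, 20 mm thick, 0.19 kg, lying flat on the bench at the start. Origin at the centre of its underside, z up. May be absent: two to four of the thick plates are there.
- thick4: Aluminium packing plate, thick: 45 mm along its x, 80 mm along its y, 20 mm thick, 0.19 kg, lying flat on the bench at the start. Origin at the centre of its underside, z up. May be absent: two to four of the thick plates are there.
- thin1: Aluminium packing plate, thin: 45 mm along its x, 80 mm along its y, 10 mm thick, 0.10 kg, lying flat on the bench at the start. Origin at the centre of its underside, z up.
- thin2: Aluminium packing plate, thin: 45 mm along its x, 80 mm along its y, 10 mm thick, 0.10 kg, lying flat on the bench at the start. Origin at the centre of its underside, z up.
- thin3: Aluminium packing plate, thin: 45 mm along its x, 80 mm along its y, 10 mm thick, 0.10 kg, lying flat on the bench at the start. Origin at the centre of its underside, z up.
- tray: Steel drying tray, 90 mm along x, 80 mm along y, 20 mm high over all, 0.12 kg, with coated copper lure spoons fixed in it. Origin at the centre of its underside (bottom of the feet). It stands on two straight feet that run the whole length along x, 6 mm wide and 14 mm high, at y = +-27 mm; between them is a tunnel 48 mm wide, open at both x ends, 14 mm high up to the underside of the floor, for the spatula. The pile carries it on both feet.
- spatula: Cranked spatula, 0.125 kg. Steel blade 34 mm wide, 3 mm thick, from x = 0 (rear edge, origin, underside) to x = 95 mm (front edge); an upright neck (x = 0 to 4 mm) rises from the blade's rear edge to a level wooden handle, 95 mm long (x = -87 to +8 mm), 18 mm wide, 26 mm tall, from 50 to 76 mm over the blade's underside. It stands by itself on its blade (balance point about x = +25 mm).
- spatula_grip (a point): Where to take the spatula: centre of the front part of the handle, at x = -12 mm, 63 mm over the blade's underside.
- mat: Black rubber mat fixed to the bench, 200 mm along x, 100 mm along y, 2 mm thick, origin at the centre of its underside: the spatula's place. At the start the spatula lies along it.
- lamp (a joint): Angle of the lamp's swing arm about the post, rad: 0 = home against its stop, head straight over the spot; grows as the head swings away to the stand's +y side (clockwise from above). Stays where it is left; moves with under 2 N at the knob.
- lamp_knob (a point): Top of the upright black knob, 20 mm in diameter and 35 mm tall, in the centre of the lamp head's top, for moving the lamp; 120 mm from the post's axis, 263 mm over the bench. The head is 90 mm in diameter and its underside is 170 mm over the bench.
- lamp_post (a point): Point on the axis of the post (diameter 18 mm), about which the lamp arm swings; 120 mm beyond the spot along the stand's x.
- start (a joint): Travel of the start button, m: 0 = up, 0.005 = fully down; springs back, 4 N.
- start_top (a point): Centre of the top of the start button, 28 mm in diameter, pressed straight down.
- pen_cup: Dark steel pen cup with pens, 72 mm in diameter, 160 mm tall: not to be disturbed. Origin at the centre of its underside.
- reel: Dark fishing reel lying flat, 80 mm in diameter, 48 mm tall with its handle: not to be disturbed. Origin at the centre of its underside.
- jar: Amber glass jar, 52 mm in diameter, 70 mm tall: not to be disturbed. Origin at the centre of its underside.
There are look-alikes about, which are no part of the job. What is shaped like the thin3 but blue or green is not meant.

How it is judged (in metres and radians):
On the way, in this order (a step that is already met when the one before it is completed fails the run):
1. a neat pile of plates stands on the spot with its top level with the pointer, let go (((z of pointer_tip in the frame of thick1 between 0.014 and 0.026 m and (horizontal distance between thick1 and pack_spot below 0.012 m and angle between the x axis of thick1 and the x axis of stand, either way round below 0.17 rad and angle between thick1's own z axis and vertical below 0.06 rad) and linear speed of thick1 below 0.02 m/s) or (z of pointer_tip in the frame of thick2 between 0.014 and 0.026 m and (horizontal distance between thick2 and pack_spot below 0.012 m and angle between the x axis of thick2 and the x axis of stand, either way round below 0.17 rad and angle between thick2's own z axis and vertical below 0.06 rad) and linear speed of thick2 below 0.02 m/s) or (z of pointer_tip in the frame of thick3 between 0.014 and 0.026 m and (horizontal distance between thick3 and pack_spot below 0.012 m and angle between the x axis of thick3 and the x axis of stand, either way round below 0.17 rad and angle between thick3's own z axis and vertical below 0.06 rad) and linear speed of thick3 below 0.02 m/s) or (z of pointer_tip in the frame of thick4 between 0.014 and 0.026 m and (horizontal distance between thick4 and pack_spot below 0.012 m and angle between the x axis of thick4 and the x axis of stand, either way round below 0.17 rad and angle between thick4's own z axis and vertical below 0.06 rad) and linear speed of thick4 below 0.02 m/s) or (z of pointer_tip in the frame of thin1 between 0.004 and 0.016 m and (horizontal distance between thin1 and pack_spot below 0.012 m and angle between the x axis of thin1 and the x axis of stand, either way round below 0.17 rad and angle between thin1's own z axis and vertical below 0.06 rad) and linear speed of thin1 below 0.02 m/s) or (z of pointer_tip in the frame of thin2 between 0.004 and 0.016 m and (horizontal distance between thin2 and pack_spot below 0.012 m and angle between the x axis of thin2 and the x axis of stand, either way round below 0.17 rad and angle between thin2's own z axis and vertical below 0.06 rad) and linear speed of thin2 below 0.02 m/s) or (z of pointer_tip in the frame of thin3 between 0.004 and 0.016 m and (horizontal distance between thin3 and pack_spot below 0.012 m and angle between the x axis of thin3 and the x axis of stand, either way round below 0.17 rad and angle between thin3's own z axis and vertical below 0.06 rad) and linear speed of thin3 below 0.02 m/s)) and (horizontal distance between thick1 and pack_spot above 0.1 m or (horizontal distance between thick1 and pack_spot below 0.012 m and angle between the x axis of thick1 and the x axis of stand, either way round below 0.17 rad and angle between thick1's own z axis and vertical below 0.06 rad)) and (horizontal distance between thick2 and pack_spot above 0.1 m or (horizontal distance between thick2 and pack_spot below 0.012 m and angle between the x axis of thick2 and the x axis of stand, either way round below 0.17 rad and angle between thick2's own z axis and vertical below 0.06 rad)) and (horizontal distance between thick3 and pack_spot above 0.1 m or (horizontal distance between thick3 and pack_spot below 0.012 m and angle between the x axis of thick3 and the x axis of stand, either way round below 0.17 rad and angle between thick3's own z axis and vertical below 0.06 rad)) and (horizontal distance between thick4 and pack_spot above 0.1 m or (horizontal distance between thick4 and pack_spot below 0.012 m and angle between the x axis of thick4 and the x axis of stand, either way round below 0.17 rad and angle between thick4's own z axis and vertical below 0.06 rad)) and (horizontal distance between thin1 and pack_spot above 0.1 m or (horizontal distance between thin1 and pack_spot below 0.012 m and angle between the x axis of thin1 and the x axis of stand, either way round below 0.17 rad and angle between thin1's own z axis and vertical below 0.06 rad)) and (horizontal distance between thin2 and pack_spot above 0.1 m or (horizontal distance between thin2 and pack_spot below 0.012 m and angle between the x axis of thin2 and the x axis of stand, either way round below 0.17 rad and angle between thin2's own z axis and vertical below 0.06 rad)) and (horizontal distance between thin3 and pack_spot above 0.1 m or (horizontal distance between thin3 and pack_spot below 0.012 m and angle between the x axis of thin3 and the x axis of stand, either way round below 0.17 rad and angle between thin3's own z axis and vertical below 0.06 rad)) and contact force between the fingers and thick1 below 0.05 N and contact force between the fingers and thick2 below 0.05 N and contact force between the fingers and thick3 below 0.05 N and contact force between the fingers and thick4 below 0.05 N and contact force between the fingers and thin1 below 0.05 N and contact force between the fingers and thin2 below 0.05 N and contact force between the fingers and thin3 below 0.05 N), for 0.2 s.
2. the tray stands level and centred on the pile, the spatula clear of it (z of pointer_tip in the frame of tray between -0.006 and 0.006 m and horizontal distance between tray and pack_spot below 0.015 m and angle between the x axis of tray and the x axis of stand, either way round below 0.2 rad and angle between tray's own z axis and vertical below 0.06 rad and linear speed of tray below 0.02 m/s and contact force between spatula and tray below 0.05 N), for 0.2 s.
3. the lamp is swung home over the tray (value of joint lamp below 0.08 rad), for 0.2 s.
4. the start button is pressed down with the lamp home (value of joint lamp below 0.08 rad and value of joint start above 0.003 m), for 0.1 s.
At the end, for the whole second after the job is handed in: Tray at rest on the pile, feet within 6 mm of the pointer's height, 15 mm of the spot's axis, 0.2 rad of the stand's line, level, off the spatula; piled plates flat within 12 mm and 0.17 rad, others over 100 mm off; spatula flat on its mat within 50 x 35 mm of centre; lamp within 0.08 rad of home (all of step 2 and (horizontal distance between thick1 and pack_spot above 0.1 m or (horizontal distance between thick1 and pack_spot below 0.012 m and angle between the x axis of thick1 and the x axis of stand, either way round below 0.17 rad and angle between thick1's own z axis and vertical below 0.06 rad)) and (horizontal distance between thick2 and pack_spot above 0.1 m or (horizontal distance between thick2 and pack_spot below 0.012 m and angle between the x axis of thick2 and the x axis of stand, either way round below 0.17 rad and angle between thick2's own z axis and vertical below 0.06 rad)) and (horizontal distance between thick3 and pack_spot above 0.1 m or (horizontal distance between thick3 and pack_spot below 0.012 m and angle between the x axis of thick3 and the x axis of stand, either way round below 0.17 rad and angle between thick3's own z axis and vertical below 0.06 rad)) and (horizontal distance between thick4 and pack_spot above 0.1 m or (horizontal distance between thick4 and pack_spot below 0.012 m and angle between the x axis of thick4 and the x axis of stand, either way round below 0.17 rad and angle between thick4's own z axis and vertical below 0.06 rad)) and (horizontal distance between thin1 and pack_spot above 0.1 m or (horizontal distance between thin1 and pack_spot below 0.012 m and angle between the x axis of thin1 and the x axis of stand, either way round below 0.17 rad and angle between thin1's own z axis and vertical below 0.06 rad)) and (horizontal distance between thin2 and pack_spot above 0.1 m or (horizontal distance between thin2 and pack_spot below 0.012 m and angle between the x axis of thin2 and the x axis of stand, either way round below 0.17 rad and angle between thin2's own z axis and vertical below 0.06 rad)) and (horizontal distance between thin3 and pack_spot above 0.1 m or (horizontal distance between thin3 and pack_spot below 0.012 m and angle between the x axis of thin3 and the x axis of stand, either way round below 0.17 rad and angle between thin3's own z axis and vertical below 0.06 rad)) and x of spatula in the frame of mat between -0.05 and 0.05 m and y of spatula in the frame of mat between -0.035 and 0.035 m and z of spatula in the frame of mat below 0.012 m and angle between spatula's own z axis and vertical below 0.1 rad and linear speed of spatula below 0.02 m/s and value of joint lamp below 0.08 rad); the robot touches nothing.
It fails at once if the fingers touch the wet tray (contact force between the fingers and tray above 0.5 N).
It fails at once if the tray is tipped (angle between tray's own z axis and vertical above 0.5 rad).
It fails at once if the height pointer is shifted (distance of pointer_tip from where it was at the start of the episode above 0.004 m).
It fails at once if the pen cup, the reel or the jar is disturbed (distance of any of pen_cup, reel, jar from where it was at the start of the episode above 0.03 m).
Of thick1, thick2, thick3, thick4 only 2 to 4 are there at a start; the rules pass over those that are not, and their reading is None.
At some moment in a run one of spatula may be knocked a few centimetres aside while the robot is not near it.
It also fails if it takes over 210 s, if anything falls off the work surface, if the arm or the gripper's body presses on something with over 40 N, if the wrist force passes 120 N, or if a joint passes its speed limit or range.

## Robot

A 7-joint arm with a two-finger parallel gripper is mounted at the origin on the work surface. World frame = base frame: x ahead of the robot, y to its left, z up, the work surface at z = 0. Lengths are in mm, angles in degrees, forces in N, time in s.
With the tool pointing down it reaches from about 400 to 850 mm from the base axis. Payload 4.5 kg.
Tool frame: the origin (TCP) lies at the very end of the fingers, on their centre line; the grasp point (between the pads) lies 19 mm behind it (manip.grip_depth is the distance from the TCP to the grasp point, in mm); z points along the fingers, y is the direction in which the jaws open and shut (so a half turn about z gives the same grasp; the last joint's range is limited). The gripper opens to 85 mm and grips with 20 to 120 N. Pads are 22 mm wide; open, the fingers measure 114 mm over their backs; the gripper's body (76 mm by 85 mm) begins 54 mm behind the grasp point. The pads swing forward as they close: fully open they stand 13 mm farther back than shut.
Start: joints at [72.067, 39.483, -11.15, 89.685, 9.013, 51.709, -12.324], TCP at [212.461, -587.805, 231.317] pointing down, gripper open.
Joint ranges: [-172.22, 172.22], [-26.19, 119.32], [-84.43, 86.54], [7.71, 146.69], [-57.33, 237.33], [2.42, 119.75], [-152.13, 152.13]. Speed limits (degrees/s): [147.25, 147.25, 180, 180, 180, 180, 180].

## Interface

Orientations are given as [roll, pitch, yaw] about the fixed x, y, z axes, in that order (R = Rz(yaw) Ry(pitch) Rx(roll)).
In Python, from cell import manip gives the robot as it stands.
- The arm moves only by the tool send_rows, never from a script. Its argument "plan" is a list of rows, each an object of numbers: "x", "y", "z": the shift along the tool's x, y, z in m; "ax", "ay", "az": the turn, a rotation vector about the tool's x, y, z in degrees; "grip": the closure, from 0 (fully open) to 1 (shut). In form: [{"x": .., "y": .., "z": .., "ax": .., "ay": .., "az": .., "grip": ..}, ...]. A call has 1 to 8 rows; each row shifts and turns the pose as measured when the row begins, along the tool's axes as they then stand; what a row does not reach is not made up. A row lasts 1/10 s, in which the tool goes at most 50 mm and 8.59 degrees, less where a joint would pass 70% of its speed; a pose out of reach is approached as far as the arm can. A call is refused whole if a number of a shift passes 0.05 or a number of a turn 8.59, either way. A call with a gripper value outside its range is refused whole. The fingers move at their own pace and stop on an object; "squeeze" is the grip in N (left out, the last holds). Time passes only in rows, so rows that do not move let the fingers close. It gives the time, the measured TCP pose, the force and the opening at its end, in the units of the state.
- manip.state(): the state, without advancing time (a new reading comes with each control period).
- manip.camera(name): name is "scene" or "top"; returns a dict with "img" (480x640x3 uint8, blue, green, red), "depth" (480x640 float32, mm along the optical axis (not along the pixel's ray), 0 where there is no reading), "vfov" (degrees; the focal length in pixels is half the picture's height over the tangent of half this angle, whatever the lens; pixels are square), "cx", "cy" (the principal point, pixels), "R" (3x3) and "t" (3): a world point X has camera coordinates R X + t. Camera axes: x right, y down, z forward; pixel columns grow to the right and rows downward; lengths in mm; the calibration is good to about 2 mm. A picture is of the moment at which its call begins.
- manip.finish_job(): hands the job in, once; it reports no verdict.
Trained networks look in a picture, given as the dict that the camera call returned (one of the last four; its "shot" number tells which), for a name from the list of things; names that differ only in an ending like _2 or _b are one class to them, and where a whole thing is asked for, a point or a joint stands for the part that bears it (a point fixed in the world has none). Each returns a list of dicts, best first, with "confidence" (0 to 1); they miss things now and then, are a little off and sometimes report something else, mostly with a low value. They report only what shows in the picture. A call takes as long as a camera call. They do not tell look-alikes from the thing itself.
- manip.find_in(picture, thing): "point" ([x, y, z] in mm, in the coordinates of the camera as it stood for that picture, good to about 4 mm: the middle of the surface that is visible of it).
The state is a dict: "time_s": time; "q": joint angles; "joint_velocities": joint speeds; "joint_torque": joint torques, N m; "position": TCP position; "eef_rot": TCP orientation; "ft_force": force on the tool from outside, world axes, zero at the start; "torque": the same for the moment, N m; "grip_width": finger opening in mm.
Only numpy, scipy, OpenCV 4.12 (cv2) and the standard library are available. Lean on these libraries where they do the work, as an engineer would, in place of code of your own. Each camera call takes 0.05 s, during which the arm holds its last target. There are 200 camera calls.

## Working session

There is one attempt and no reset: what is moved stays moved. The work goes in short steps, Python scripts to look and compute and a tool call to move; the robot and the scene stay as the last step left them, time stands still between calls to the robot, and variables do not carry over. Pictures are saved under pics/ and viewed, about 12 in all and at most 16, crops included, and the job is handed in when it is done.

Besides the shell and the picture viewer there is one more tool, called after ">>>" as name(argument=value, ...) on one line, values as JSON. send_rows: Moves the arm, as the interface text tells. Its arguments: {"type":"object","properties":{"plan":{"type":"array"},"squeeze":{"type":"number"}},"required":["plan"]}

```bash
mkdir -p pics; ls
cat > h.py <<'E'
import numpy as np, cv2
from cell import manip
def shot(name, fn=None):
    c=manip.camera(name)
    if fn: cv2.imwrite('pics/'+fn,c['img'])
    np.savez('last_%s.npz'%name,**{k:np.array(v) for k,v in c.items()})
    return c
def foc(c): return 240/np.tan(np.radians(c['vfov'])/2)
def cloud(c):
    f=foc(c);d=np.asarray(c['depth'],float);v,u=np.mgrid[0:480,0:640]
    P=np.stack([(u-c['cx'])*d/f,(v-c['cy'])*d/f,d],-1)
    W=(P-np.asarray(c['t']))@np.asarray(c['R']); W[d<=0]=np.nan
    return W
def tow(c,p): return (np.asarray(p)-np.asarray(c['t']))@np.asarray(c['R'])
def proj(c,X):
    p=np.asarray(X)@np.asarray(c['R']).T+np.asarray(c['t']);f=foc(c)
    return np.stack([p[...,0]/p[...,2]*f+c['cx'],p[...,1]/p[...,2]*f+c['cy']],-1)
E
python3 - <<'E'
from h import *
print(manip.state())
for n in ('top','scene'):
    c=shot(n,n+'1.png'); print(n,c['vfov'],c['cx'],c['cy'],c['R'],c['t'])
    for k in ['stand','thick1','thin1','tray','spatula','mat','lamp','lamp_knob','start_top','pointer_tip','pen_cup','reel','jar']:
        try: print(k,[(np.round(tow(c,r['point'])).tolist(),round(r['confidence'],2)) for r in manip.find_in(c,k)])
        except Exception as e: print(k,e)
E
```

```text
pics
{'time_s': 0.0, 'q': array([ 72.06462839,  39.53583595, -11.14675113,  89.74512952,
         9.01199147,  51.70998245, -12.32298259]), 'joint_velocities': array([ 0.03968169,  0.08432791,  0.12347047, -0.00445019, -0.00828577,
        0.02872662, -0.00231178]), 'joint_torque': array([-6.79411260e-04, -5.39609206e+01, -1.26655586e+00, -1.58540136e+01,
        9.14324541e-03,  9.54174553e-03,  4.12986680e-06]), 'position': array([ 212.1967547 , -587.17327665,  230.45481503]), 'eef_rot': array([-1.79891168e+02,  6.02713391e-03,  1.98792674e+01]), 'ft_force': array([-0.02915775,  0.29584005, -0.72112853]), 'torque': array([0.02183658, 0.0371757 , 0.01871099]), 'grip_width': 85.40263051097389}
top 56.96685466482917 321.0909519326282 242.4362400576585 [[-0.00103145 -0.99962702 -0.02729033]
 [-0.99798537  0.00276018 -0.06338447]
 [ 0.06343616  0.02716997 -0.99761598]] [  -5.22165909  580.47671162 1271.24331123]
stand [([559.0, 276.0, 12.0], 0.84)]
thick1 [([524.0, -418.0, 17.0], 0.83), ([605.0, -346.0, 20.0], 0.71), ([423.0, -371.0, 21.0], 0.71), ([684.0, -112.0, 20.0], 0.62)]
thin1 [(
[... 1045 characters left out ...]
0.75), ([532.0, -418.0, 18.0], 0.7)]
thin1 [([698.0, -474.0, 7.0], 0.97), ([824.0, -66.0, 12.0], 0.84), ([658.0, -238.0, 10.0], 0.78), ([745.0, -340.0, 14.0], 0.63), ([530.0, -275.0, 15.0], 0.57), ([574.0, 279.0, 13.0], 0.48)]
tray [([591.0, -6.0, 22.0], 0.6)]
spatula [([472.0, -133.0, 4.0], 0.81), ([613.0, -343.0, 17.0], 0.57), ([529.0, 342.0, 219.0], 0.51)]
mat [([471.0, -133.0, 4.0], 0.74)]
lamp [([529.0, 339.0, 223.0], 0.63), ([472.0, -138.0, 7.0], 0.56)]
lamp_knob [([532.0, 337.0, 216.0], 0.61)]
start_top [([683.0, 253.0, 52.0], 0.6), ([614.0, -341.0, 17.0], 0.58)]
pointer_tip []
pen_cup [([789.0, 91.0, 63.0], 0.6)]
reel [([530.0, 337.0, 214.0], 0.17)]
jar [([575.0, 275.0, 15.0], 0.36)]
```

View pics/top1.png

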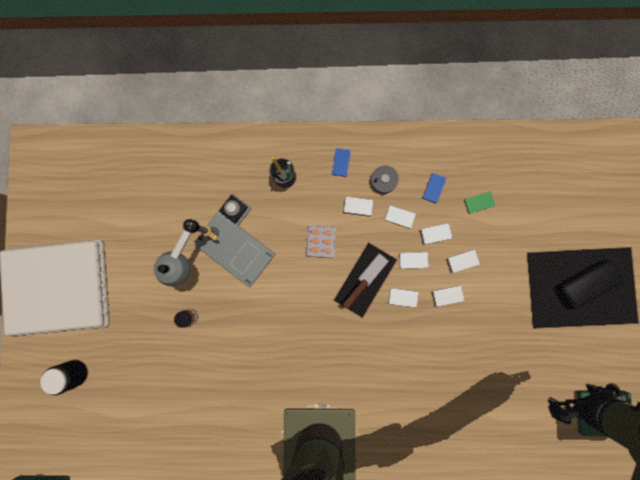

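View pics/scene1.png

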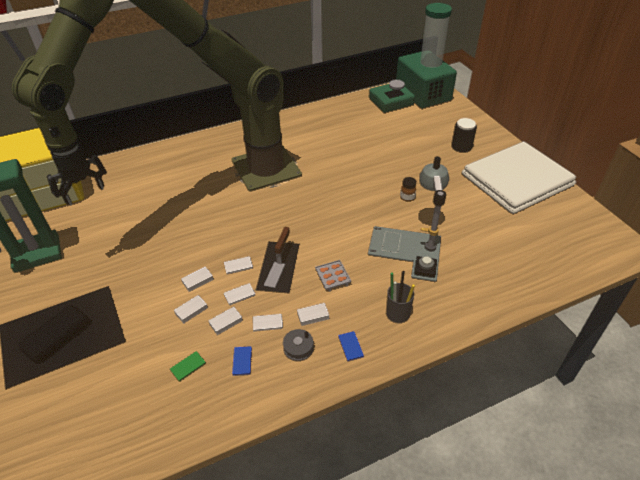

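The top view shows 7 white plates at (358,206), (400,216), (436,234), (413,261), (463,261), (403,298), (448,296). The blue plates at (341,162), (434,187) and the green one at (479,203) are look-alikes. The tray is at (321,242), the spatula on its mat at (366,280), the stand at (235,248), and the lamp is swung away to (172,268).

```bash
cat >> h.py <<'E'
def load(n):
    z=np.load('last_%s.npz'%n); return {k:(z[k] if z[k].ndim else z[k].item()) for k in z.files}
def onplane(c,uv,z):
    uv=np.asarray(uv,float);f=foc(c);R=np.asarray(c['R']);t=np.asarray(c['t'])
    d=np.stack([(uv[...,0]-c['cx'])/f,(uv[...,1]-c['cy'])/f,np.ones(uv.shape[:-1])],-1)@R
    o=-R.T@t; s=(z-o[2])/d[...,2]; return o+d*s[...,None]
def blobs(c,mask,zlo,zhi,amin=60):
    W=cloud(c); n,L,S,_=cv2.connectedComponentsWithStats(mask.astype(np.uint8));out=[]
    for i in range(1,n):
        if S[i,4]<amin: continue
        m=L==i; z=np.nanmedian(W[m][:,2])
        if not zlo<z<zhi: continue
        v,u=np.nonzero(m); P=onplane(c,np.stack([u,v],-1),z)[:,:2].astype(np.float32)
        (cx,cy),(w,h),a=cv2.minAreaRect(P)
        if w>h: w,h,a=h,w,a-90     # a = direction of short side (x)
        out.append((cx,cy,z,w,h,(a+90)%180-90,P.mean(0),S[i,4]))
    return out
E
python3 - <<'E'
from h import *
for n in ('top','scene'):
    c=load(n); hsv=cv2.cvtColor(c['img'],cv2.COLOR_BGR2HSV)
    m=(hsv[...,2]>175)&(hsv[...,1]<40)
    print(n)
    for b in blobs(c,m,4,30): print('plate c(%.0f %.0f) z%.1f  %.0fx%.0f a%.0f mean %s n%d'%(*b[:6],b[6].round(),b[7]))
    W=cloud(c)
    o=(hsv[...,0]>3)&(hsv[...,0]<14)&(hsv[...,1]>120)&(hsv[...,2]>150)
    for b in blobs(c,o,0,40,10): print('orange',np.round(b[6]),b[2],b[7])
    bench=W[(np.abs(W[...,0]-550)<10)&(np.abs(W[...,1]-100)<20)]; print('bench z',np.nanmedian(bench[:,2]),np.nanstd(bench[:,2]))
T=load('top');S=load('scene')
a=cv2.resize(T['img'][180:340,130:420],None,fx=2.7,fy=2.7,interpolation=cv2.INTER_CUBIC)
b=cv2.resize(S['img'][150:320,320:480],None,fx=3.5,fy=3.5,interpolation=cv2.INTER_CUBIC)
cv2.imwrite('pics/ct1.png',a);cv2.imwrite('pics/cs1.png',b)
E
```

```text
top
plate c(689 -115) z19.3  44x80 a-8 mean [ 688. -115.] n411
plate c(658 -238) z9.2  44x80 a-19 mean [ 657. -238.] n418
plate c(607 -341) z19.0  45x79 a12 mean [ 607. -341.] n426
plate c(527 -418) z19.2  45x78 a17 mean [ 527. -418.] n431
plate c(530 -276) z9.4  45x81 a2 mean [ 529. -277.] n418
plate c(427 -373) z19.5  44x79 a11 mean [ 427. -373.] n430
plate c(421 -244) z9.3  45x80 a-8 mean [ 421. -244.] n429
orange [612.  11.] 19.16841765373139 16
orange [610. -25.] 18.925882448733987 17
orange [586.  13.] 19.02050884352989 18
orange [584. -22.] 18.486205339417925 19
orange [561.  14.] 20.027526689128635 14
orange [557. -22.] 18.421136624865362 16
bench z -0.4747243348662774 2.538301620238639
scene
plate c(421 -245) z9.7  43x78 a-8 mean [ 421. -245.] n270
plate c(426 -373) z19.8  43x78 a11 mean [ 427. -373.] n300
plate c(529 -277) z9.8  43x78 a3 mean [ 530. -278.] n312
plate c(526 -419) z19.4  43x78 a18 mean [ 527. -419.] n340
plate c(688 -116) z19.6  43x77 a-8 mean [ 689. -116.] n359
plate c(606 -342) z19.6  43x78 a12 mean [ 607. -342.] n358
plate c(658 -238) z9.7  43x77 a-19 mean [ 658. -238.] n364
orange [561.  13.] 19.850153641566745 22
orange [558. -24.] 18.92139681279906 25
orange [586.  11.] 18.478709587601486 23
orange [584. -25.] 19.445610516447005 22
orange [612.   9.] 18.32853309252784 25
orange [609. -27.] 18.400457898055294 22
bench z 0.8901154482978689 2.702026727312822
```

View pics/ct1.png

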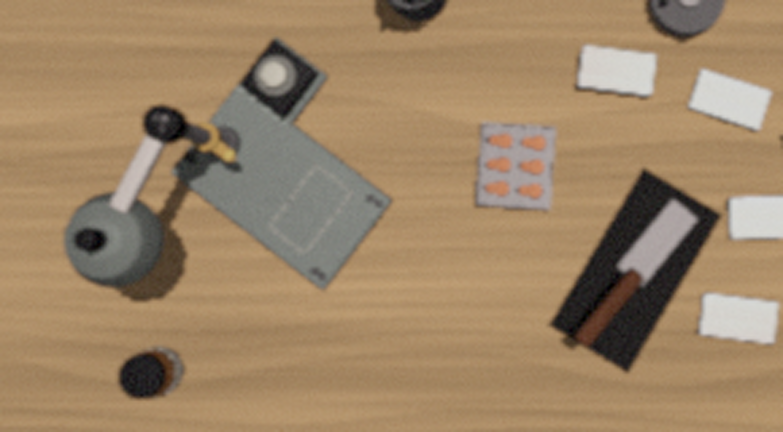

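View pics/cs1.png

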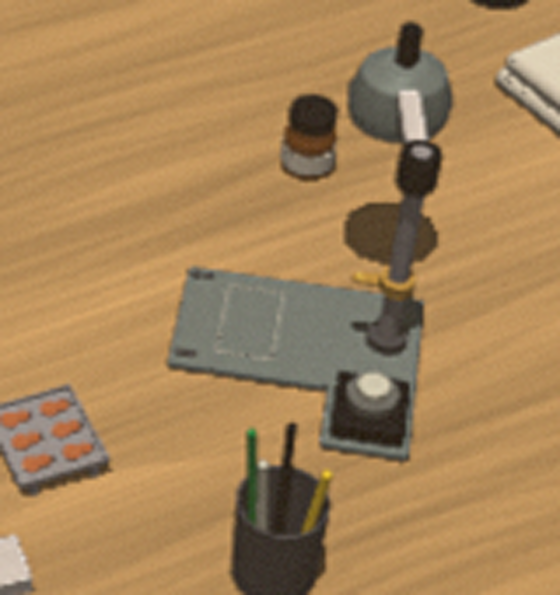

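The crops show that the stand's x axis (spot to post) points up-left in the top view. The pointer tip is at about (238,160) in the top crop and (357,278) in the scene crop. The tray's long side is roughly along world x, and the spatula's handle is at the lower left. Next I'll fit the stand, pointer, tray, spatula and lamp.

```bash
cat > fit.py <<'E'
from h import *
from scipy.optimize import least_squares
def rect_fit(c,mask,z,box,p0):
    """fit rectangle box=(x0,x1,y0,y1) to the silhouette mask on plane z by maximising overlap via soft raster"""
    v,u=np.mgrid[0:480,0:640]; W=onplane(c,np.stack([u,v],-1),z)[...,:2]
    near=np.hypot(*(W-np.array(p0[:2])).transpose(2,0,1))<260
    P=W[near];M=mask[near].astype(float)
    def r(p):
        t=np.radians(p[2]);d=P-p[:2];x=d@[np.cos(t),np.sin(t)];y=d@[-np.sin(t),np.cos(t)]
        s=np.minimum.reduce([x-box[0],box[1]-x,y-box[2],box[3]-y])
        return 1/(1+np.exp(-np.clip(s/1.2,-30,30)))-M
    from scipy.optimize import minimize
    f=lambda p:(r(p)**2).sum()
    b=minimize(f,p0,method='Nelder-Mead',options=dict(initial_simplex=np.array(p0)+np.array([[0,0,0],[12,0,0],[0,12,0],[0,0,8]]),xatol=.05,fatol=.01))
    return b.x,b.fun,M.sum()
E
python3 - <<'E'
from fit import *
for n in('top','scene'):
    c=load(n);W=cloud(c);im=c['img'].astype(int);hsv=cv2.cvtColor(c['img'],cv2.COLOR_BGR2HSV)
    reg=(W[...,0]>420)&(W[...,0]<780)&(W[...,1]>80)&(W[...,1]<400)
    # stand base: not wood (sat low), height 5..20
    m=reg&(W[...,2]<24)&(W[...,2]>2)&(hsv[...,1]<75)&(hsv[...,2]>70)
    n_,L,S,_=cv2.connectedComponentsWithStats(m.astype(np.uint8)); i=1+np.argmax(S[1:,4]); m=L==i
    P=W[m]; print(n,'stand px',m.sum(),'z',np.median(P[:,2]),'mean',P.mean(0))
    gx=onplane(c,np.stack(np.nonzero(m)[::-1],-1),12)[:,:2]
    np.save('stand_%s.npy'%n,gx)
    # outline
    g=cv2.cvtColor(c['img'],cv2.COLOR_BGR2GRAY).astype(float); d=g-cv2.medianBlur(c['img'],15)[...,1]
    mm=m&(d>12); uv=np.stack(np.nonzero(mm)[::-1],-1)
    Q=onplane(c,uv,12)[:,:2]
    # brass
    b=reg&(hsv[...,0]>16)&(hsv[...,0]<28)&(hsv[...,1]>130)&(W[...,2]>40)&(W[...,2]<110)
    print('brass',b.sum(),np.round(W[b][:12]).tolist())
    print('outline pts',len(Q))
    def r(p):
        t=np.radians(p[2]);e=Q-p[:2];x=np.abs(e@[np.cos(t),np.sin(t)]);y=np.abs(e@[-np.sin(t),np.cos(t)])
        ox=x-24;oy=y-41.5
        s=np.where((ox>0)&(oy>0),np.hypot(ox,oy),np.maximum(ox,oy)); return s
    best=None
    for a0 in(45,51,57):
        q=least_squares(r,[555,215,a0],loss='cauchy',f_scale=1.5)
        if best is None or q.cost<best.cost: best=q
    print('outline fit',best.x.round(1),'med|r|',np.median(np.abs(r(best.x))),'inl',(np.abs(r(best.x))<4).sum())
    # base rectangle near part
    x,f,M=rect_fit(c,m,12,(-65,150,-62.5,62.5),[best.x[0],best.x[1],best.x[2]]); print('base fit',x.round(1),f,M)
    # lamp
    l=(W[...,0]>420)&(W[...,1]>150)&(W[...,1]<420)&(W[...,2]>225)&(W[...,2]<300)
    k=l&(W[...,2]>250); print('knob',k.sum(),np.median(W[k],0).round() if k.any() else '')
    # tray
    tm=(hsv[...,1]<70)&(W[...,2]>10)&(W[...,2]<30)|((hsv[...,0]<14)&(hsv[...,1]>120)&(hsv[...,2]>150)&(W[...,2]>8)&(W[...,2]<30))
    tm&=(np.hypot(W[...,0]-585,W[...,1]+6)<75)
    x,f,M=rect_fit(c,tm,19,(-45,45,-40,40),[585,-6,-3.]); print('tray',x.round(1),f,M)
    # spatula blade
    sb=(hsv[...,1]<60)&(hsv[...,2]>100)&(W[...,2]<25)&(np.hypot(W[...,0]-500,W[...,1]+155)<90)
    for q in blobs(c,sb,-5,20,80): print('blade',np.round(q[:6],1))
    h=(W[...,2]>55)&(W[...,2]<90)&(np.hypot(W[...,0]-450,W[...,1]+115)<90)
    for q in blobs(c,h,50,95,50): print('handle',np.round(q[:6],1))
    mt=(hsv[...,2]<70)&(np.hypot(W[...,0]-470,W[...,1]+135)<130)
    for q in blobs(c,mt,-8,20,150): print('mat',np.round(q[:6],1))
E
```

```text
top stand px 2816 z 11.46556421277829 mean [562.77142548 241.72656271  11.5948199 ]
brass 38 [[620.0, 309.0, 89.0], [620.0, 306.0, 92.0], [617.0, 306.0, 88.0], [616.0, 302.0, 95.0], [614.0, 303.0, 90.0], [611.0, 303.0, 91.0], [611.0, 301.0, 89.0], [608.0, 302.0, 95.0], [608.0, 299.0, 94.0], [609.0, 298.0, 87.0], [605.0, 301.0, 96.0], [606.0, 300.0, 91.0]]
outline pts 16
outline fit [537.9 219.3  53.2] med|r| 0.9165236122545544 inl 10
base fit [537.6 216.7  52.9] 420.4769527653711 2816.0
knob 65 [505. 365. 262.]
tray [584.9  -6.4  -4.4] 152.2720703593757 713.0
blade [ 502.2 -158.1    4.5   37.2   97.1   50.4]
handle [ 435.4 -102.8   76.6   18.9   94.2   49.9]
mat [ 470.3 -133.1    1.7   94.5  200.1   58.8]
scene stand px 1845 z 11.766166041397385 mean [570.20749927 239.15542267  11.71016384]
brass 80 [[600.0, 308.0, 96.0], [599.0, 306.0, 92.0], [599.0, 310.0, 90.0], [588.0, 282.0, 88.0], [589.0, 285.0, 87.0], [588.0, 290.0, 84.0], [588.0, 293.0, 84.0], [588.0, 297.0, 81.0], [589.0, 300.0, 81.0], [598.0, 296.0, 91.0], [595.0, 302.0, 86.0], [603.0, 303.0, 92.0]]
outline pts 67
outline fit [538.1 217.6  52.7] med|r| 86.91046690588578 inl 22
base fit [540.9 215.4  53.5] 455.89908462549755 1845.0
knob 42 [508. 364. 260.]
tray [586.5  -7.   -4.2] 98.95829047107996 571.0
blade [ 500.8 -158.7    4.3   35.1   94.9   50.4]
handle [ 443.4 -106.1   75.6   24.4  111.    50.4]
mat [ 447.9 -119.8    1.9   96.6  254.    58.6]
```

```bash
cat >> h.py <<'E'
SPOT=np.array([538.3,217.3]);SA=52.9
def S2W(x,y):
    t=np.radians(SA);return SPOT+np.array([np.cos(t)*x-np.sin(t)*y,np.sin(t)*x+np.cos(t)*y])
def rel(x,y,z,yaw):
    """needed shift (mm, tool axes) and yaw turn from the present pose"""
    from scipy.spatial.transform import Rotation as R
    s=manip.state();r=R.from_euler('xyz',s['eef_rot'],degrees=True)
    d=r.inv().apply(np.array([x,y,z])-s['position'])
    rv=(r.inv()*R.from_euler('xyz',[180,0,yaw],degrees=True)).as_rotvec(degrees=True)
    print('t%.1f pos'%s['time_s'],s['position'].round(1),'rpy',s['eef_rot'].round(1),'w%.1f'%s['grip_width'],'F',s['ft_force'].round(1),'q',s['q'].round())
    print('shift mm',d.round(1),'turn',rv.round(1),'rows',np.ceil(max(np.abs(d).max()/50,np.abs(rv).max()/8.59)))
E
python3 - <<'E'
from h import *
t=np.radians(SA)
for n in('top','scene'):
    c=load(n);W=cloud(c);hsv=cv2.cvtColor(c['img'],cv2.COLOR_BGR2HSV)
    b=(hsv[...,0]>14)&(hsv[...,0]<30)&(hsv[...,1]>110)&(hsv[...,2]>60)
    d=W[...,:2]-SPOT; x=d@[np.cos(t),np.sin(t)];y=d@[-np.sin(t),np.cos(t)]
    k=b&(x>65)&(x<112)&(np.abs(y)<25)&(W[...,2]>40)&(W[...,2]<115)
    v,u=np.nonzero(k)
    o=np.argsort(x[k]); print(n,[(int(a),int(e),round(float(f)),round(float(g)),round(float(h))) for a,e,f,g,h in np.c_[u,v,x[k],y[k],W[...,2][k]][o][:24]])
    for h in (46,50,55,60,65,70,73): print(h,proj(c,np.r_[S2W(80,0),12+h]).round(1).tolist(),end=' ')
    print()
b=[(527,-418,17)]
rel(530,-276.5,120,92.5)
E
```

```text
top [(215, 239, 84, 3, 89), (216, 238, 84, 0, 86), (215, 238, 85, 1, 91), (216, 237, 86, -2, 86), (214, 239, 87, 5, 87), (216, 236, 88, -5, 86), (215, 237, 88, -1, 87), (214, 238, 89, 3, 84), (215, 236, 90, -3, 85), (214, 237, 90, 1, 86), (213, 238, 91, 5, 85), (215, 235, 92, -5, 86), (214, 236, 93, -1, 83), (213, 237, 93, 3, 84), (214, 235, 94, -4, 86), (213, 236, 95, 1, 84), (213, 235, 97, -2, 83), (212, 237, 97, 5, 79), (211, 237, 97, 6, 86), (212, 236, 97, 2, 83), (212, 235, 98, 0, 87), (213, 234, 98, -4, 84), (211, 236, 99, 4, 85), (213, 233, 99, -6, 87)]
46 [219.7, 239.7] 50 [219.3, 239.6] 55 [218.9, 239.5] 60 [218.4, 239.3] 65 [218.0, 239.2] 70 [217.5, 239.1] 73 [217.2, 239.0] 
scene [(420, 228, 82, 0, 88), (420, 229, 82, -1, 85), (421, 228, 84, 1, 87), (421, 229, 85, -3, 87), (421, 230, 85, -9, 88), (422, 228, 87, 4, 84), (422, 229, 88, -6, 91), (422, 230, 88, -3, 83), (423, 228, 90, 6, 84), (423, 229, 91, 1, 84), (423, 230, 91, -7, 87), (424, 228, 93, 9, 81), (424, 229, 94, -2, 87), (424, 230, 94, -6, 88), (425, 228, 96, 9, 81), (425, 229, 97, 4, 83), (425, 230, 97, -7, 89), (425, 231, 97, -9, 87), (426, 228, 99, 0, 91), (426, 229, 99, 3, 84), (426, 230, 100, -3, 85), (426, 231, 100, -5, 83), (427, 228, 102, 5, 86), (427, 229, 102, 1, 87)]
46 [418.4, 234.9] 50 [418.5, 234.0] 55 [418.7, 232.8] 60 [418.9, 231.6] 65 [419.1, 230.4] 70 [419.3, 229.2] 73 [419.4, 228.5] 
t1.4 pos [ 212.4 -587.8  231.3] rpy [180.    0.   19.9] w85.7 F [ 0.4  0.6 -0.2] q [ 72.  39. -11.  90.   9.  52. -12.]
shift mm [ 404.5 -184.8  111.3] turn [  0.    0.  -72.6] rows 9.0
```

```bash
cat >> h.py <<'E'
def rows(*wps,prec=3):
    """rows (tool axes) through waypoints (x,y,z,yaw[,n]) from the present pose; tool stays vertical"""
    from scipy.spatial.transform import Rotation as R
    s=manip.state();p=s['position'].copy();r=R.from_euler('xyz',s['eef_rot'],degrees=True)
    print('t%.1f pos'%s['time_s'],p.round(1),'rpy',s['eef_rot'].round(1),'w%.1f'%s['grip_width'],'F',s['ft_force'].round(1),'q',s['q'].round())
    for w in wps:
        T=R.from_euler('xyz',[180,0,w[3]],degrees=True);P=np.array(w[:3],float)
        rv=(r.inv()*T).as_rotvec(degrees=True)
        n=int(max(np.ceil(np.linalg.norm(P-p)/45),np.ceil(np.linalg.norm(rv)/8.2),w[4] if len(w)>4 else 1))
        p0=p.copy()
        for k in range(n):
            Q=p0+(P-p0)*(k+1)/n; d=r.inv().apply(Q-p)/1000; 
            print('{"x":%.3f,"y":%.3f,"z":%.3f,"ax":%.1f,"ay":%.1f,"az":%.1f}'%(*d,*(rv/n)),end=',\n' if k<n-1 else '  <-\n')
            r=r*R.from_rotvec(rv/n,degrees=True);p=Q
E
python3 - <<'E'
from h import *
rows((426.5,-373,70,101))
E
```

```text
t1.4 pos [ 212.4 -587.8  231.3] rpy [180.    0.   19.9] w85.7 F [ 0.4  0.6 -0.2] q [ 72.  39. -11.  90.   9.  52. -12.]
{"x":0.027,"y":-0.013,"z":0.016,"ax":0.0,"ay":0.0,"az":-8.1},
{"x":0.029,"y":-0.009,"z":0.016,"ax":0.0,"ay":0.0,"az":-8.1},
{"x":0.030,"y":-0.005,"z":0.016,"ax":0.0,"ay":0.0,"az":-8.1},
{"x":0.030,"y":-0.000,"z":0.016,"ax":0.0,"ay":0.0,"az":-8.1},
{"x":0.030,"y":0.004,"z":0.016,"ax":0.0,"ay":0.0,"az":-8.1},
{"x":0.029,"y":0.008,"z":0.016,"ax":0.0,"ay":0.0,"az":-8.1},
{"x":0.028,"y":0.012,"z":0.016,"ax":0.0,"ay":0.0,"az":-8.1},
{"x":0.026,"y":0.016,"z":0.016,"ax":0.0,"ay":0.0,"az":-8.1},
{"x":0.023,"y":0.019,"z":0.016,"ax":0.0,"ay":0.0,"az":-8.1},
{"x":0.020,"y":0.022,"z":0.016,"ax":0.0,"ay":0.0,"az":-8.1}  <-
```

>>> send_rows(plan=[{"x": 0.027, "y": -0.013, "z": 0.016, "az": -8.1, "grip": 0.2}, {"x": 0.029, "y": -0.009, "z": 0.016, "az": -8.1, "grip": 0.2}, {"x": 0.03, "y": -0.005, "z": 0.016, "az": -8.1, "grip": 0.2}, {"x": 0.03, "y": 0, "z": 0.016, "az": -8.1, "grip": 0.2}, {"x": 0.03, "y": 0.004, "z": 0.016, "az": -8.1, "grip": 0.2}], squeeze=60)

```text
invalid input at $.plan[0]: expected keys x, y, z, ax, ay, az, grip
```

>>> send_rows(plan=[{"x": 0.029, "y": 0.008, "z": 0.016, "az": -8.1, "grip": 0.2}, {"x": 0.028, "y": 0.012, "z": 0.016, "az": -8.1, "grip": 0.2}, {"x": 0.026, "y": 0.016, "z": 0.016, "az": -8.1, "grip": 0.2}, {"x": 0.023, "y": 0.019, "z": 0.016, "az": -8.1, "grip": 0.2}, {"x": 0.02, "y": 0.022, "z": 0.016, "az": -8.1, "grip": 0.2}, {"grip": 0.2}])

```text
invalid input at $.plan[0]: expected keys x, y, z, ax, ay, az, grip
```

Run:
```python
from h import *
rows((426.5,-373,50,101),(426.5,-373,3,101))
```

```text
t1.4 pos [ 212.4 -587.8  231.3] rpy [180.    0.   19.9] w85.7 F [ 0.4  0.6 -0.2] q [ 72.  39. -11.  90.   9.  52. -12.]
{"x":0.027,"y":-0.013,"z":0.018,"ax":0.0,"ay":0.0,"az":-8.1},
{"x":0.029,"y":-0.009,"z":0.018,"ax":0.0,"ay":0.0,"az":-8.1},
{"x":0.030,"y":-0.005,"z":0.018,"ax":0.0,"ay":0.0,"az":-8.1},
{"x":0.030,"y":-0.000,"z":0.018,"ax":0.0,"ay":0.0,"az":-8.1},
{"x":0.030,"y":0.004,"z":0.018,"ax":0.0,"ay":0.0,"az":-8.1},
{"x":0.029,"y":0.008,"z":0.018,"ax":0.0,"ay":0.0,"az":-8.1},
{"x":0.028,"y":0.012,"z":0.018,"ax":0.0,"ay":0.0,"az":-8.1},
{"x":0.026,"y":0.016,"z":0.018,"ax":0.0,"ay":0.0,"az":-8.1},
{"x":0.023,"y":0.019,"z":0.018,"ax":0.0,"ay":0.0,"az":-8.1},
{"x":0.020,"y":0.022,"z":0.018,"ax":0.0,"ay":0.0,"az":-8.1}  <-
{"x":-0.000,"y":-0.000,"z":0.024,"ax":-0.0,"ay":-0.0,"az":0.0},
{"x":-0.000,"y":-0.000,"z":0.024,"ax":-0.0,"ay":-0.0,"az":0.0}  <-
```

All keys are required, so I'll send it again with every one filled in.

>>> send_rows(plan=[{"x": 0.027, "y": -0.013, "z": 0.016, "ax": 0, "ay": 0, "az": -8.1, "grip": 0.2}, {"x": 0.029, "y": -0.009, "z": 0.016, "ax": 0, "ay": 0, "az": -8.1, "grip": 0.2}, {"x": 0.03, "y": -0.005, "z": 0.016, "ax": 0, "ay": 0, "az": -8.1, "grip": 0.2}, {"x": 0.03, "y": 0, "z": 0.016, "ax": 0, "ay": 0, "az": -8.1, "grip": 0.2}, {"x": 0.03, "y": 0.004, "z": 0.016, "ax": 0, "ay": 0, "az": -8.1, "grip": 0.2}], squeeze=60)

```text
time_s: 1.9
position: [317.2, -485.4, 151.1]
eef_rot: [179.6, 0.6, 61.2]
ft_force: [-0.2, -0.9, -0.3]
grip_width: 68.1
```

>>> send_rows(plan=[{"x": 0.029, "y": 0.008, "z": 0.016, "ax": 0, "ay": 0, "az": -8.1, "grip": 0.2}, {"x": 0.028, "y": 0.012, "z": 0.016, "ax": 0, "ay": 0, "az": -8.1, "grip": 0.2}, {"x": 0.026, "y": 0.016, "z": 0.016, "ax": 0, "ay": 0, "az": -8.1, "grip": 0.2}, {"x": 0.023, "y": 0.019, "z": 0.016, "ax": 0, "ay": 0, "az": -8.1, "grip": 0.2}, {"x": 0.02, "y": 0.022, "z": 0.016, "ax": 0, "ay": 0, "az": -8.1, "grip": 0.2}, {"x": 0, "y": 0, "z": 0, "ax": 0, "ay": 0, "az": 0, "grip": 0.2}])

```text
time_s: 2.5
position: [429.6, -368.6, 65.9]
eef_rot: [179.8, 0.6, 103.9]
ft_force: [-0.5, 1.0, -0.0]
grip_width: 68.6
```

Run:
```python
from h import *
rows((426.5,-373,50,101),(426.5,-373,3,101))
```

```text
t2.5 pos [ 429.6 -368.6   65.9] rpy [179.8   0.6 103.9] w68.6 F [-0.5  1.  -0. ] q [ 49.  50. -23. 107.  38.  30.  14.]
{"x":-0.003,"y":-0.004,"z":0.016,"ax":0.2,"ay":0.6,"az":2.9}  <-
{"x":-0.000,"y":-0.000,"z":0.024,"ax":-0.0,"ay":-0.0,"az":-0.0},
{"x":-0.000,"y":-0.000,"z":0.024,"ax":-0.0,"ay":-0.0,"az":-0.0}  <-
```

>>> send_rows(plan=[{"x": -0.003, "y": -0.004, "z": 0.015, "ax": 0.2, "ay": 0.6, "az": 2.9, "grip": 0.2}, {"x": 0, "y": 0, "z": 0.02, "ax": 0, "ay": 0, "az": 0, "grip": 0.2}, {"x": 0, "y": 0, "z": 0.018, "ax": 0, "ay": 0, "az": 0, "grip": 0.2}, {"x": 0, "y": 0, "z": 0.005, "ax": 0, "ay": 0, "az": 0, "grip": 0.2}, {"x": 0, "y": 0, "z": 0, "ax": 0, "ay": 0, "az": 0, "grip": 0.2}])

```text
time_s: 3.0
position: [423.2, -379.1, 4.3]
eef_rot: [-179.8, 0.2, 99.7]
ft_force: [0.4, -0.1, 0.6]
grip_width: 68.7
```

Run:
```python
from h import *
rows((426.5,-373,3,101))
```

```text
t3.0 pos [ 423.2 -379.1    4.3] rpy [-179.8    0.2   99.7] w68.7 F [ 0.4 -0.1  0.6] q [ 47.  56. -18. 107.  40.  24.   9.]
{"x":0.005,"y":0.004,"z":0.001,"ax":-0.2,"ay":0.2,"az":-1.3}  <-
```

>>> send_rows(plan=[{"x": 0.005, "y": 0.004, "z": 0.001, "ax": 0, "ay": 0, "az": -1.3, "grip": 0.2}, {"x": 0, "y": 0, "z": 0, "ax": 0, "ay": 0, "az": 0, "grip": 0.2}, {"x": 0, "y": 0, "z": 0, "ax": 0, "ay": 0, "az": 0, "grip": 0.8}, {"x": 0, "y": 0, "z": 0, "ax": 0, "ay": 0, "az": 0, "grip": 0.8}, {"x": 0, "y": 0, "z": 0, "ax": 0, "ay": 0, "az": 0, "grip": 0.8}, {"x": 0, "y": 0, "z": 0, "ax": 0, "ay": 0, "az": 0, "grip": 0.8}])

```text
time_s: 3.6
position: [426.9, -375.3, 6.1]
eef_rot: [-179.9, 0.4, 100.9]
ft_force: [-0.1, 0.1, -2.0]
grip_width: 43.3
```

Run:
```python
from h import *
rows((426.5,-373,90,101),(*SPOT,110,142.9))
```

```text
t3.6 pos [ 426.9 -375.3    6.1] rpy [-179.9    0.4  100.9] w43.3 F [-0.1  0.1 -2. ] q [ 47.  56. -18. 107.  41.  23.   9.]
{"x":0.001,"y":-0.000,"z":-0.042,"ax":-0.0,"ay":0.2,"az":-0.1},
{"x":0.001,"y":-0.000,"z":-0.042,"ax":-0.0,"ay":0.2,"az":-0.1}  <-
{"x":0.040,"y":0.016,"z":-0.001,"ax":-0.0,"ay":0.0,"az":-3.0},
{"x":0.039,"y":0.018,"z":-0.001,"ax":-0.0,"ay":0.0,"az":-3.0},
{"x":0.038,"y":0.020,"z":-0.001,"ax":-0.0,"ay":0.0,"az":-3.0},
{"x":0.037,"y":0.022,"z":-0.001,"ax":-0.0,"ay":0.0,"az":-3.0},
{"x":0.036,"y":0.024,"z":-0.001,"ax":-0.0,"ay":0.0,"az":-3.0},
{"x":0.034,"y":0.026,"z":-0.001,"ax":-0.0,"ay":0.0,"az":-3.0},
{"x":0.033,"y":0.027,"z":-0.001,"ax":-0.0,"ay":0.0,"az":-3.0},
{"x":0.032,"y":0.029,"z":-0.001,"ax":-0.0,"ay":0.0,"az":-3.0},
{"x":0.030,"y":0.031,"z":-0.001,"ax":-0.0,"ay":0.0,"az":-3.0},
{"x":0.028,"y":0.032,"z":-0.001,"ax":-0.0,"ay":0.0,"az":-3.0},
{"x":0.027,"y":0.034,"z":-0.001,"ax":-0.0,"ay":0.0,"az":-3.0},
{"x":0.025,"y":0.035,"z":-0.001,"ax":-0.0,"ay":0.0,"az":-3.0},
{"x":0.023,"y":0.036,"z":-0.001,"ax":-0.0,"ay":0.0,"az":-3.0},
{"x":0.021,"y":0.037,"z":-0.001,"ax":-0.0,"ay":0.0,"az":-3.0}  <-
```

>>> send_rows(plan=[{"x": 0.001, "y": 0, "z": -0.04, "ax": 0, "ay": 0.2, "az": 0, "grip": 0.8}, {"x": 0.001, "y": 0, "z": -0.045, "ax": 0, "ay": 0, "az": 0, "grip": 0.8}, {"x": 0.04, "y": 0.016, "z": -0.002, "ax": 0, "ay": 0, "az": -3, "grip": 0.8}, {"x": 0.039, "y": 0.018, "z": -0.002, "ax": 0, "ay": 0, "az": -3, "grip": 0.8}, {"x": 0.038, "y": 0.02, "z": -0.002, "ax": 0, "ay": 0, "az": -3, "grip": 0.8}, {"x": 0.037, "y": 0.022, "z": -0.002, "ax": 0, "ay": 0, "az": -3, "grip": 0.8}, {"x": 0.036, "y": 0.024, "z": -0.002, "ax": 0, "ay": 0, "az": -3, "grip": 0.8}, {"x": 0.034, "y": 0.026, "z": -0.002, "ax": 0, "ay": 0, "az": -3, "grip": 0.8}])

```text
time_s: 4.4
position: [474.9, -122.5, 103.6]
eef_rot: [-179.7, 0.4, 118.3]
ft_force: [1.2, 0.3, -2.4]
grip_width: 43.2
```

>>> send_rows(plan=[{"x": 0.033, "y": 0.027, "z": -0.002, "ax": 0, "ay": 0, "az": -3, "grip": 0.8}, {"x": 0.032, "y": 0.029, "z": -0.002, "ax": 0, "ay": 0, "az": -3, "grip": 0.8}, {"x": 0.03, "y": 0.031, "z": -0.002, "ax": 0, "ay": 0, "az": -3, "grip": 0.8}, {"x": 0.028, "y": 0.032, "z": -0.002, "ax": 0, "ay": 0, "az": -3, "grip": 0.8}, {"x": 0.027, "y": 0.034, "z": -0.002, "ax": 0, "ay": 0, "az": -3, "grip": 0.8}, {"x": 0.025, "y": 0.035, "z": -0.002, "ax": 0, "ay": 0, "az": -3, "grip": 0.8}, {"x": 0.012, "y": 0.018, "z": 0, "ax": 0, "ay": 0, "az": -1, "grip": 0.8}, {"x": 0, "y": 0, "z": 0, "ax": 0, "ay": 0, "az": 0, "grip": 0.8}])

```text
time_s: 5.2
position: [527.7, 173.1, 114.2]
eef_rot: [-180.0, 0.1, 138.8]
ft_force: [-0.7, -0.7, -1.8]
grip_width: 43.3
```

Run:
```python
from h import *
rows((*S2W(0,0),110,142.9),(*S2W(0,0),18,142.9))
```

```text
t5.2 pos [527.7 173.1 114.2] rpy [-1.800e+02  1.000e-01  1.388e+02] w43.3 F [-0.7 -0.7 -1.8] q [ -6.  46. -29. 107.  37.  36.  -9.]
{"x":0.011,"y":0.020,"z":0.002,"ax":-0.0,"ay":0.0,"az":-2.1},
{"x":0.010,"y":0.020,"z":0.002,"ax":-0.0,"ay":0.0,"az":-2.1}  <-
{"x":-0.000,"y":-0.000,"z":0.031,"ax":0.0,"ay":-0.0,"az":0.0},
{"x":-0.000,"y":-0.000,"z":0.031,"ax":0.0,"ay":-0.0,"az":0.0},
{"x":-0.000,"y":-0.000,"z":0.031,"ax":0.0,"ay":-0.0,"az":0.0}  <-
```

>>> send_rows(plan=[{"x": 0.01, "y": 0.02, "z": 0.02, "ax": 0, "ay": 0, "az": -2.1, "grip": 0.8}, {"x": 0.008, "y": 0.018, "z": 0.025, "ax": 0, "ay": 0, "az": -2, "grip": 0.8}, {"x": 0, "y": 0, "z": 0.02, "ax": 0, "ay": 0, "az": 0, "grip": 0.8}, {"x": 0, "y": 0, "z": 0, "ax": 0, "ay": 0, "az": 0, "grip": 0.8}, {"x": 0, "y": 0, "z": 0, "ax": 0, "ay": 0, "az": 0, "grip": 0.8}])

```text
time_s: 5.7
position: [538.8, 209.0, 46.9]
eef_rot: [-179.6, 0.2, 142.8]
ft_force: [-0.9, 0.1, -1.5]
grip_width: 43.6
```

Run:
```python
from h import *
rows((*S2W(0,-2),19,142.9))
```

```text
t5.7 pos [538.8 209.   46.9] rpy [-179.6    0.2  142.8] w43.6 F [-0.9  0.1 -1.5] q [-11.  53. -26. 104.  42.  32. -12.]
{"x":0.004,"y":0.006,"z":0.028,"ax":-0.4,"ay":0.2,"az":-0.1}  <-
```

>>> send_rows(plan=[{"x": 0.004, "y": 0.006, "z": 0.01, "ax": -0.4, "ay": 0.2, "az": 0, "grip": 0.8}, {"x": 0, "y": 0, "z": 0.008, "ax": 0, "ay": 0, "az": 0, "grip": 0.8}, {"x": 0, "y": 0, "z": 0.004, "ax": 0, "ay": 0, "az": 0, "grip": 0.8}, {"x": 0, "y": 0, "z": 0, "ax": 0, "ay": 0, "az": 0, "grip": 0.8}, {"x": 0, "y": 0, "z": 0, "ax": 0, "ay": 0, "az": 0, "grip": 0.8}])

```text
time_s: 6.2
position: [540.9, 214.0, 25.5]
eef_rot: [179.9, 0.2, 142.5]
ft_force: [-0.4, 0.4, -2.0]
grip_width: 43.5
```

Run:
```python
from h import *
rows((*S2W(0,-2),19,142.9))
```

```text
t6.2 pos [540.9 214.   25.5] rpy [179.9   0.2 142.5] w43.5 F [-0.4  0.4 -2. ] q [-12.  55. -24. 104.  43.  30. -13.]
{"x":0.002,"y":0.001,"z":0.006,"ax":0.1,"ay":0.2,"az":-0.4}  <-
```

>>> send_rows(plan=[{"x": 0.002, "y": 0.001, "z": 0.005, "ax": 0, "ay": 0, "az": -0.4, "grip": 0.8}, {"x": 0, "y": 0, "z": 0.001, "ax": 0, "ay": 0, "az": 0, "grip": 0.8}, {"x": 0, "y": 0, "z": 0, "ax": 0, "ay": 0, "az": 0, "grip": 0.8}])

```text
time_s: 6.5
position: [540.2, 216.3, 19.5]
eef_rot: [179.8, 0.2, 143.0]
ft_force: [-0.2, -0.6, -2.2]
grip_width: 43.3
```

Run:
```python
from h import *
rows((*S2W(0,-2),18,142.9))
```

```text
t6.5 pos [540.2 216.3  19.5] rpy [179.8   0.2 143. ] w43.3 F [-0.2 -0.6 -2.2] q [-13.  56. -24. 104.  44.  29. -14.]
{"x":0.000,"y":-0.000,"z":0.002,"ax":0.2,"ay":0.2,"az":0.1}  <-
```

>>> send_rows(plan=[{"x": 0, "y": 0, "z": 0.0015, "ax": 0, "ay": 0, "az": 0, "grip": 0.8}, {"x": 0, "y": 0, "z": 0.0005, "ax": 0, "ay": 0, "az": 0, "grip": 0.8}, {"x": 0, "y": 0, "z": 0, "ax": 0, "ay": 0, "az": 0, "grip": 0.25}, {"x": 0, "y": 0, "z": 0, "ax": 0, "ay": 0, "az": 0, "grip": 0.25}, {"x": 0, "y": 0, "z": -0.01, "ax": 0, "ay": 0, "az": 0, "grip": 0.25}, {"x": 0, "y": 0, "z": -0.04, "ax": 0, "ay": 0, "az": 0, "grip": 0.25}, {"x": 0, "y": 0, "z": -0.04, "ax": 0, "ay": 0, "az": 0, "grip": 0.25}])

```text
time_s: 7.2
position: [537.2, 215.2, 107.0]
eef_rot: [-179.7, 0.0, 143.0]
ft_force: [0.9, 0.7, 1.5]
grip_width: 64.3
```

Run:
```python
from h import *
rows((530,60,110,120),(688.5,-115.5,80,82))
```

```text
t7.2 pos [537.2 215.2 107. ] rpy [-179.7    0.   143. ] w64.3 F [0.9 0.7 1.5] q [ -9.  49. -30. 103.  37.  39.  -8.]
{"x":-0.022,"y":-0.032,"z":-0.001,"ax":-0.1,"ay":0.0,"az":5.8},
{"x":-0.025,"y":-0.030,"z":-0.001,"ax":-0.1,"ay":0.0,"az":5.8},
{"x":-0.028,"y":-0.027,"z":-0.001,"ax":-0.1,"ay":0.0,"az":5.8},
{"x":-0.030,"y":-0.024,"z":-0.001,"ax":-0.1,"ay":0.0,"az":5.8}  <-
{"x":-0.039,"y":0.008,"z":0.005,"ax":0.0,"ay":-0.0,"az":6.3},
{"x":-0.037,"y":0.012,"z":0.005,"ax":0.0,"ay":-0.0,"az":6.3},
{"x":-0.036,"y":0.017,"z":0.005,"ax":0.0,"ay":-0.0,"az":6.3},
{"x":-0.034,"y":0.020,"z":0.005,"ax":0.0,"ay":-0.0,"az":6.3},
{"x":-0.031,"y":0.024,"z":0.005,"ax":0.0,"ay":-0.0,"az":6.3},
{"x":-0.028,"y":0.027,"z":0.005,"ax":0.0,"ay":-0.0,"az":6.3}  <-
```

>>> send_rows(plan=[{"x": -0.022, "y": -0.032, "z": -0.001, "ax": 0, "ay": 0, "az": 5.8, "grip": 0.2}, {"x": -0.025, "y": -0.03, "z": -0.001, "ax": 0, "ay": 0, "az": 5.8, "grip": 0.2}, {"x": -0.028, "y": -0.027, "z": -0.001, "ax": 0, "ay": 0, "az": 5.8, "grip": 0.2}, {"x": -0.03, "y": -0.024, "z": -0.001, "ax": 0, "ay": 0, "az": 5.8, "grip": 0.2}, {"x": -0.039, "y": 0.008, "z": 0.003, "ax": 0, "ay": 0, "az": 6.3, "grip": 0.2}])

```text
time_s: 7.7
position: [557.4, 35.9, 119.3]
eef_rot: [179.2, -0.3, 113.2]
ft_force: [1.7, 0.4, -0.4]
grip_width: 68.3
```

>>> send_rows(plan=[{"x": -0.037, "y": 0.012, "z": 0.003, "ax": 0, "ay": 0, "az": 6.3, "grip": 0.2}, {"x": -0.036, "y": 0.017, "z": 0.003, "ax": 0, "ay": 0, "az": 6.3, "grip": 0.2}, {"x": -0.034, "y": 0.02, "z": 0.003, "ax": 0, "ay": 0, "az": 6.3, "grip": 0.2}, {"x": -0.031, "y": 0.024, "z": 0.003, "ax": 0, "ay": 0, "az": 6.3, "grip": 0.2}, {"x": -0.025, "y": 0.024, "z": 0.003, "ax": 0, "ay": 0, "az": 5.5, "grip": 0.2}, {"x": 0, "y": 0, "z": 0, "ax": 0, "ay": 0, "az": 0, "grip": 0.2}, {"x": 0, "y": 0, "z": 0, "ax": 0, "ay": 0, "az": 0, "grip": 0.2}])

```text
time_s: 8.4
position: [690.8, -122.3, 111.3]
eef_rot: [178.9, -0.7, 80.7]
ft_force: [-0.9, 1.3, -0.9]
grip_width: 68.5
```

Run:
```python
from h import *
rows((688.5,-115.5,40,82))
c=shot('top','top2.png');hsv=cv2.cvtColor(c['img'],cv2.COLOR_BGR2HSV)
m=(hsv[...,2]>165)&(hsv[...,1]<45)
for b in blobs(c,m,4,110): print('c(%.1f %.1f) z%.1f  %.0fx%.0f a%.1f'%b[:6])
```

```text
t8.4 pos [ 690.8 -122.3  111.3] rpy [178.9  -0.7  80.7] w68.5 F [-0.9  1.3 -0.9] q [ 16.  54. -20.  81.  21.  47. -19.]
{"x":0.003,"y":-0.002,"z":0.036,"ax":0.5,"ay":-0.4,"az":-0.7},
{"x":0.003,"y":-0.002,"z":0.036,"ax":0.5,"ay":-0.4,"az":-0.7}  <-
c(680.6 250.7) z54.5  24x25 a-44.8
c(606.8 -343.3) z18.9  47x77 a12.4
c(576.1 14.4) z16.1  41x64 a89.8
c(450.3 769.3) z41.5  251x304 a5.8
c(538.9 218.1) z31.3  47x82 a53.3
c(526.9 -417.2) z19.3  46x81 a18.4
c(490.1 -147.7) z4.3  30x57 a51.1
c(201.1 718.8) z106.8  63x64 a-87.9
```

>>> send_rows(plan=[{"x": 0.003, "y": -0.002, "z": 0.036, "ax": 0.5, "ay": -0.4, "az": -0.7, "grip": 0.2}, {"x": 0.003, "y": -0.002, "z": 0.036, "ax": 0.5, "ay": -0.4, "az": -0.7, "grip": 0.2}, {"x": 0, "y": 0, "z": 0.018, "ax": 0, "ay": 0, "az": 0, "grip": 0.2}, {"x": 0, "y": 0, "z": 0.008, "ax": 0, "ay": 0, "az": 0, "grip": 0.2}, {"x": 0, "y": 0, "z": 0.002, "ax": 0, "ay": 0, "az": 0, "grip": 0.2}, {"x": 0, "y": 0, "z": 0, "ax": 0, "ay": 0, "az": 0, "grip": 0.2}])

```text
time_s: 9.05
position: [689.5, -109.4, 14.2]
eef_rot: [179.7, -0.1, 82.6]
ft_force: [-0.4, 0.4, 0.5]
grip_width: 68.2
```

Run:
```python
from h import *
rows((688.5,-115.5,3,82))
```

```text
t9.1 pos [ 689.5 -109.4   14.2] rpy [ 1.797e+02 -1.000e-01  8.260e+01] w68.2 F [-0.4  0.4  0.5] q [ 14.  61. -18.  83.  24.  40. -21.]
{"x":-0.006,"y":-0.000,"z":0.011,"ax":0.3,"ay":-0.1,"az":0.6}  <-
```

>>> send_rows(plan=[{"x": -0.006, "y": 0, "z": 0.009, "ax": 0.3, "ay": 0, "az": 0.6, "grip": 0.2}, {"x": 0, "y": 0, "z": 0, "ax": 0, "ay": 0, "az": 0, "grip": 0.2}, {"x": 0, "y": 0, "z": 0, "ax": 0, "ay": 0, "az": 0, "grip": 0.8}, {"x": 0, "y": 0, "z": 0, "ax": 0, "ay": 0, "az": 0, "grip": 0.8}, {"x": 0, "y": 0, "z": 0, "ax": 0, "ay": 0, "az": 0, "grip": 0.8}, {"x": 0, "y": 0, "z": 0, "ax": 0, "ay": 0, "az": 0, "grip": 0.8}])

```text
time_s: 9.65
position: [691.0, -117.5, 8.9]
eef_rot: [179.7, -0.1, 81.8]
ft_force: [-0.9, 0.1, -1.5]
grip_width: 42.9
```

Run:
```python
from h import *
rows((670,-105,110,85),(545,60,110,115),(*S2W(0,0),110,142.9))
```

```text
t9.7 pos [ 691.  -117.5    8.9] rpy [ 1.797e+02 -1.000e-01  8.180e+01] w42.9 F [-0.9  0.1 -1.5] q [ 14.  62. -17.  82.  24.  40. -21.]
{"x":0.003,"y":-0.007,"z":-0.034,"ax":0.1,"ay":-0.0,"az":-1.1},
{"x":0.003,"y":-0.007,"z":-0.034,"ax":0.1,"ay":-0.0,"az":-1.1},
{"x":0.003,"y":-0.007,"z":-0.034,"ax":0.1,"ay":-0.0,"az":-1.1}  <-
{"x":0.031,"y":-0.028,"z":-0.000,"ax":-0.0,"ay":0.0,"az":-6.0},
{"x":0.033,"y":-0.024,"z":-0.000,"ax":-0.0,"ay":0.0,"az":-6.0},
{"x":0.036,"y":-0.021,"z":0.000,"ax":-0.0,"ay":0.0,"az":-6.0},
{"x":0.038,"y":-0.017,"z":-0.000,"ax":-0.0,"ay":0.0,"az":-6.0},
{"x":0.039,"y":-0.013,"z":-0.000,"ax":-0.0,"ay":0.0,"az":-6.0}  <-
{"x":0.036,"y":0.015,"z":0.000,"ax":0.0,"ay":0.0,"az":-7.0},
{"x":0.034,"y":0.019,"z":0.000,"ax":0.0,"ay":0.0,"az":-7.0},
{"x":0.032,"y":0.023,"z":0.000,"ax":0.0,"ay":0.0,"az":-7.0},
{"x":0.029,"y":0.027,"z":0.000,"ax":0.0,"ay":0.0,"az":-7.0}  <-
```

>>> send_rows(plan=[{"x": 0.003, "y": -0.007, "z": -0.034, "ax": 0, "ay": 0, "az": -1.1, "grip": 0.8}, {"x": 0.003, "y": -0.007, "z": -0.034, "ax": 0, "ay": 0, "az": -1.1, "grip": 0.8}, {"x": 0.003, "y": -0.007, "z": -0.034, "ax": 0, "ay": 0, "az": -1.1, "grip": 0.8}, {"x": 0.031, "y": -0.028, "z": 0, "ax": 0, "ay": 0, "az": -6, "grip": 0.8}, {"x": 0.033, "y": -0.024, "z": 0, "ax": 0, "ay": 0, "az": -6, "grip": 0.8}, {"x": 0.036, "y": -0.021, "z": 0, "ax": 0, "ay": 0, "az": -6, "grip": 0.8}, {"x": 0.038, "y": -0.017, "z": 0, "ax": 0, "ay": 0, "az": -6, "grip": 0.8}, {"x": 0.039, "y": -0.013, "z": 0, "ax": 0, "ay": 0, "az": -6, "grip": 0.8}])

```text
time_s: 10.45
position: [543.1, 55.1, 111.6]
eef_rot: [179.5, 0.4, 115.6]
ft_force: [-0.1, -0.7, -1.8]
grip_width: 43.3
```

>>> send_rows(plan=[{"x": 0.036, "y": 0.015, "z": 0, "ax": 0, "ay": 0, "az": -7, "grip": 0.8}, {"x": 0.034, "y": 0.019, "z": 0, "ax": 0, "ay": 0, "az": -7, "grip": 0.8}, {"x": 0.03, "y": 0.022, "z": 0, "ax": 0, "ay": 0, "az": -7, "grip": 0.8}, {"x": 0.02, "y": 0.02, "z": 0, "ax": 0, "ay": 0, "az": -5, "grip": 0.8}, {"x": 0, "y": 0, "z": 0, "ax": 0, "ay": 0, "az": 0, "grip": 0.8}, {"x": 0, "y": 0, "z": 0, "ax": 0, "ay": 0, "az": 0, "grip": 0.8}])

```text
time_s: 11.05
position: [527.4, 210.2, 111.3]
eef_rot: [179.8, 0.3, 143.5]
ft_force: [1.4, -0.6, -2.5]
grip_width: 43.6
```

Run:
```python
from h import *
rows((*S2W(0,-2),60,142.9,3))
```

```text
t11.1 pos [527.4 210.2 111.3] rpy [179.8   0.3 143.5] w43.6 F [ 1.4 -0.6 -2.5] q [ -9.  47. -30. 105.  38.  37.  -9.]
{"x":-0.002,"y":0.004,"z":0.017,"ax":0.1,"ay":0.1,"az":0.2},
{"x":-0.002,"y":0.004,"z":0.017,"ax":0.1,"ay":0.1,"az":0.2},
{"x":-0.002,"y":0.004,"z":0.017,"ax":0.1,"ay":0.1,"az":0.2}  <-
```

>>> send_rows(plan=[{"x": -0.002, "y": 0.004, "z": 0.02, "ax": 0, "ay": 0, "az": 0.2, "grip": 0.8}, {"x": -0.002, "y": 0.004, "z": 0.02, "ax": 0, "ay": 0, "az": 0.2, "grip": 0.8}, {"x": -0.002, "y": 0.004, "z": 0.015, "ax": 0, "ay": 0, "az": 0.2, "grip": 0.8}, {"x": 0, "y": 0, "z": 0.003, "ax": 0, "ay": 0, "az": 0, "grip": 0.8}, {"x": 0, "y": 0, "z": 0, "ax": 0, "ay": 0, "az": 0, "grip": 0.8}, {"x": 0, "y": 0, "z": 0, "ax": 0, "ay": 0, "az": 0, "grip": 0.8}])

```text
time_s: 11.65
position: [542.1, 209.8, 51.8]
eef_rot: [179.9, 0.5, 142.3]
ft_force: [-0.2, -0.4, -1.6]
grip_width: 43.2
```

Run:
```python
from h import *
rows((*S2W(0,-2),42,142.9))
```

```text
t11.7 pos [542.1 209.8  51.8] rpy [179.9   0.5 142.3] w43.2 F [-0.2 -0.4 -1.6] q [-11.  53. -26. 104.  42.  32. -12.]
{"x":0.006,"y":0.004,"z":0.010,"ax":0.1,"ay":0.5,"az":-0.6}  <-
```

>>> send_rows(plan=[{"x": 0.006, "y": 0.004, "z": 0.005, "ax": 0.1, "ay": 0.5, "az": -0.6, "grip": 0.8}, {"x": 0, "y": 0, "z": 0.004, "ax": 0, "ay": 0, "az": 0, "grip": 0.8}, {"x": 0, "y": 0, "z": 0, "ax": 0, "ay": 0, "az": 0, "grip": 0.8}, {"x": 0, "y": 0, "z": 0, "ax": 0, "ay": 0, "az": 0, "grip": 0.8}])

```text
time_s: 12.05
position: [540.3, 217.6, 43.8]
eef_rot: [179.9, 0.0, 142.9]
ft_force: [-0.3, 0.6, -2.3]
grip_width: 43.0
```

>>> send_rows(plan=[{"x": 0, "y": 0, "z": 0.002, "ax": 0, "ay": 0, "az": 0, "grip": 0.8}, {"x": 0, "y": 0, "z": 0, "ax": 0, "ay": 0, "az": 0, "grip": 0.8}])

```text
time_s: 12.25
position: [540.4, 217.6, 41.9]
eef_rot: [179.9, 0.1, 142.9]
ft_force: [1.3, -0.6, -0.9]
grip_width: 43.0
```

Run:
```python
from h import *
rows((*S2W(0,-2),38,142.9))
```

```text
t12.2 pos [540.4 217.6  41.9] rpy [1.799e+02 1.000e-01 1.429e+02] w43.0 F [ 1.3 -0.6 -0.9] q [-12.  54. -26. 104.  42.  32. -12.]
{"x":-0.000,"y":-0.002,"z":0.004,"ax":0.1,"ay":0.1,"az":0.0}  <-
```

>>> send_rows(plan=[{"x": 0, "y": -0.0015, "z": 0.002, "ax": 0, "ay": 0, "az": 0, "grip": 0.8}, {"x": 0, "y": 0, "z": 0, "ax": 0, "ay": 0, "az": 0, "grip": 0.8}])

```text
time_s: 12.45
position: [539.9, 216.9, 40.3]
eef_rot: [179.8, 0.1, 142.9]
ft_force: [0.3, 0.0, -1.7]
grip_width: 43.3
```

>>> send_rows(plan=[{"x": 0, "y": 0, "z": 0.0015, "ax": 0, "ay": 0, "az": 0, "grip": 0.8}, {"x": 0, "y": 0, "z": 0, "ax": 0, "ay": 0, "az": 0, "grip": 0.8}])

```text
time_s: 12.65
position: [540.0, 216.9, 40.6]
eef_rot: [179.8, 0.1, 142.9]
ft_force: [0.5, -0.2, -1.5]
grip_width: 43.2
```

>>> send_rows(plan=[{"x": 0, "y": 0, "z": 0.001, "ax": 0, "ay": 0, "az": 0, "grip": 0.8}, {"x": 0, "y": 0, "z": 0.001, "ax": 0, "ay": 0, "az": 0, "grip": 0.8}, {"x": 0, "y": 0, "z": 0, "ax": 0, "ay": 0, "az": 0, "grip": 0.25}, {"x": 0, "y": 0, "z": 0, "ax": 0, "ay": 0, "az": 0, "grip": 0.25}, {"x": 0, "y": 0, "z": -0.01, "ax": 0, "ay": 0, "az": 0, "grip": 0.25}, {"x": 0, "y": 0, "z": -0.03, "ax": 0, "ay": 0, "az": 0, "grip": 0.25}, {"x": 0, "y": 0, "z": -0.04, "ax": 0, "ay": 0, "az": 0, "grip": 0.25}])

```text
time_s: 13.35
position: [536.8, 214.8, 118.1]
eef_rot: [-179.7, -0.0, 143.0]
ft_force: [0.9, 0.5, 0.4]
grip_width: 64.2
```

Run:
```python
from h import *
rows((535,0,110,125),(606.5,-342,70,102))
```

```text
t13.3 pos [536.8 214.8 118.1] rpy [-179.7   -0.   143. ] w64.2 F [0.9 0.5 0.4] q [ -9.  48. -31. 103.  36.  40.  -7.]
{"x":-0.026,"y":-0.035,"z":0.002,"ax":-0.1,"ay":0.0,"az":3.6},
{"x":-0.028,"y":-0.033,"z":0.002,"ax":-0.1,"ay":0.0,"az":3.6},
{"x":-0.030,"y":-0.031,"z":0.002,"ax":-0.1,"ay":0.0,"az":3.6},
{"x":-0.032,"y":-0.029,"z":0.002,"ax":-0.1,"ay":0.0,"az":3.6},
{"x":-0.033,"y":-0.027,"z":0.002,"ax":-0.1,"ay":0.0,"az":3.6}  <-
{"x":-0.040,"y":-0.017,"z":0.005,"ax":-0.0,"ay":-0.0,"az":2.9},
{"x":-0.041,"y":-0.015,"z":0.005,"ax":-0.0,"ay":-0.0,"az":2.9},
{"x":-0.042,"y":-0.013,"z":0.005,"ax":-0.0,"ay":-0.0,"az":2.9},
{"x":-0.042,"y":-0.011,"z":0.005,"ax":-0.0,"ay":-0.0,"az":2.9},
{"x":-0.043,"y":-0.009,"z":0.005,"ax":-0.0,"ay":-0.0,"az":2.9},
{"x":-0.043,"y":-0.007,"z":0.005,"ax":-0.0,"ay":-0.0,"az":2.9},
{"x":-0.043,"y":-0.005,"z":0.005,"ax":-0.0,"ay":-0.0,"az":2.9},
{"x":-0.044,"y":-0.002,"z":0.005,"ax":-0.0,"ay":-0.0,"az":2.9}  <-
```

>>> send_rows(plan=[{"x": -0.026, "y": -0.035, "z": 0.001, "ax": 0, "ay": 0, "az": 3.6, "grip": 0.2}, {"x": -0.028, "y": -0.033, "z": 0.001, "ax": 0, "ay": 0, "az": 3.6, "grip": 0.2}, {"x": -0.03, "y": -0.031, "z": 0.001, "ax": 0, "ay": 0, "az": 3.6, "grip": 0.2}, {"x": -0.032, "y": -0.029, "z": 0.001, "ax": 0, "ay": 0, "az": 3.6, "grip": 0.2}, {"x": -0.033, "y": -0.027, "z": 0.001, "ax": 0, "ay": 0, "az": 3.6, "grip": 0.2}, {"x": -0.04, "y": -0.017, "z": 0.004, "ax": 0, "ay": 0, "az": 2.9, "grip": 0.2}, {"x": -0.041, "y": -0.015, "z": 0.004, "ax": 0, "ay": 0, "az": 2.9, "grip": 0.2}])

```text
time_s: 14.05
position: [558.9, -82.3, 114.2]
eef_rot: [178.9, -0.2, 119.1]
ft_force: [0.1, 0.1, -0.8]
grip_width: 68.4
```

>>> send_rows(plan=[{"x": -0.042, "y": -0.013, "z": 0.004, "ax": 0, "ay": 0, "az": 2.9, "grip": 0.2}, {"x": -0.042, "y": -0.011, "z": 0.004, "ax": 0, "ay": 0, "az": 2.9, "grip": 0.2}, {"x": -0.043, "y": -0.009, "z": 0.004, "ax": 0, "ay": 0, "az": 2.9, "grip": 0.2}, {"x": -0.043, "y": -0.007, "z": 0.004, "ax": 0, "ay": 0, "az": 2.9, "grip": 0.2}, {"x": -0.043, "y": -0.005, "z": 0.004, "ax": 0, "ay": 0, "az": 2.9, "grip": 0.2}, {"x": -0.022, "y": -0.001, "z": 0.003, "ax": 0, "ay": 0, "az": 1.5, "grip": 0.2}, {"x": 0, "y": 0, "z": 0, "ax": 0, "ay": 0, "az": 0, "grip": 0.2}, {"x": 0, "y": 0, "z": 0, "ax": 0, "ay": 0, "az": 0, "grip": 0.2}])

```text
time_s: 14.85
position: [605.1, -338.5, 91.2]
eef_rot: [178.9, -0.3, 101.7]
ft_force: [0.4, 0.5, 0.6]
grip_width: 68.5
```

Run:
```python
from h import *
rows((606.5,-342,40,102))
c=shot('top','top3.png');hsv=cv2.cvtColor(c['img'],cv2.COLOR_BGR2HSV)
m=(hsv[...,2]>165)&(hsv[...,1]<45)
for b in blobs(c,m,4,110): print('c(%.1f %.1f) z%.1f  %.0fx%.0f a%.1f'%b[:6])
```

```text
t14.8 pos [ 605.1 -338.5   91.2] rpy [178.9  -0.3 101.7] w68.5 F [0.4 0.5 0.6] q [ 39.  56. -27.  83.  30.  48.  14.]
{"x":-0.002,"y":-0.000,"z":0.026,"ax":0.6,"ay":-0.1,"az":-0.2},
{"x":-0.002,"y":0.000,"z":0.026,"ax":0.6,"ay":-0.1,"az":-0.2}  <-
c(680.6 250.7) z54.3  24x25 a-44.8
c(657.1 -237.8) z9.0  47x82 a-18.9
c(585.3 -5.3) z15.7  78x89 a85.4
c(606.7 -342.0) z18.9  31x47 a-74.0
c(450.3 768.9) z41.6  251x304 a5.7
c(539.3 217.9) z51.3  47x82 a53.4
c(523.3 -409.6) z19.1  45x66 a14.9
c(475.9 -153.4) z4.2  31x91 a48.5
c(201.1 718.8) z106.8  63x64 a-87.9
```

>>> send_rows(plan=[{"x": -0.002, "y": 0, "z": 0.028, "ax": 0.6, "ay": -0.1, "az": -0.2, "grip": 0.2}, {"x": -0.002, "y": 0, "z": 0.028, "ax": 0.6, "ay": -0.1, "az": -0.2, "grip": 0.2}, {"x": 0, "y": 0, "z": 0.022, "ax": 0, "ay": 0, "az": 0, "grip": 0.2}, {"x": 0, "y": 0, "z": 0.006, "ax": 0, "ay": 0, "az": 0, "grip": 0.2}, {"x": 0, "y": 0, "z": 0, "ax": 0, "ay": 0, "az": 0, "grip": 0.2}, {"x": 0, "y": 0, "z": 0, "ax": 0, "ay": 0, "az": 0, "grip": 0.2}])

```text
time_s: 15.5
position: [610.8, -329.9, 10.0]
eef_rot: [179.8, -0.3, 103.0]
ft_force: [0.4, -0.6, 0.1]
grip_width: 67.9
```

Run:
```python
from h import *
rows((606.5,-342,4,102))
```

```text
t15.5 pos [ 610.8 -329.9   10. ] rpy [179.8  -0.3 103. ] w67.9 F [ 0.4 -0.6  0.1] q [ 37.  62. -25.  83.  33.  42.  12.]
{"x":-0.011,"y":-0.007,"z":0.006,"ax":0.2,"ay":-0.3,"az":1.0}  <-
```

>>> send_rows(plan=[{"x": -0.011, "y": -0.007, "z": 0.005, "ax": 0.2, "ay": -0.3, "az": 1, "grip": 0.2}, {"x": 0, "y": 0, "z": 0, "ax": 0, "ay": 0, "az": 0, "grip": 0.2}, {"x": 0, "y": 0, "z": 0, "ax": 0, "ay": 0, "az": 0, "grip": 0.2}])

```text
time_s: 15.8
position: [608.1, -343.5, 8.0]
eef_rot: [179.8, 0.2, 101.9]
ft_force: [0.4, -0.4, 0.1]
grip_width: 68.2
```

>>> send_rows(plan=[{"x": 0, "y": 0, "z": 0, "ax": 0, "ay": 0, "az": 0, "grip": 0.8}, {"x": 0, "y": 0, "z": 0, "ax": 0, "ay": 0, "az": 0, "grip": 0.8}, {"x": 0, "y": 0, "z": 0, "ax": 0, "ay": 0, "az": 0, "grip": 0.8}, {"x": 0, "y": 0, "z": 0, "ax": 0, "ay": 0, "az": 0, "grip": 0.8}])

```text
time_s: 16.2
position: [608.1, -344.4, 9.4]
eef_rot: [179.7, 0.2, 101.9]
ft_force: [-0.3, 0.4, -2.5]
grip_width: 43.0
```

Run:
```python
from h import *
rows((600,-330,110,104),(535,40,130,128),(*S2W(0,0),130,142.9))
```

```text
t16.2 pos [ 608.1 -344.4    9.4] rpy [179.7   0.2 101.9] w43.0 F [-0.3  0.4 -2.5] q [ 37.  62. -24.  82.  33.  42.  12.]
{"x":0.005,"y":-0.002,"z":-0.034,"ax":0.1,"ay":0.1,"az":-0.7},
{"x":0.005,"y":-0.001,"z":-0.034,"ax":0.1,"ay":0.1,"az":-0.7},
{"x":0.005,"y":-0.001,"z":-0.034,"ax":0.1,"ay":0.1,"az":-0.7}  <-
{"x":0.042,"y":0.003,"z":-0.002,"ax":-0.0,"ay":0.0,"az":-2.7},
{"x":0.041,"y":0.005,"z":-0.002,"ax":-0.0,"ay":0.0,"az":-2.7},
{"x":0.041,"y":0.007,"z":-0.002,"ax":-0.0,"ay":0.0,"az":-2.7},
{"x":0.041,"y":0.009,"z":-0.002,"ax":-0.0,"ay":0.0,"az":-2.7},
{"x":0.040,"y":0.011,"z":-0.002,"ax":-0.0,"ay":0.0,"az":-2.7},
{"x":0.040,"y":0.012,"z":-0.002,"ax":-0.0,"ay":0.0,"az":-2.7},
{"x":0.039,"y":0.014,"z":-0.002,"ax":-0.0,"ay":0.0,"az":-2.7},
{"x":0.039,"y":0.016,"z":-0.002,"ax":-0.0,"ay":0.0,"az":-2.7},
{"x":0.038,"y":0.018,"z":-0.002,"ax":-0.0,"ay":0.0,"az":-2.7}  <-
{"x":0.034,"y":0.028,"z":0.000,"ax":0.0,"ay":0.0,"az":-3.7},
{"x":0.033,"y":0.030,"z":0.000,"ax":0.0,"ay":0.0,"az":-3.7},
{"x":0.031,"y":0.032,"z":0.000,"ax":0.0,"ay":0.0,"az":-3.7},
{"x":0.028,"y":0.034,"z":0.000,"ax":0.0,"ay":0.0,"az":-3.7}  <-
```

>>> send_rows(plan=[{"x": 0.005, "y": -0.002, "z": -0.034, "ax": 0, "ay": 0, "az": -0.7, "grip": 0.8}, {"x": 0.005, "y": -0.001, "z": -0.034, "ax": 0, "ay": 0, "az": -0.7, "grip": 0.8}, {"x": 0.005, "y": -0.001, "z": -0.034, "ax": 0, "ay": 0, "az": -0.7, "grip": 0.8}, {"x": 0.042, "y": 0.003, "z": -0.003, "ax": 0, "ay": 0, "az": -2.7, "grip": 0.8}, {"x": 0.041, "y": 0.005, "z": -0.003, "ax": 0, "ay": 0, "az": -2.7, "grip": 0.8}, {"x": 0.041, "y": 0.007, "z": -0.003, "ax": 0, "ay": 0, "az": -2.7, "grip": 0.8}, {"x": 0.041, "y": 0.009, "z": -0.003, "ax": 0, "ay": 0, "az": -2.7, "grip": 0.8}, {"x": 0.04, "y": 0.011, "z": -0.003, "ax": 0, "ay": 0, "az": -2.7, "grip": 0.8}])

```text
time_s: 17.0
position: [561.5, -127.2, 125.2]
eef_rot: [-179.9, 0.4, 117.2]
ft_force: [1.1, 1.6, -0.5]
grip_width: 43.3
```

>>> send_rows(plan=[{"x": 0.04, "y": 0.012, "z": -0.002, "ax": 0, "ay": 0, "az": -2.7, "grip": 0.8}, {"x": 0.039, "y": 0.014, "z": -0.002, "ax": 0, "ay": 0, "az": -2.7, "grip": 0.8}, {"x": 0.039, "y": 0.016, "z": -0.002, "ax": 0, "ay": 0, "az": -2.7, "grip": 0.8}, {"x": 0.038, "y": 0.018, "z": -0.002, "ax": 0, "ay": 0, "az": -2.7, "grip": 0.8}, {"x": 0.034, "y": 0.028, "z": 0, "ax": 0, "ay": 0, "az": -3.7, "grip": 0.8}, {"x": 0.033, "y": 0.03, "z": 0, "ax": 0, "ay": 0, "az": -3.7, "grip": 0.8}, {"x": 0.016, "y": 0.016, "z": 0, "ax": 0, "ay": 0, "az": -2, "grip": 0.8}, {"x": 0, "y": 0, "z": 0, "ax": 0, "ay": 0, "az": 0, "grip": 0.8}])

```text
time_s: 17.8
position: [526.3, 169.1, 132.1]
eef_rot: [179.9, 0.0, 139.0]
ft_force: [-1.0, 0.2, -2.2]
grip_width: 42.9
```

Run:
```python
from h import *
rows((*S2W(0,-2),75,142.9,3))
```

```text
t17.8 pos [526.3 169.1 132.1] rpy [179.9   0.  139. ] w42.9 F [-1.   0.2 -2.2] q [ -4.  45. -31. 107.  36.  38.  -9.]
{"x":0.007,"y":0.015,"z":0.019,"ax":0.0,"ay":0.0,"az":-1.3},
{"x":0.007,"y":0.015,"z":0.019,"ax":0.0,"ay":0.0,"az":-1.3},
{"x":0.006,"y":0.015,"z":0.019,"ax":0.0,"ay":0.0,"az":-1.3}  <-
```

>>> send_rows(plan=[{"x": 0.007, "y": 0.015, "z": 0.019, "ax": 0, "ay": 0, "az": -1.3, "grip": 0.8}, {"x": 0.007, "y": 0.015, "z": 0.019, "ax": 0, "ay": 0, "az": -1.3, "grip": 0.8}, {"x": 0.005, "y": 0.012, "z": 0.015, "ax": 0, "ay": 0, "az": -1.3, "grip": 0.8}, {"x": 0, "y": 0, "z": 0, "ax": 0, "ay": 0, "az": 0, "grip": 0.8}, {"x": 0, "y": 0, "z": 0, "ax": 0, "ay": 0, "az": 0, "grip": 0.8}, {"x": 0, "y": 0, "z": 0, "ax": 0, "ay": 0, "az": 0, "grip": 0.8}])

```text
time_s: 18.4
position: [539.3, 208.7, 77.2]
eef_rot: [-179.8, 0.2, 142.7]
ft_force: [-0.1, 0.3, -1.4]
grip_width: 43.3
```

Run:
```python
from h import *
rows((*S2W(0,-2),64,142.9))
```

```text
t18.4 pos [539.3 208.7  77.2] rpy [-179.8    0.2  142.7] w43.3 F [-0.1  0.3 -1.4] q [-10.  51. -29. 104.  40.  36. -10.]
{"x":0.004,"y":0.006,"z":0.013,"ax":-0.2,"ay":0.2,"az":-0.2}  <-
```

>>> send_rows(plan=[{"x": 0.004, "y": 0.006, "z": 0.005, "ax": -0.2, "ay": 0.2, "az": -0.2, "grip": 0.8}, {"x": 0, "y": 0, "z": 0.005, "ax": 0, "ay": 0, "az": 0, "grip": 0.8}, {"x": 0, "y": 0, "z": 0.002, "ax": 0, "ay": 0, "az": 0, "grip": 0.8}, {"x": 0, "y": 0, "z": 0, "ax": 0, "ay": 0, "az": 0, "grip": 0.8}, {"x": 0, "y": 0, "z": 0, "ax": 0, "ay": 0, "az": 0, "grip": 0.8}])

```text
time_s: 18.9
position: [540.9, 213.5, 65.9]
eef_rot: [-180.0, 0.2, 142.6]
ft_force: [0.0, -0.0, -1.9]
grip_width: 43.2
```

>>> send_rows(plan=[{"x": 0, "y": 0, "z": 0.0015, "ax": 0, "ay": 0, "az": 0, "grip": 0.8}, {"x": 0, "y": 0, "z": 0, "ax": 0, "ay": 0, "az": 0, "grip": 0.8}])

```text
time_s: 19.1
position: [541.0, 213.4, 64.5]
eef_rot: [-180.0, 0.2, 142.6]
ft_force: [1.0, -0.3, -2.1]
grip_width: 43.6
```

Run:
```python
from h import *
rows((*S2W(0,-2),60,142.9))
```

```text
t19.1 pos [541.  213.4  64.5] rpy [-180.     0.2  142.6] w43.6 F [ 1.  -0.3 -2.1] q [-10.  52. -28. 104.  41.  35. -11.]
{"x":0.003,"y":0.001,"z":0.004,"ax":-0.0,"ay":0.2,"az":-0.3}  <-
```

>>> send_rows(plan=[{"x": 0.003, "y": 0.001, "z": 0.002, "ax": 0, "ay": 0.2, "az": -0.3, "grip": 0.8}, {"x": 0, "y": 0, "z": 0.0015, "ax": 0, "ay": 0, "az": 0, "grip": 0.8}, {"x": 0, "y": 0, "z": 0, "ax": 0, "ay": 0, "az": 0, "grip": 0.8}])

```text
time_s: 19.4
position: [539.1, 216.6, 61.2]
eef_rot: [180.0, -0.0, 143.0]
ft_force: [-0.5, -0.4, 0.2]
grip_width: 43.3
```

>>> send_rows(plan=[{"x": 0, "y": 0, "z": 0.0015, "ax": 0, "ay": 0, "az": 0, "grip": 0.8}, {"x": 0, "y": 0, "z": 0, "ax": 0, "ay": 0, "az": 0, "grip": 0.8}])

```text
time_s: 19.6
position: [539.4, 216.7, 61.6]
eef_rot: [179.9, 0.0, 143.0]
ft_force: [0.8, 0.5, -1.3]
grip_width: 43.1
```

>>> send_rows(plan=[{"x": 0, "y": 0, "z": 0, "ax": 0, "ay": 0, "az": 0, "grip": 0.25}, {"x": 0, "y": 0, "z": 0, "ax": 0, "ay": 0, "az": 0, "grip": 0.25}, {"x": 0, "y": 0, "z": -0.01, "ax": 0, "ay": 0, "az": 0, "grip": 0.25}, {"x": 0, "y": 0, "z": -0.03, "ax": 0, "ay": 0, "az": 0, "grip": 0.25}, {"x": 0, "y": 0, "z": -0.04, "ax": 0, "ay": 0, "az": 0, "grip": 0.25}])

```text
time_s: 20.1
position: [536.7, 215.1, 139.8]
eef_rot: [-179.6, -0.2, 143.0]
ft_force: [1.4, 0.3, 0.0]
grip_width: 64.0
```

Run:
```python
from h import *
rows((500,0,150,115),(421,-244.5,80,82))
```

```text
t20.1 pos [536.7 215.1 139.8] rpy [-179.6   -0.2  143. ] w64.0 F [1.4 0.3 0. ] q [ -7.  46. -33. 102.  35.  43.  -6.]
{"x":-0.020,"y":-0.039,"z":-0.002,"ax":-0.1,"ay":-0.0,"az":5.6},
{"x":-0.024,"y":-0.037,"z":-0.002,"ax":-0.1,"ay":-0.0,"az":5.6},
{"x":-0.027,"y":-0.034,"z":-0.002,"ax":-0.1,"ay":-0.0,"az":5.6},
{"x":-0.030,"y":-0.031,"z":-0.002,"ax":-0.1,"ay":-0.0,"az":5.6},
{"x":-0.033,"y":-0.028,"z":-0.002,"ax":-0.1,"ay":-0.0,"az":5.6}  <-
{"x":-0.031,"y":-0.029,"z":0.012,"ax":-0.0,"ay":-0.0,"az":5.5},
{"x":-0.034,"y":-0.026,"z":0.012,"ax":-0.0,"ay":-0.0,"az":5.5},
{"x":-0.036,"y":-0.023,"z":0.012,"ax":-0.0,"ay":-0.0,"az":5.5},
{"x":-0.038,"y":-0.019,"z":0.012,"ax":-0.0,"ay":-0.0,"az":5.5},
{"x":-0.040,"y":-0.015,"z":0.012,"ax":-0.0,"ay":-0.0,"az":5.5},
{"x":-0.041,"y":-0.011,"z":0.012,"ax":-0.0,"ay":-0.0,"az":5.5}  <-
```

>>> send_rows(plan=[{"x": -0.02, "y": -0.039, "z": -0.002, "ax": 0, "ay": 0, "az": 5.6, "grip": 0.2}, {"x": -0.024, "y": -0.037, "z": -0.002, "ax": 0, "ay": 0, "az": 5.6, "grip": 0.2}, {"x": -0.027, "y": -0.034, "z": -0.002, "ax": 0, "ay": 0, "az": 5.6, "grip": 0.2}, {"x": -0.03, "y": -0.031, "z": -0.002, "ax": 0, "ay": 0, "az": 5.6, "grip": 0.2}, {"x": -0.033, "y": -0.028, "z": -0.002, "ax": 0, "ay": 0, "az": 5.6, "grip": 0.2}, {"x": -0.031, "y": -0.029, "z": 0, "ax": 0, "ay": 0, "az": 5.5, "grip": 0.2}, {"x": -0.034, "y": -0.026, "z": 0, "ax": 0, "ay": 0, "az": 5.5, "grip": 0.2}, {"x": -0.036, "y": -0.023, "z": 0, "ax": 0, "ay": 0, "az": 5.5, "grip": 0.2}])

```text
time_s: 20.9
position: [463.9, -118.8, 158.8]
eef_rot: [178.9, -0.6, 97.5]
ft_force: [0.9, -0.8, -0.2]
grip_width: 68.3
```

>>> send_rows(plan=[{"x": -0.038, "y": -0.019, "z": 0.01, "ax": 0, "ay": 0, "az": 5.5, "grip": 0.2}, {"x": -0.04, "y": -0.015, "z": 0.015, "ax": 0, "ay": 0, "az": 5.5, "grip": 0.2}, {"x": -0.025, "y": -0.006, "z": 0.015, "ax": 0, "ay": 0, "az": 4, "grip": 0.2}, {"x": 0, "y": 0, "z": 0, "ax": 0, "ay": 0, "az": 0, "grip": 0.2}, {"x": 0, "y": 0, "z": 0, "ax": 0, "ay": 0, "az": 0, "grip": 0.2}, {"x": 0, "y": 0, "z": 0, "ax": 0, "ay": 0, "az": 0, "grip": 0.2}])

```text
time_s: 21.5
position: [427.2, -234.3, 119.3]
eef_rot: [178.8, -0.6, 81.2]
ft_force: [-0.6, 0.4, -0.2]
grip_width: 68.4
```

Run:
```python
from h import *
rows((421,-244.5,25,82))
c=shot('top','top4.png');hsv=cv2.cvtColor(c['img'],cv2.COLOR_BGR2HSV)
m=(hsv[...,2]>165)&(hsv[...,1]<45)
for b in blobs(c,m,4,110): print('c(%.1f %.1f) z%.1f  %.0fx%.0f a%.1f'%b[:6])
```

```text
t21.5 pos [ 427.2 -234.3  119.3] rpy [178.8  -0.6  81.2] w68.4 F [-0.6  0.4 -0.2] q [ 35.  41. -18. 120.  29.  22. -14.]
{"x":-0.004,"y":-0.002,"z":0.031,"ax":0.4,"ay":-0.2,"az":-0.3},
{"x":-0.004,"y":-0.002,"z":0.031,"ax":0.4,"ay":-0.2,"az":-0.3},
{"x":-0.004,"y":-0.002,"z":0.031,"ax":0.4,"ay":-0.2,"az":-0.3}  <-
c(680.5 250.6) z54.9  24x25 a-44.8
c(657.7 -237.5) z9.3  46x81 a-18.9
c(586.0 -5.7) z15.5  78x88 a85.8
c(451.8 769.1) z41.6  248x304 a5.7
c(538.2 218.2) z71.4  46x83 a53.5
c(527.1 -417.2) z19.3  46x81 a17.3
c(529.1 -276.5) z9.1  47x81 a-0.1
c(475.8 -153.0) z4.4  30x90 a49.1
c(425.2 -228.8) z9.2  23x46 a68.3
c(201.1 718.8) z106.8  63x64 a-87.9
```

>>> send_rows(plan=[{"x": -0.004, "y": -0.002, "z": 0.03, "ax": 0.4, "ay": -0.2, "az": -0.3, "grip": 0.2}, {"x": -0.004, "y": -0.002, "z": 0.03, "ax": 0.4, "ay": -0.2, "az": -0.3, "grip": 0.2}, {"x": -0.002, "y": -0.001, "z": 0.03, "ax": 0.4, "ay": -0.2, "az": -0.3, "grip": 0.2}, {"x": 0, "y": 0, "z": 0, "ax": 0, "ay": 0, "az": 0, "grip": 0.2}, {"x": 0, "y": 0, "z": 0, "ax": 0, "ay": 0, "az": 0, "grip": 0.2}, {"x": 0, "y": 0, "z": 0, "ax": 0, "ay": 0, "az": 0, "grip": 0.2}])

```text
time_s: 22.15
position: [432.0, -235.7, 32.0]
eef_rot: [179.2, -0.2, 83.1]
ft_force: [1.0, -0.5, 0.5]
grip_width: 68.3
```

Run:
```python
from h import *
rows((421,-244.5,3,82))
```

```text
t22.1 pos [ 432.  -235.7   32. ] rpy [179.2  -0.2  83.1] w68.3 F [ 1.  -0.5  0.5] q [ 29.  50.  -8. 121.  35.  10. -18.]
{"x":-0.010,"y":-0.010,"z":0.029,"ax":0.8,"ay":-0.2,"az":1.1}  <-
```

Run:
```python
from h import *
rows((440,-240,60,84),(529,-276.5,50,91))
```

```text
t22.1 pos [ 432.  -235.7   32. ] rpy [179.2  -0.2  83.1] w68.3 F [ 1.  -0.5  0.5] q [ 29.  50.  -8. 121.  35.  10. -18.]
{"x":-0.003,"y":0.009,"z":-0.028,"ax":0.8,"ay":-0.2,"az":-0.9}  <-
{"x":-0.009,"y":0.031,"z":0.003,"ax":-0.0,"ay":0.0,"az":-2.3},
{"x":-0.010,"y":0.030,"z":0.003,"ax":-0.0,"ay":0.0,"az":-2.3},
{"x":-0.011,"y":0.030,"z":0.003,"ax":-0.0,"ay":0.0,"az":-2.3}  <-
```

>>> send_rows(plan=[{"x": -0.003, "y": 0.009, "z": -0.028, "ax": 0.8, "ay": -0.2, "az": -0.9, "grip": 0.2}, {"x": -0.009, "y": 0.031, "z": 0.003, "ax": 0, "ay": 0, "az": -2.3, "grip": 0.2}, {"x": -0.01, "y": 0.03, "z": 0.003, "ax": 0, "ay": 0, "az": -2.3, "grip": 0.2}, {"x": -0.01, "y": 0.025, "z": 0.003, "ax": 0, "ay": 0, "az": -2.3, "grip": 0.2}, {"x": 0, "y": 0, "z": 0, "ax": 0, "ay": 0, "az": 0, "grip": 0.2}, {"x": 0, "y": 0, "z": 0, "ax": 0, "ay": 0, "az": 0, "grip": 0.2}])

```text
time_s: 22.75
position: [529.2, -275.4, 63.2]
eef_rot: [179.4, 0.2, 91.2]
ft_force: [0.6, 0.1, 0.3]
grip_width: 68.5
```

Run:
```python
from h import *
rows((529,-276.5,25,91))
```

```text
t22.8 pos [ 529.2 -275.4   63.2] rpy [179.4   0.2  91.2] w68.5 F [0.6 0.1 0.3] q [ 35.  52. -21. 102.  33.  32.  -6.]
{"x":-0.001,"y":-0.001,"z":0.038,"ax":0.6,"ay":0.2,"az":0.2}  <-
```

>>> send_rows(plan=[{"x": -0.003, "y": -0.001, "z": 0.025, "ax": 0.6, "ay": 0.2, "az": 0.2, "grip": 0.2}, {"x": -0.003, "y": 0, "z": 0.02, "ax": 0, "ay": 0, "az": 0, "grip": 0.2}, {"x": 0, "y": 0, "z": 0.008, "ax": 0, "ay": 0, "az": 0, "grip": 0.2}, {"x": 0, "y": 0, "z": 0, "ax": 0, "ay": 0, "az": 0, "grip": 0.2}, {"x": 0, "y": 0, "z": 0, "ax": 0, "ay": 0, "az": 0, "grip": 0.2}])

```text
time_s: 23.25
position: [526.7, -280.6, 14.3]
eef_rot: [179.9, 0.1, 91.0]
ft_force: [-0.0, 0.2, -0.5]
grip_width: 68.1
```

Run:
```python
from h import *
rows((529,-276.5,3,91))
```

```text
t23.2 pos [ 526.7 -280.6   14.3] rpy [1.799e+02 1.000e-01 9.100e+01] w68.1 F [-0.   0.2 -0.5] q [ 34.  56. -19. 102.  35.  28.  -7.]
{"x":0.004,"y":0.002,"z":0.011,"ax":0.1,"ay":0.1,"az":0.0}  <-
```

>>> send_rows(plan=[{"x": 0.004, "y": 0.002, "z": 0.011, "ax": 0, "ay": 0, "az": 0, "grip": 0.2}, {"x": 0, "y": 0, "z": 0.002, "ax": 0, "ay": 0, "az": 0, "grip": 0.2}, {"x": 0, "y": 0, "z": 0, "ax": 0, "ay": 0, "az": 0, "grip": 0.2}])

```text
time_s: 23.55
position: [529.7, -275.9, 2.4]
eef_rot: [179.8, 0.1, 91.1]
ft_force: [-0.3, -0.3, 0.0]
grip_width: 68.2
```

>>> send_rows(plan=[{"x": 0, "y": 0, "z": 0, "ax": 0, "ay": 0, "az": 0, "grip": 0.8}, {"x": 0, "y": 0, "z": 0, "ax": 0, "ay": 0, "az": 0, "grip": 0.8}, {"x": 0, "y": 0, "z": 0, "ax": 0, "ay": 0, "az": 0, "grip": 0.8}, {"x": 0, "y": 0, "z": 0, "ax": 0, "ay": 0, "az": 0, "grip": 0.8}])

```text
time_s: 23.95
position: [530.1, -275.9, 3.3]
eef_rot: [179.8, 0.1, 91.1]
ft_force: [0.5, 0.8, -1.1]
grip_width: 42.6
```

Run:
```python
from h import *
rows((525,-265,110,95),(525,40,140,125),(*S2W(0,0),140,142.9))
```

```text
t23.9 pos [ 530.1 -275.9    3.3] rpy [1.798e+02 1.000e-01 9.110e+01] w42.6 F [ 0.5  0.8 -1.1] q [ 33.  57. -18. 102.  35.  26.  -8.]
{"x":0.004,"y":-0.001,"z":-0.036,"ax":0.1,"ay":0.0,"az":-1.3},
{"x":0.004,"y":-0.001,"z":-0.036,"ax":0.1,"ay":0.0,"az":-1.3},
{"x":0.004,"y":-0.001,"z":-0.036,"ax":0.1,"ay":0.0,"az":-1.3}  <-
{"x":0.043,"y":0.004,"z":-0.004,"ax":0.0,"ay":0.0,"az":-4.3},
{"x":0.043,"y":0.007,"z":-0.004,"ax":0.0,"ay":0.0,"az":-4.3},
{"x":0.042,"y":0.010,"z":-0.004,"ax":0.0,"ay":0.0,"az":-4.3},
{"x":0.041,"y":0.013,"z":-0.004,"ax":0.0,"ay":0.0,"az":-4.3},
{"x":0.040,"y":0.016,"z":-0.004,"ax":0.0,"ay":0.0,"az":-4.3},
{"x":0.039,"y":0.019,"z":-0.004,"ax":0.0,"ay":0.0,"az":-4.3},
{"x":0.037,"y":0.022,"z":-0.004,"ax":0.0,"ay":0.0,"az":-4.3}  <-
{"x":0.034,"y":0.028,"z":0.000,"ax":-0.0,"ay":0.0,"az":-4.5},
{"x":0.032,"y":0.031,"z":0.000,"ax":-0.0,"ay":0.0,"az":-4.5},
{"x":0.030,"y":0.033,"z":0.000,"ax":-0.0,"ay":0.0,"az":-4.5},
{"x":0.027,"y":0.035,"z":0.000,"ax":-0.0,"ay":0.0,"az":-4.5}  <-
```

>>> send_rows(plan=[{"x": 0.004, "y": -0.001, "z": -0.036, "ax": 0, "ay": 0, "az": -1.3, "grip": 0.8}, {"x": 0.004, "y": -0.001, "z": -0.036, "ax": 0, "ay": 0, "az": -1.3, "grip": 0.8}, {"x": 0.004, "y": -0.001, "z": -0.036, "ax": 0, "ay": 0, "az": -1.3, "grip": 0.8}, {"x": 0.043, "y": 0.004, "z": -0.005, "ax": 0, "ay": 0, "az": -4.3, "grip": 0.8}, {"x": 0.043, "y": 0.007, "z": -0.005, "ax": 0, "ay": 0, "az": -4.3, "grip": 0.8}, {"x": 0.042, "y": 0.01, "z": -0.005, "ax": 0, "ay": 0, "az": -4.3, "grip": 0.8}, {"x": 0.041, "y": 0.013, "z": -0.005, "ax": 0, "ay": 0, "az": -4.3, "grip": 0.8}, {"x": 0.04, "y": 0.016, "z": -0.005, "ax": 0, "ay": 0, "az": -4.3, "grip": 0.8}])

```text
time_s: 24.75
position: [524.2, -51.9, 137.9]
eef_rot: [-179.9, 0.5, 116.3]
ft_force: [1.3, -0.0, -1.3]
grip_width: 42.9
```

>>> send_rows(plan=[{"x": 0.039, "y": 0.019, "z": -0.003, "ax": 0, "ay": 0, "az": -4.3, "grip": 0.8}, {"x": 0.037, "y": 0.022, "z": 0, "ax": 0, "ay": 0, "az": -4.3, "grip": 0.8}, {"x": 0.034, "y": 0.028, "z": 0, "ax": 0, "ay": 0, "az": -4.5, "grip": 0.8}, {"x": 0.032, "y": 0.031, "z": 0, "ax": 0, "ay": 0, "az": -4.5, "grip": 0.8}, {"x": 0.025, "y": 0.028, "z": 0, "ax": 0, "ay": 0, "az": -4, "grip": 0.8}, {"x": 0, "y": 0, "z": 0, "ax": 0, "ay": 0, "az": 0, "grip": 0.8}, {"x": 0, "y": 0, "z": 0, "ax": 0, "ay": 0, "az": 0, "grip": 0.8}])

```text
time_s: 25.45
position: [531.3, 177.5, 140.6]
eef_rot: [179.9, 0.3, 139.4]
ft_force: [0.2, -0.9, -1.4]
grip_width: 42.4
```

Run:
```python
from h import *
rows((*S2W(0,0),90,142.9,3))
```

```text
t25.4 pos [531.3 177.5 140.6] rpy [179.9   0.3 139.4] w42.4 F [ 0.2 -0.9 -1.4] q [ -4.  45. -34. 105.  37.  41.  -9.]
{"x":0.007,"y":0.012,"z":0.017,"ax":0.0,"ay":0.1,"az":-1.2},
{"x":0.007,"y":0.012,"z":0.017,"ax":0.0,"ay":0.1,"az":-1.2},
{"x":0.006,"y":0.012,"z":0.017,"ax":0.0,"ay":0.1,"az":-1.2}  <-
```

>>> send_rows(plan=[{"x": 0.007, "y": 0.012, "z": 0.017, "ax": 0, "ay": 0.1, "az": -1.2, "grip": 0.8}, {"x": 0.007, "y": 0.012, "z": 0.017, "ax": 0, "ay": 0.1, "az": -1.2, "grip": 0.8}, {"x": 0.006, "y": 0.012, "z": 0.014, "ax": 0, "ay": 0.1, "az": -1.2, "grip": 0.8}, {"x": 0, "y": 0, "z": 0, "ax": 0, "ay": 0, "az": 0, "grip": 0.8}, {"x": 0, "y": 0, "z": 0, "ax": 0, "ay": 0, "az": 0, "grip": 0.8}, {"x": 0, "y": 0, "z": 0, "ax": 0, "ay": 0, "az": 0, "grip": 0.8}])

```text
time_s: 26.05
position: [540.0, 214.3, 89.2]
eef_rot: [-179.9, 0.1, 142.8]
ft_force: [0.3, -0.1, -1.0]
grip_width: 42.7
```

Run:
```python
from h import *
rows((*S2W(0,0),79,142.9,1))
```

```text
t26.1 pos [540.  214.3  89.2] rpy [-1.799e+02  1.000e-01  1.428e+02] w42.7 F [ 0.3 -0.1 -1. ] q [ -9.  51. -31. 103.  41.  38. -11.]
{"x":0.003,"y":0.001,"z":0.010,"ax":-0.1,"ay":0.1,"az":-0.1}  <-
```

>>> send_rows(plan=[{"x": 0.003, "y": 0.001, "z": 0.005, "ax": 0, "ay": 0, "az": 0, "grip": 0.8}, {"x": 0, "y": 0, "z": 0.005, "ax": 0, "ay": 0, "az": 0, "grip": 0.8}, {"x": 0, "y": 0, "z": 0.001, "ax": 0, "ay": 0, "az": 0, "grip": 0.8}, {"x": 0, "y": 0, "z": 0, "ax": 0, "ay": 0, "az": 0, "grip": 0.8}, {"x": 0, "y": 0, "z": 0, "ax": 0, "ay": 0, "az": 0, "grip": 0.8}])

```text
time_s: 26.55
position: [538.8, 215.2, 78.6]
eef_rot: [-179.9, 0.2, 142.7]
ft_force: [-0.3, -0.2, -0.5]
grip_width: 42.6
```

>>> send_rows(plan=[{"x": 0, "y": 0, "z": 0.0015, "ax": 0, "ay": 0, "az": 0, "grip": 0.8}, {"x": 0, "y": 0, "z": 0, "ax": 0, "ay": 0, "az": 0, "grip": 0.8}])

```text
time_s: 26.75
position: [539.0, 215.1, 77.2]
eef_rot: [-179.9, 0.3, 142.7]
ft_force: [0.4, 0.4, -0.8]
grip_width: 42.9
```

Run:
```python
from h import *
rows((*S2W(0,0),75,142.9,1))
```

```text
t26.8 pos [539.  215.1  77.2] rpy [-179.9    0.3  142.7] w42.9 F [ 0.4  0.4 -0.8] q [ -9.  51. -30. 104.  42.  37. -12.]
{"x":0.002,"y":0.001,"z":0.002,"ax":-0.1,"ay":0.3,"az":-0.2}  <-
```

>>> send_rows(plan=[{"x": 0.001, "y": 0.001, "z": 0.0015, "ax": 0, "ay": 0, "az": 0, "grip": 0.8}, {"x": 0, "y": 0, "z": 0, "ax": 0, "ay": 0, "az": 0, "grip": 0.8}])

```text
time_s: 26.95
position: [538.9, 216.7, 75.7]
eef_rot: [-179.9, 0.3, 142.7]
ft_force: [-1.2, 0.8, -0.7]
grip_width: 42.5
```

>>> send_rows(plan=[{"x": 0, "y": 0, "z": 0.001, "ax": 0, "ay": 0, "az": 0, "grip": 0.8}, {"x": 0, "y": 0, "z": 0, "ax": 0, "ay": 0, "az": 0, "grip": 0.8}])

```text
time_s: 27.15
position: [539.2, 216.8, 75.2]
eef_rot: [-179.9, 0.3, 142.7]
ft_force: [-1.1, 0.4, -0.4]
grip_width: 42.7
```

>>> send_rows(plan=[{"x": 0, "y": 0, "z": 0.001, "ax": 0, "ay": 0, "az": 0, "grip": 0.8}, {"x": 0, "y": 0, "z": 0, "ax": 0, "ay": 0, "az": 0, "grip": 0.25}, {"x": 0, "y": 0, "z": 0, "ax": 0, "ay": 0, "az": 0, "grip": 0.25}, {"x": 0, "y": 0, "z": -0.01, "ax": 0, "ay": 0, "az": 0, "grip": 0.25}, {"x": 0, "y": 0, "z": -0.03, "ax": 0, "ay": 0, "az": 0, "grip": 0.25}, {"x": 0, "y": 0, "z": -0.03, "ax": 0, "ay": 0, "az": 0, "grip": 0.25}])

```text
time_s: 27.75
position: [536.7, 216.0, 144.1]
eef_rot: [-179.6, 0.1, 142.7]
ft_force: [1.2, -0.0, -0.2]
grip_width: 63.7
```

Run:
```python
from h import *
rows((500,80,180,100))
```

```text
t27.8 pos [536.7 216.  144.1] rpy [-1.796e+02  1.000e-01  1.427e+02] w63.7 F [ 1.2 -0.  -0.2] q [ -7.  46. -35. 101.  36.  45.  -8.]
{"x":-0.009,"y":-0.022,"z":-0.006,"ax":-0.1,"ay":0.0,"az":7.1},
{"x":-0.012,"y":-0.021,"z":-0.006,"ax":-0.1,"ay":0.0,"az":7.1},
{"x":-0.014,"y":-0.019,"z":-0.006,"ax":-0.1,"ay":0.0,"az":7.1},
{"x":-0.016,"y":-0.017,"z":-0.006,"ax":-0.1,"ay":0.0,"az":7.1},
{"x":-0.018,"y":-0.015,"z":-0.006,"ax":-0.1,"ay":0.0,"az":7.1},
{"x":-0.020,"y":-0.013,"z":-0.006,"ax":-0.1,"ay":0.0,"az":7.1}  <-
```

```bash
cat > spat.py <<'E'
from fit import *
def spat(verbose=1,cen=(470,-135),rad=170):
    for n in('top','scene'):
        c=shot(n,'s_%s.png'%n);W=cloud(c);hsv=cv2.cvtColor(c['img'],cv2.COLOR_BGR2HSV)
        R=np.hypot(W[...,0]-cen[0],W[...,1]-cen[1])
        sb=(hsv[...,1]<60)&(hsv[...,2]>100)&(W[...,2]<14)&(R<110)
        for q in blobs(c,sb,-5,20,80):
            a=np.radians(q[5]-90); print(n,'blade',np.round(q[:6],1),'axis',round(q[5]-90,1),'rear',np.round(np.array(q[:2])-47.5*np.array([np.cos(a),np.sin(a)]),1))
        h=(W[...,2]>55)&(W[...,2]<90)&(R<rad)
        for q in blobs(c,h,50,95,50): print(n,'handle',np.round(q[:6],1))
    return c
if __name__=='__main__':
    spat()
    for n in('top','scene'):
        c=load(n);hsv=cv2.cvtColor(c['img'],cv2.COLOR_BGR2HSV)
        for b in blobs(c,(hsv[...,2]>165)&(hsv[...,1]<45),4,110): 
            if b[1]>100 and b[1]<300: print(n,'c(%.1f %.1f) z%.1f  %.0fx%.0f a%.1f'%b[:6])
E
python3 spat.py
python3 -c "
import cv2;a=cv2.imread('pics/s_top.png')[170:350,150:430];b=cv2.imread('pics/s_scene.png')[200:320,230:470]
cv2.imwrite('pics/c5.png',cv2.resize(a,None,fx=2.8,fy=2.8,interpolation=2))"
```

```text
top blade [ 475.7 -152.9    4.2   37.8   97.5   49.1] axis -40.9 rear [ 439.8 -121.7]
top blade [ 423.6 -220.3    8.5   34.7   48.    80.6] axis -9.4 rear [ 376.7 -212.6]
top handle [410.8 -95.5  76.8  19.   92.3  48.5]
scene blade [ 426.2 -221.4    9.4   32.4   48.4   82.5] axis -7.5 rear [ 379.1 -215.1]
scene blade [ 474.7 -152.8    4.5   34.8   96.1   48.7] axis -41.3 rear [ 439.  -121.4]
scene handle [419.4 -99.5  75.6  24.8 111.5  48.6]
top c(680.7 250.8) z54.0  24x25 a-44.8
top c(557.6 203.6) z81.6  37x46 a-36.7
scene c(550.0 207.9) z81.0  44x52 a52.9
```

View pics/c5.png

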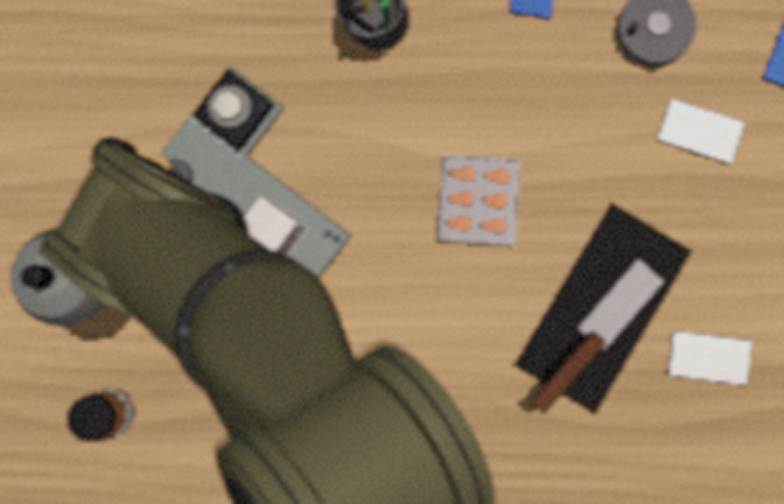

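Run:
```python
from h import *
rows((500,60,160,140),(432,-113,130,139))
```

```text
t27.9 pos [539.3 217.9 147.4] rpy [180.    0.3 142.7] w64.0 F [-0.8  1.4  0.7] q [ -7.  46. -35. 101.  37.  44.  -8.]
{"x":-0.016,"y":-0.037,"z":-0.003,"ax":0.0,"ay":0.1,"az":0.7},
{"x":-0.017,"y":-0.037,"z":-0.003,"ax":0.0,"ay":0.1,"az":0.7},
{"x":-0.017,"y":-0.037,"z":-0.003,"ax":0.0,"ay":0.1,"az":0.7},
{"x":-0.017,"y":-0.037,"z":-0.003,"ax":0.0,"ay":0.1,"az":0.7}  <-
{"x":-0.012,"y":-0.035,"z":0.006,"ax":0.0,"ay":-0.0,"az":0.2},
{"x":-0.012,"y":-0.035,"z":0.006,"ax":0.0,"ay":-0.0,"az":0.2},
{"x":-0.012,"y":-0.035,"z":0.006,"ax":0.0,"ay":-0.0,"az":0.2},
{"x":-0.012,"y":-0.035,"z":0.006,"ax":0.0,"ay":-0.0,"az":0.2},
{"x":-0.012,"y":-0.035,"z":0.006,"ax":0.0,"ay":-0.0,"az":0.2}  <-
```

>>> send_rows(plan=[{"x": -0.016, "y": -0.037, "z": -0.003, "ax": 0, "ay": 0, "az": 0.7, "grip": 0.4}, {"x": -0.017, "y": -0.037, "z": -0.003, "ax": 0, "ay": 0, "az": 0.7, "grip": 0.4}, {"x": -0.017, "y": -0.037, "z": -0.003, "ax": 0, "ay": 0, "az": 0.7, "grip": 0.4}, {"x": -0.017, "y": -0.037, "z": -0.003, "ax": 0, "ay": 0, "az": 0.7, "grip": 0.4}, {"x": -0.012, "y": -0.035, "z": 0.004, "ax": 0, "ay": 0, "az": 0.2, "grip": 0.4}, {"x": -0.012, "y": -0.035, "z": 0.004, "ax": 0, "ay": 0, "az": 0.2, "grip": 0.4}, {"x": -0.012, "y": -0.035, "z": 0.004, "ax": 0, "ay": 0, "az": 0.2, "grip": 0.4}, {"x": -0.012, "y": -0.03, "z": 0.004, "ax": 0, "ay": 0, "az": 0.2, "grip": 0.4}])

```text
time_s: 28.65
position: [448.9, -76.1, 143.7]
eef_rot: [179.3, 0.3, 139.4]
ft_force: [-0.3, -0.3, 0.1]
grip_width: 51.1
```

>>> send_rows(plan=[{"x": 0, "y": 0, "z": 0, "ax": 0, "ay": 0, "az": 0, "grip": 0.4}, {"x": 0, "y": 0, "z": 0, "ax": 0, "ay": 0, "az": 0, "grip": 0.4}, {"x": 0, "y": 0, "z": 0, "ax": 0, "ay": 0, "az": 0, "grip": 0.4}])

```text
time_s: 28.95
position: [446.0, -81.5, 142.9]
eef_rot: [179.6, 0.3, 138.9]
ft_force: [-0.5, 0.3, -0.3]
grip_width: 51.4
```

Run:
```python
from h import *
rows((430.4,-113.6,90,138.9))
c=shot('top','top5.png');hsv=cv2.cvtColor(c['img'],cv2.COLOR_BGR2HSV)
for b in blobs(c,(hsv[...,2]>165)&(hsv[...,1]<45),4,110): print('c(%.1f %.1f) z%.1f  %.0fx%.0f a%.1f'%b[:6])
```

```text
t28.9 pos [446.  -81.5 142.9] rpy [179.6   0.3 138.9] w51.4 F [-0.5  0.3 -0.3] q [ 25.  39. -33. 123.  44.  29.   8.]
{"x":-0.005,"y":-0.017,"z":0.026,"ax":0.2,"ay":0.1,"az":0.0},
{"x":-0.005,"y":-0.017,"z":0.026,"ax":0.2,"ay":0.1,"az":0.0}  <-
c(680.7 250.8) z54.0  24x25 a-44.8
c(657.7 -237.5) z9.0  46x81 a-18.9
c(585.9 -5.9) z15.8  77x88 a85.5
c(451.7 769.0) z41.6  248x304 a5.8
c(539.7 217.0) z81.3  46x82 a53.3
c(526.9 -417.1) z19.4  46x81 a18.4
c(490.5 -166.0) z4.4  30x50 a49.1
c(421.1 -244.2) z9.3  47x82 a-7.1
c(201.1 718.8) z106.7  63x64 a-87.9
```

>>> send_rows(plan=[{"x": -0.005, "y": -0.017, "z": 0.02, "ax": 0.2, "ay": 0, "az": 0, "grip": 0.4}, {"x": -0.005, "y": -0.017, "z": 0.02, "ax": 0.2, "ay": 0, "az": 0, "grip": 0.4}, {"x": 0, "y": 0, "z": 0, "ax": 0, "ay": 0, "az": 0, "grip": 0.4}, {"x": 0, "y": 0, "z": 0, "ax": 0, "ay": 0, "az": 0, "grip": 0.4}, {"x": 0, "y": 0, "z": 0, "ax": 0, "ay": 0, "az": 0, "grip": 0.4}])

```text
time_s: 29.5
position: [437.8, -106.1, 104.0]
eef_rot: [179.4, 0.5, 139.6]
ft_force: [0.2, 1.1, -0.4]
grip_width: 51.0
```

Run:
```python
from h import *
rows((430.4,-113.6,47,138.9))
```

```text
t29.5 pos [ 437.8 -106.1  104. ] rpy [179.4   0.5 139.6] w51.0 F [ 0.2  1.1 -0.4] q [ 25.  42. -27. 126.  52.  22.   5.]
{"x":0.001,"y":-0.006,"z":0.028,"ax":0.3,"ay":0.2,"az":0.4},
{"x":0.000,"y":-0.005,"z":0.028,"ax":0.3,"ay":0.2,"az":0.4}  <-
```

>>> send_rows(plan=[{"x": 0, "y": -0.006, "z": 0.008, "ax": 0.3, "ay": 0.2, "az": 0.4, "grip": 0.4}, {"x": 0, "y": -0.004, "z": 0.008, "ax": 0, "ay": 0, "az": 0.4, "grip": 0.4}, {"x": 0, "y": 0, "z": 0.005, "ax": 0, "ay": 0, "az": 0, "grip": 0.4}, {"x": 0, "y": 0, "z": 0, "ax": 0, "ay": 0, "az": 0, "grip": 0.4}, {"x": 0, "y": 0, "z": 0, "ax": 0, "ay": 0, "az": 0, "grip": 0.4}])

```text
time_s: 30.0
position: [434.4, -111.2, 83.5]
eef_rot: [179.4, 0.4, 139.0]
ft_force: [-0.6, 0.0, 0.2]
grip_width: 51.1
```

Run:
```python
from h import *
rows((430.4,-113.6,47,138.9))
```

```text
t30.0 pos [ 434.4 -111.2   83.5] rpy [179.4   0.4 139. ] w51.1 F [-0.6  0.   0.2] q [ 23.  44. -22. 127.  56.  18.   1.]
{"x":0.002,"y":-0.005,"z":0.036,"ax":0.6,"ay":0.4,"az":0.1}  <-
```

>>> send_rows(plan=[{"x": 0.002, "y": -0.004, "z": 0.012, "ax": 0.6, "ay": 0.4, "az": 0, "grip": 0.4}, {"x": 0, "y": 0, "z": 0.012, "ax": 0, "ay": 0, "az": 0, "grip": 0.4}, {"x": 0, "y": 0, "z": 0.008, "ax": 0, "ay": 0, "az": 0, "grip": 0.4}, {"x": 0, "y": 0, "z": 0, "ax": 0, "ay": 0, "az": 0, "grip": 0.4}, {"x": 0, "y": 0, "z": 0, "ax": 0, "ay": 0, "az": 0, "grip": 0.4}])

```text
time_s: 30.5
position: [432.5, -112.1, 51.9]
eef_rot: [179.8, 0.2, 139.1]
ft_force: [-0.3, -0.4, -0.2]
grip_width: 51.2
```

Run:
```python
from h import *
rows((430.4,-113.6,47,138.9))
```

```text
t30.5 pos [ 432.5 -112.1   51.9] rpy [179.8   0.2 139.1] w51.2 F [-0.3 -0.4 -0.2] q [ 18.  48. -15. 127.  63.  12.  -5.]
{"x":0.001,"y":-0.003,"z":0.005,"ax":0.2,"ay":0.2,"az":0.2}  <-
```

>>> send_rows(plan=[{"x": 0.001, "y": -0.003, "z": 0.005, "ax": 0.2, "ay": 0.2, "az": 0.2, "grip": 0.4}, {"x": 0, "y": 0, "z": 0, "ax": 0, "ay": 0, "az": 0, "grip": 0.4}, {"x": 0, "y": 0, "z": 0, "ax": 0, "ay": 0, "az": 0, "grip": 1}, {"x": 0, "y": 0, "z": 0, "ax": 0, "ay": 0, "az": 0, "grip": 1}, {"x": 0, "y": 0, "z": 0, "ax": 0, "ay": 0, "az": 0, "grip": 1}, {"x": 0, "y": 0, "z": 0, "ax": 0, "ay": 0, "az": 0, "grip": 1}, {"x": 0, "y": 0, "z": 0, "ax": 0, "ay": 0, "az": 0, "grip": 1}], squeeze=90)

```text
time_s: 31.2
position: [430.4, -114.0, 47.8]
eef_rot: [179.9, 0.1, 138.8]
ft_force: [0.0, -0.1, -2.6]
grip_width: 16.7
```

>>> send_rows(plan=[{"x": 0, "y": 0, "z": -0.02, "ax": 0, "ay": 0, "az": 0, "grip": 1}, {"x": 0, "y": 0, "z": -0.03, "ax": 0, "ay": 0, "az": 0, "grip": 1}, {"x": 0, "y": 0, "z": 0, "ax": 0, "ay": 0, "az": 0, "grip": 1}, {"x": 0, "y": 0, "z": 0, "ax": 0, "ay": 0, "az": 0, "grip": 1}])

```text
time_s: 31.6
position: [429.4, -113.9, 98.5]
eef_rot: [-180.0, -0.1, 138.8]
ft_force: [-0.2, 0.8, -1.4]
grip_width: 16.7
```

Run:
```python
from h import *
# tray axis -4.3deg ; centre
ta=np.radians(-4.3);tc=np.array([586,-6.3]);d=np.array([np.cos(ta),np.sin(ta)])
g=lambda off: tc-d*off   # TCP pos with grip 'off' behind tray centre
print(g(64),g(200))
rows((480,-60,110,150),(*g(175),100,175.7))
import spat; spat.spat()
```

```text
[522.18015145  -1.50136148] [386.56297329   8.69574537]
t31.6 pos [ 429.4 -113.9   98.5] rpy [-1.800e+02 -1.000e-01  1.388e+02] w16.7 F [-0.2  0.8 -1.4] q [ 25.  43. -26. 126.  53.  23.   4.]
{"x":-0.001,"y":0.037,"z":-0.006,"ax":-0.0,"ay":-0.0,"az":-5.6},
{"x":-0.005,"y":0.037,"z":-0.006,"ax":-0.0,"ay":-0.0,"az":-5.6}  <-
{"x":0.023,"y":0.006,"z":0.003,"ax":-0.0,"ay":0.0,"az":-6.4},
{"x":0.022,"y":0.008,"z":0.003,"ax":-0.0,"ay":0.0,"az":-6.4},
{"x":0.021,"y":0.011,"z":0.003,"ax":-0.0,"ay":0.0,"az":-6.4},
{"x":0.020,"y":0.013,"z":0.003,"ax":-0.0,"ay":0.0,"az":-6.4}  <-
top blade [ 439.2 -226.4    8.4   28.8   36.6  -45.3] axis -135.3 rear [ 472.9 -193. ]
top handle [ 490.3 -171.2   56.6   28.4   35.5   17.9]
scene blade [ 427.5 -217.9    9.1   30.    49.3   71.6] axis -18.4 rear [ 382.4 -202.9]
scene handle [ 463.2 -144.3   57.2   36.7  124.7   51.3]
```

Run:
```python
from h import *
rows((421,6,103,175.7))
```

```text
t31.7 pos [ 429.2 -113.9   98. ] rpy [-1.799e+02 -1.000e-01  1.388e+02] w16.9 F [ 0.6 -0.4 -1. ] q [ 25.  43. -26. 126.  53.  22.   4.]
{"x":0.017,"y":0.017,"z":-0.001,"ax":-0.0,"ay":-0.0,"az":-7.4},
{"x":0.015,"y":0.019,"z":-0.001,"ax":-0.0,"ay":-0.0,"az":-7.4},
{"x":0.012,"y":0.021,"z":-0.001,"ax":-0.0,"ay":-0.0,"az":-7.4},
{"x":0.009,"y":0.022,"z":-0.001,"ax":-0.0,"ay":-0.0,"az":-7.4},
{"x":0.006,"y":0.023,"z":-0.001,"ax":-0.0,"ay":-0.0,"az":-7.4}  <-
```

>>> send_rows(plan=[{"x": 0.017, "y": 0.017, "z": -0.002, "ax": 0, "ay": 0, "az": -7.4, "grip": 1}, {"x": 0.015, "y": 0.019, "z": -0.002, "ax": 0, "ay": 0, "az": -7.4, "grip": 1}, {"x": 0.012, "y": 0.021, "z": -0.002, "ax": 0, "ay": 0, "az": -7.4, "grip": 1}, {"x": 0.009, "y": 0.022, "z": -0.002, "ax": 0, "ay": 0, "az": -7.4, "grip": 1}, {"x": 0.005, "y": 0.018, "z": 0, "ax": 0, "ay": 0, "az": -6.5, "grip": 1}, {"x": 0, "y": 0, "z": 0, "ax": 0, "ay": 0, "az": 0, "grip": 1}, {"x": 0, "y": 0, "z": 0, "ax": 0, "ay": 0, "az": 0, "grip": 1}, {"x": 0, "y": 0, "z": 0, "ax": 0, "ay": 0, "az": 0, "grip": 1}])

```text
time_s: 32.5
position: [417.5, 2.0, 99.9]
eef_rot: [-179.7, -0.8, 176.1]
ft_force: [0.2, -0.4, -1.1]
grip_width: 16.7
```

Run:
```python
from h import *
rows((421,6,60,175.7))
for n in('top','scene'):
    c=shot(n,'t_%s.png'%n);W=cloud(c);hsv=cv2.cvtColor(c['img'],cv2.COLOR_BGR2HSV)
    print(n)
    m=(hsv[...,1]<60)&(hsv[...,2]>90)&(W[...,2]>35)&(W[...,2]<75)&(np.abs(W[...,0]-480)<80)&(np.abs(W[...,1])<70)
    for b in blobs(c,m,30,80,30): print('blade c(%.1f %.1f) z%.1f  %.0fx%.0f a%.1f'%b[:6])
    P=W[m]
    if len(P)>20:
        A=np.c_[P[:,0]-480,P[:,1],np.ones(len(P))]; print('plane slope x,y',np.linalg.lstsq(A,P[:,2],rcond=None)[0])
```

```text
t32.5 pos [417.5   2.   99.9] rpy [-179.7   -0.8  176.1] w16.7 F [ 0.2 -0.4 -1.1] q [ 14.  44. -33. 130.  61.  26.  15.]
{"x":-0.004,"y":0.004,"z":0.040,"ax":-0.4,"ay":-0.8,"az":0.4}  <-
top
blade c(485.6 -3.0) z55.7  33x76 a85.8
plane slope x,y [-2.00655595e-02  9.75700828e-04  5.58713606e+01]
scene
blade c(476.4 -2.8) z55.9  33x97 a85.6
plane slope x,y [-1.56638798e-03  1.16638167e-02  5.59395594e+01]
```

>>> send_rows(plan=[{"x": -0.002, "y": 0.004, "z": 0.012, "ax": -0.4, "ay": -0.8, "az": 0.4, "grip": 1}, {"x": 0, "y": 0, "z": 0.012, "ax": 0, "ay": 0, "az": 0, "grip": 1}, {"x": 0, "y": 0, "z": 0.01, "ax": 0, "ay": 0, "az": 0, "grip": 1}, {"x": 0, "y": 0, "z": 0, "ax": 0, "ay": 0, "az": 0, "grip": 1}, {"x": 0, "y": 0, "z": 0, "ax": 0, "ay": 0, "az": 0, "grip": 1}])

```text
time_s: 33.1
position: [420.5, 0.8, 65.0]
eef_rot: [-179.9, 0.1, 175.0]
ft_force: [-0.1, -0.2, -1.9]
grip_width: 16.6
```

Run:
```python
from h import *
rows((421,6.1,52,175.7))
```

```text
t33.1 pos [420.5   0.8  65. ] rpy [-1.799e+02  1.000e-01  1.750e+02] w16.6 F [-0.1 -0.2 -1.9] q [  9.  47. -26. 131.  75.  19.   1.]
{"x":-0.000,"y":0.005,"z":0.013,"ax":-0.1,"ay":0.1,"az":-0.7}  <-
```

>>> send_rows(plan=[{"x": 0, "y": 0.005, "z": 0.007, "ax": 0, "ay": 0, "az": -0.7, "grip": 1}, {"x": 0, "y": 0, "z": 0.005, "ax": 0, "ay": 0, "az": 0, "grip": 1}, {"x": 0, "y": 0, "z": 0, "ax": 0, "ay": 0, "az": 0, "grip": 1}, {"x": 0, "y": 0, "z": 0, "ax": 0, "ay": 0, "az": 0, "grip": 1}])

```text
time_s: 33.5
position: [422.2, 4.4, 54.4]
eef_rot: [-179.9, 0.3, 175.4]
ft_force: [0.6, -0.1, -1.1]
grip_width: 16.9
```

Run:
```python
from h import *
rows((421,6.1,52,175.7))
for n in('top','scene'):
    c=shot(n,'t_%s.png'%n);W=cloud(c);hsv=cv2.cvtColor(c['img'],cv2.COLOR_BGR2HSV)
    print(n)
    m=(hsv[...,1]<60)&(hsv[...,2]>90)&(W[...,2]>-2)&(W[...,2]<18)&(np.abs(W[...,0]-480)<55)&(np.abs(W[...,1])<50)
    for b in blobs(c,m,0,80,30): print('blade c(%.1f %.1f) z%.1f  %.0fx%.0f a%.1f'%b[:6])
    P=W[m]
    if len(P)>20:
        A=np.c_[P[:,0]-480,P[:,1],np.ones(len(P))]; print('plane slope x,y',np.linalg.lstsq(A,P[:,2],rcond=None)[0])
cv2.imwrite('pics/c6.png',cv2.resize(c['img'][220:320,250:400],None,fx=4,fy=4,interpolation=2))
```

```text
t33.5 pos [422.2   4.4  54.4] rpy [-179.9    0.3  175.4] w16.9 F [ 0.6 -0.1 -1.1] q [  8.  48. -24. 131.  81.  18.  -3.]
{"x":0.001,"y":0.002,"z":0.002,"ax":-0.1,"ay":0.3,"az":-0.3}  <-
top
blade c(490.9 -0.6) z11.3  35x77 a85.8
plane slope x,y [-6.02553557e-03 -4.87554539e-02  1.12245438e+01]
scene
blade c(483.3 -1.4) z11.7  33x98 a85.1
plane slope x,y [-3.84697613e-03 -2.99774893e-02  1.14482768e+01]
```

View pics/c6.png

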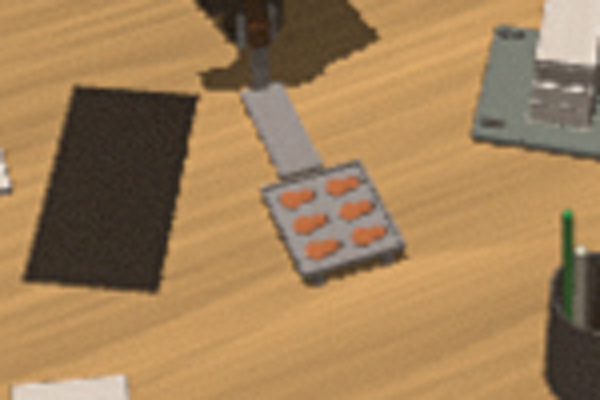

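>>> send_rows(plan=[{"x": 0, "y": 0.0025, "z": 0.003, "ax": 0, "ay": 0, "az": -0.3, "grip": 1}, {"x": 0, "y": 0, "z": 0, "ax": 0, "ay": 0, "az": 0, "grip": 1}, {"x": 0, "y": 0, "z": 0, "ax": 0, "ay": 0, "az": 0, "grip": 1}])

```text
time_s: 33.9
position: [422.8, 6.9, 51.7]
eef_rot: [-179.9, 0.4, 175.7]
ft_force: [0.3, 1.1, -1.1]
grip_width: 16.8
```

>>> send_rows(plan=[{"x": -0.01, "y": 0, "z": 0, "ax": 0, "ay": 0, "az": 0, "grip": 1}, {"x": -0.01, "y": 0, "z": 0, "ax": 0, "ay": 0, "az": 0, "grip": 1}, {"x": -0.008, "y": 0, "z": 0, "ax": 0, "ay": 0, "az": 0, "grip": 1}, {"x": 0, "y": 0, "z": 0, "ax": 0, "ay": 0, "az": 0, "grip": 1}])

```text
time_s: 34.3
position: [450.8, 4.9, 52.0]
eef_rot: [-179.8, 0.3, 175.8]
ft_force: [-0.4, -0.4, -1.5]
grip_width: 16.9
```

Run:
```python
from h import *
rows((522.2,-1,52,175.7))
```

```text
t34.3 pos [450.8   4.9  52. ] rpy [-179.8    0.3  175.8] w16.9 F [-0.4 -0.4 -1.5] q [ 10.  49. -26. 126.  70.  21.   8.]
{"x":-0.036,"y":-0.000,"z":0.000,"ax":-0.1,"ay":0.1,"az":0.0},
{"x":-0.036,"y":-0.000,"z":0.000,"ax":-0.1,"ay":0.1,"az":0.0}  <-
```

>>> send_rows(plan=[{"x": -0.015, "y": 0, "z": 0, "ax": 0, "ay": 0, "az": 0, "grip": 1}, {"x": -0.018, "y": 0, "z": 0, "ax": 0, "ay": 0, "az": 0, "grip": 1}, {"x": -0.015, "y": 0, "z": 0, "ax": 0, "ay": 0, "az": 0, "grip": 1}, {"x": 0, "y": 0, "z": 0, "ax": 0, "ay": 0, "az": 0, "grip": 1}, {"x": 0, "y": 0, "z": 0, "ax": 0, "ay": 0, "az": 0, "grip": 1}])

```text
time_s: 34.8
position: [495.7, 0.9, 51.6]
eef_rot: [-179.8, 0.0, 175.9]
ft_force: [0.2, 0.2, -0.7]
grip_width: 16.9
```

Run:
```python
from h import *
rows((520.5,-1,52,175.7))
for n in('top','scene'):
    c=shot(n,'u_%s.png'%n);W=cloud(c);hsv=cv2.cvtColor(c['img'],cv2.COLOR_BGR2HSV)
    o=(hsv[...,0]>3)&(hsv[...,0]<14)&(hsv[...,1]>120)&(hsv[...,2]>150)
    q=[b[6] for b in blobs(c,o,5,60,8)]; print(n,len(q),np.mean(q,0))
```

```text
t34.8 pos [495.7   0.9  51.6] rpy [-179.8    0.   175.9] w16.9 F [ 0.2  0.2 -0.7] q [ 13.  51. -32. 119.  60.  28.  21.]
{"x":-0.025,"y":-0.000,"z":-0.000,"ax":-0.2,"ay":0.0,"az":0.2}  <-
top 5 [589.70984   -9.370662]
scene 6 [584.9394    -6.761988]
```

>>> send_rows(plan=[{"x": -0.01, "y": 0, "z": 0, "ax": 0, "ay": 0, "az": 0.2, "grip": 1}, {"x": -0.008, "y": 0, "z": 0, "ax": 0, "ay": 0, "az": 0, "grip": 1}, {"x": -0.003, "y": 0, "z": 0, "ax": 0, "ay": 0, "az": 0, "grip": 1}, {"x": 0, "y": 0, "z": 0, "ax": 0, "ay": 0, "az": 0, "grip": 1}])

```text
time_s: 35.3
position: [516.7, -0.6, 51.7]
eef_rot: [-179.7, -0.1, 175.8]
ft_force: [0.8, 0.4, -0.5]
grip_width: 16.6
```

>>> send_rows(plan=[{"x": 0, "y": 0, "z": -0.004, "ax": 0, "ay": 0, "az": 0, "grip": 1}, {"x": 0, "y": 0, "z": -0.004, "ax": 0, "ay": 0, "az": 0, "grip": 1}, {"x": 0, "y": 0, "z": -0.005, "ax": 0, "ay": 0, "az": 0, "grip": 1}, {"x": 0, "y": 0, "z": -0.005, "ax": 0, "ay": 0, "az": 0, "grip": 1}, {"x": 0, "y": 0, "z": 0, "ax": 0, "ay": 0, "az": 0, "grip": 1}])

```text
time_s: 35.8
position: [515.4, -0.7, 71.1]
eef_rot: [-179.6, -0.2, 175.8]
ft_force: [0.4, -0.3, -3.2]
grip_width: 16.8
```

```bash
cat > tr.py <<'E'
from h import *
def tray():
  for n in('top','scene'):
    c=shot(n,'v_%s.png'%n);W=cloud(c);hsv=cv2.cvtColor(c['img'],cv2.COLOR_BGR2HSV)
    o=(hsv[...,0]>3)&(hsv[...,0]<14)&(hsv[...,1]>120)&(hsv[...,2]>150)&(W[...,0]>380)&(W[...,0]<700)&(W[...,1]>-120)&(W[...,1]<330)
    B=[b for b in blobs(c,o,5,250,6)];q=np.array([b[6] for b in B])
    print(n,len(q),q.mean(0).round(1),'z',np.round([b[2] for b in B],1))
    v,u=np.nonzero(o);m=cv2.dilate(o.astype(np.uint8),np.ones((5,5)))>0
    P=W[m];P=P[np.isfinite(P[:,2])];zm=np.median(P[:,2]);P=P[abs(P[:,2]-zm)<6];mu=P.mean(0)
    s=np.linalg.lstsq(np.c_[P[:,:2]-mu[:2],np.ones(len(P))],P[:,2],rcond=None)[0]; print('  floor z %.1f slope(deg) x %.1f y %.1f'%(s[2],*np.degrees(s[:2])))
    p=cv2.minAreaRect(q.astype(np.float32)); print('  rect',np.round(p[0],1),np.round(p[1],1),round(p[2],1))
if __name__=='__main__': rows((520,-1,80,175.7)); tray()
E
python3 tr.py
```

```text
t35.8 pos [515.4  -0.7  71.1] rpy [-179.6   -0.2  175.8] w16.8 F [ 0.4 -0.3 -3.2] q [ 16.  51. -35. 115.  55.  34.  27.]
{"x":-0.005,"y":-0.000,"z":-0.009,"ax":-0.4,"ay":-0.2,"az":0.1}  <-
top 3 [600.3 -12.1] z [31.1 33.  33.5]
  floor z 31.1 slope(deg) x -0.9 y -0.4
  rect [604.6 -12.5] [44.7 21. ] 50.8
scene 6 [583.4  -6.7] z [31.6 31.9 31.8 32.1 31.6 32.7]
  floor z 30.5 slope(deg) x 0.2 y -0.7
  rect [583.4  -6.4] [37.  53.2] 86.1
```

>>> send_rows(plan=[{"x": 0, "y": 0, "z": -0.006, "ax": -0.4, "ay": -0.2, "az": 0, "grip": 1}, {"x": 0, "y": 0, "z": -0.01, "ax": 0, "ay": 0, "az": 0, "grip": 1}, {"x": 0, "y": 0, "z": -0.014, "ax": 0, "ay": 0, "az": 0, "grip": 1}, {"x": 0, "y": 0, "z": -0.016, "ax": 0, "ay": 0, "az": 0, "grip": 1}, {"x": 0, "y": 0, "z": -0.016, "ax": 0, "ay": 0, "az": 0, "grip": 1}, {"x": 0, "y": 0, "z": -0.014, "ax": 0, "ay": 0, "az": 0, "grip": 1}, {"x": 0, "y": 0, "z": -0.01, "ax": 0, "ay": 0, "az": 0, "grip": 1}, {"x": 0, "y": 0, "z": -0.005, "ax": 0, "ay": 0, "az": 0, "grip": 1}])

```text
time_s: 36.7
position: [513.4, -1.2, 167.7]
eef_rot: [180.0, -0.2, 175.9]
ft_force: [0.3, -0.1, -3.1]
grip_width: 16.7
```

Run:
```python
from h import *
import tr; tr.tray()
rows((*S2W(-69,0),165,-127.1,24))
```

```text
top 3 [598.5 -12.2] z [128.  129.5 128.2]
  floor z 127.8 slope(deg) x -0.1 y -0.5
  rect [602.5 -12.7] [45.6 20.9] 51.1
scene 6 [582.   -7.1] z [130.7 129.7 130.  129.7 130.2 129.3]
  floor z 127.8 slope(deg) x 0.4 y -0.1
  rect [581.9  -7.1] [35.7 52.9] 87.0
t36.8 pos [513.5  -1.3 167.3] rpy [180.   -0.2 175.9] w16.7 F [-0.1  0.7 -2. ] q [ 21.  43. -44. 111.  43.  44.  38.]
{"x":0.001,"y":0.007,"z":0.000,"ax":0.0,"ay":-0.0,"az":-2.4},
{"x":0.001,"y":0.007,"z":0.000,"ax":0.0,"ay":-0.0,"az":-2.4},
{"x":0.001,"y":0.007,"z":0.000,"ax":0.0,"ay":-0.0,"az":-2.4},
{"x":0.000,"y":0.007,"z":0.000,"ax":0.0,"ay":-0.0,"az":-2.4},
{"x":0.000,"y":0.007,"z":0.000,"ax":0.0,"ay":-0.0,"az":-2.4},
{"x":-0.000,"y":0.007,"z":0.000,"ax":0.0,"ay":-0.0,"az":-2.4},
{"x":-0.001,"y":0.007,"z":0.000,"ax":0.0,"ay":-0.0,"az":-2.4},
{"x":-0.001,"y":0.007,"z":0.000,"ax":0.0,"ay":-0.0,"az":-2.4},
{"x":-0.001,"y":0.007,"z":0.000,"ax":0.0,"ay":-0.0,"az":-2.4},
{"x":-0.001,"y":0.007,"z":0.000,"ax":0.0,"ay":-0.0,"az":-2.4},
{"x":-0.002,"y":0.007,"z":0.000,"ax":0.0,"ay":-0.0,"az":-2.4},
{"x":-0.002,"y":0.007,"z":0.000,"ax":0.0,"ay":-0.0,"az":-2.4},
{"x":-0.002,"y":0.006,"z":0.000,"ax":0.0,"ay":-0.0,"az":-2.4},
{"x":-0.002,"y":0.006,"z":0.000,"ax":0.0,"ay":-0.0,"az":-2.4},
{"x":-0.003,"y":0.006,"z":0.000,"ax":0.0,"ay":-0.0,"az":-2.4},
{"x":-0.003,"y":0.006,"z":0.000,"ax":0.0,"ay":-0.0,"az":-2.4},
{"x":-0.003,"y":0.006,"z":0.000,"ax":0.0,"ay":-0.0,"az":-2.4},
{"x":-0.003,"y":0.006,"z":0.000,"ax":0.0,"ay":-0.0,"az":-2.4},
{"x":-0.004,"y":0.006,"z":0.000,"ax":0.0,"ay":-0.0,"az":-2.4},
{"x":-0.004,"y":0.006,"z":0.000,"ax":0.0,"ay":-0.0,"az":-2.4},
{"x":-0.004,"y":0.005,"z":0.000,"ax":0.0,"ay":-0.0,"az":-2.4},
{"x":-0.004,"y":0.005,"z":0.000,"ax":0.0,"ay":-0.0,"az":-2.4},
{"x":-0.005,"y":0.005,"z":0.000,"ax":0.0,"ay":-0.0,"az":-2.4},
{"x":-0.005,"y":0.005,"z":0.000,"ax":0.0,"ay":-0.0,"az":-2.4}  <-
```

>>> send_rows(plan=[{"x": 0, "y": 0.003, "z": 0, "ax": 0, "ay": 0, "az": -1, "grip": 1}, {"x": 0.001, "y": 0.006, "z": 0, "ax": 0, "ay": 0, "az": -2, "grip": 1}, {"x": 0.001, "y": 0.007, "z": 0, "ax": 0, "ay": 0, "az": -2.4, "grip": 1}, {"x": 0, "y": 0.007, "z": 0, "ax": 0, "ay": 0, "az": -2.4, "grip": 1}, {"x": 0, "y": 0.007, "z": 0, "ax": 0, "ay": 0, "az": -2.4, "grip": 1}, {"x": 0, "y": 0.007, "z": 0, "ax": 0, "ay": 0, "az": -2.4, "grip": 1}, {"x": -0.001, "y": 0.007, "z": 0, "ax": 0, "ay": 0, "az": -2.4, "grip": 1}, {"x": -0.001, "y": 0.007, "z": 0, "ax": 0, "ay": 0, "az": -2.4, "grip": 1}])

```text
time_s: 37.6
position: [507.8, 54.0, 164.8]
eef_rot: [179.9, -0.5, -165.2]
ft_force: [-0.9, 0.0, -2.1]
grip_width: 17.0
```

>>> send_rows(plan=[{"x": -0.001, "y": 0.007, "z": 0, "ax": 0, "ay": 0, "az": -2.4, "grip": 1}, {"x": -0.001, "y": 0.007, "z": 0, "ax": 0, "ay": 0, "az": -2.4, "grip": 1}, {"x": -0.002, "y": 0.007, "z": 0, "ax": 0, "ay": 0, "az": -2.4, "grip": 1}, {"x": -0.002, "y": 0.007, "z": 0, "ax": 0, "ay": 0, "az": -2.4, "grip": 1}, {"x": -0.002, "y": 0.006, "z": 0, "ax": 0, "ay": 0, "az": -2.4, "grip": 1}, {"x": -0.002, "y": 0.006, "z": 0, "ax": 0, "ay": 0, "az": -2.4, "grip": 1}, {"x": -0.003, "y": 0.006, "z": 0, "ax": 0, "ay": 0, "az": -2.4, "grip": 1}, {"x": -0.003, "y": 0.006, "z": 0, "ax": 0, "ay": 0, "az": -2.4, "grip": 1}])

```text
time_s: 38.4
position: [501.0, 113.2, 165.0]
eef_rot: [179.8, -0.4, -144.3]
ft_force: [0.8, -0.8, -2.7]
grip_width: 16.6
```

Run:
```python
from h import *
rows((*S2W(-69,0),165,-127.1,10))
```

```text
t38.4 pos [501.  113.2 165. ] rpy [ 179.8   -0.4 -144.3] w16.6 F [ 0.8 -0.8 -2.7] q [ 13.  46. -54. 111.  49.  50.  59.]
{"x":-0.003,"y":0.004,"z":-0.000,"ax":0.0,"ay":-0.0,"az":-1.7},
{"x":-0.003,"y":0.004,"z":-0.000,"ax":0.0,"ay":-0.0,"az":-1.7},
{"x":-0.003,"y":0.004,"z":-0.000,"ax":0.0,"ay":-0.0,"az":-1.7},
{"x":-0.003,"y":0.004,"z":-0.000,"ax":0.0,"ay":-0.0,"az":-1.7},
{"x":-0.003,"y":0.004,"z":-0.000,"ax":0.0,"ay":-0.0,"az":-1.7},
{"x":-0.003,"y":0.004,"z":-0.000,"ax":0.0,"ay":-0.0,"az":-1.7},
{"x":-0.003,"y":0.004,"z":-0.000,"ax":0.0,"ay":-0.0,"az":-1.7},
{"x":-0.003,"y":0.004,"z":-0.000,"ax":0.0,"ay":-0.0,"az":-1.7},
{"x":-0.003,"y":0.004,"z":-0.000,"ax":0.0,"ay":-0.0,"az":-1.7},
{"x":-0.004,"y":0.003,"z":-0.000,"ax":0.0,"ay":-0.0,"az":-1.7}  <-
```

>>> send_rows(plan=[{"x": -0.003, "y": 0.005, "z": 0, "ax": 0, "ay": 0, "az": -2, "grip": 1}, {"x": -0.003, "y": 0.005, "z": 0, "ax": 0, "ay": 0, "az": -2, "grip": 1}, {"x": -0.003, "y": 0.004, "z": 0, "ax": 0, "ay": 0, "az": -1.9, "grip": 1}, {"x": -0.003, "y": 0.004, "z": 0, "ax": 0, "ay": 0, "az": -1.9, "grip": 1}, {"x": -0.003, "y": 0.004, "z": 0, "ax": 0, "ay": 0, "az": -1.7, "grip": 1}, {"x": -0.003, "y": 0.004, "z": 0, "ax": 0, "ay": 0, "az": -1.7, "grip": 1}, {"x": -0.003, "y": 0.004, "z": 0, "ax": 0, "ay": 0, "az": -1.7, "grip": 1}, {"x": -0.003, "y": 0.002, "z": 0, "ax": 0, "ay": 0, "az": -1.5, "grip": 1}])

```text
time_s: 39.2
position: [496.6, 156.8, 164.9]
eef_rot: [179.7, -0.3, -128.5]
ft_force: [0.0, -0.0, -2.1]
grip_width: 16.5
```

>>> send_rows(plan=[{"x": -0.001, "y": 0.001, "z": 0, "ax": 0, "ay": 0, "az": -0.8, "grip": 1}, {"x": 0, "y": 0, "z": 0, "ax": 0, "ay": 0, "az": 0, "grip": 1}, {"x": 0, "y": 0, "z": 0, "ax": 0, "ay": 0, "az": 0, "grip": 1}, {"x": 0, "y": 0, "z": 0, "ax": 0, "ay": 0, "az": 0, "grip": 1}])

```text
time_s: 39.6
position: [496.5, 158.6, 164.8]
eef_rot: [179.7, -0.3, -127.6]
ft_force: [0.3, -0.5, -2.1]
grip_width: 16.8
```

Run:
```python
from h import *
import tr; tr.tray()
rows((*S2W(-69,0),165,-127.1,1))
c=load('scene'); cv2.imwrite('pics/c7.png',cv2.resize(c['img'][150:300,320:480],None,fx=4,fy=4,interpolation=2))
```

```text
top 2 [562.4 211.7] z [126.5 126. ]
  floor z 124.6 slope(deg) x -0.4 y -0.3
  rect [562.4 211.7] [25.1  0. ] -119.3
scene 6 [539.7 212. ] z [125.7 126.3 126.6 127.  125.5 127.2]
  floor z 124.7 slope(deg) x 0.6 y -0.3
  rect [538.9 212.5] [51.7 37.5] 52.1
t39.7 pos [496.6 158.5 164.8] rpy [ 179.7   -0.3 -127.6] w16.8 F [-0.9 -0.8 -3.3] q [ 10.  48. -57. 110.  51.  53.  69.]
{"x":-0.003,"y":0.002,"z":-0.000,"ax":0.3,"ay":-0.3,"az":-0.5}  <-
```

View pics/c7.png

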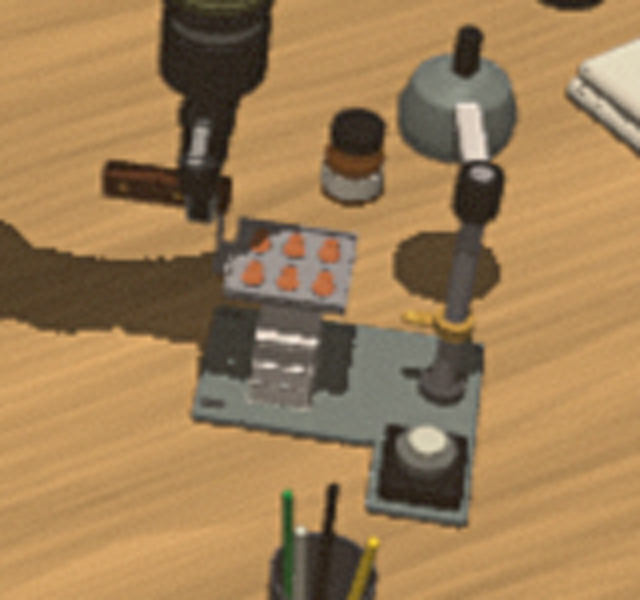

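>>> send_rows(plan=[{"x": -0.003, "y": 0.002, "z": 0.003, "ax": 0.3, "ay": -0.3, "az": -0.5, "grip": 1}, {"x": 0, "y": 0, "z": 0.005, "ax": 0, "ay": 0, "az": 0, "grip": 1}, {"x": 0, "y": 0, "z": 0.005, "ax": 0, "ay": 0, "az": 0, "grip": 1}, {"x": 0, "y": 0, "z": 0.002, "ax": 0, "ay": 0, "az": 0, "grip": 1}, {"x": 0, "y": 0, "z": 0, "ax": 0, "ay": 0, "az": 0, "grip": 1}, {"x": 0, "y": 0, "z": 0, "ax": 0, "ay": 0, "az": 0, "grip": 1}])

```text
time_s: 40.3
position: [496.6, 162.0, 148.0]
eef_rot: [180.0, -0.0, -127.1]
ft_force: [0.9, -0.8, -3.1]
grip_width: 16.8
```

Run:
```python
from h import *
import tr; tr.tray()
rows((*S2W(-69,0),140,-127.1,1))
```

```text
top 2 [560.8 216.2] z [109.6 108.7]
  floor z 108.3 slope(deg) x 1.7 y -1.2
  rect [560.8 216.2] [25.9  0. ] -117.1
scene 6 [538.9 216.3] z [109.9 110.2 108.5 110.  108.7 108.9]
  floor z 108.0 slope(deg) x 0.3 y 0.0
  rect [538.3 216.4] [52.7 35.2] 53.8
t40.4 pos [496.6 162.  148.2] rpy [ 180.    -0.  -127.1] w16.6 F [-1.   0.3 -2.3] q [  9.  49. -56. 111.  54.  51.  67.]
{"x":-0.000,"y":0.000,"z":0.008,"ax":0.0,"ay":-0.0,"az":0.0}  <-
```

>>> send_rows(plan=[{"x": 0, "y": 0, "z": 0.003, "ax": 0, "ay": 0, "az": 0, "grip": 1}, {"x": 0, "y": 0, "z": 0.003, "ax": 0, "ay": 0, "az": 0, "grip": 1}, {"x": 0, "y": 0, "z": 0.002, "ax": 0, "ay": 0, "az": 0, "grip": 1}, {"x": 0, "y": 0, "z": 0.002, "ax": 0, "ay": 0, "az": 0, "grip": 1}, {"x": 0, "y": 0, "z": 0.002, "ax": 0, "ay": 0, "az": 0, "grip": 1}, {"x": 0, "y": 0, "z": 0.001, "ax": 0, "ay": 0, "az": 0, "grip": 1}, {"x": 0, "y": 0, "z": 0, "ax": 0, "ay": 0, "az": 0, "grip": 1}, {"x": 0, "y": 0, "z": 0, "ax": 0, "ay": 0, "az": 0, "grip": 1}])

```text
time_s: 41.2
position: [497.4, 162.8, 134.8]
eef_rot: [-180.0, 0.1, -127.1]
ft_force: [-0.8, -0.0, -1.6]
grip_width: 16.6
```

Run:
```python
from h import *
import tr; tr.tray()
rows((*S2W(-69,0),135.5,-127.1,1))
```

```text
top 2 [562. 216.] z [100.4 102.1]
  floor z 99.5 slope(deg) x -0.1 y 0.4
  rect [562. 216.] [26.1  0. ] -117.8
scene 6 [539.8 216.4] z [ 99.9 100.7 100.4 100.9 100.3 101.5]
  floor z 98.7 slope(deg) x 1.3 y -0.3
  rect [538.9 217.3] [52.  37.6] 52.1
t41.3 pos [497.4 162.8 134.9] rpy [-1.800e+02  1.000e-01 -1.271e+02] w16.8 F [ 0.6  0.1 -0.7] q [  8.  50. -55. 111.  55.  50.  66.]
{"x":0.001,"y":0.000,"z":-0.001,"ax":-0.0,"ay":0.1,"az":0.0}  <-
```

>>> send_rows(plan=[{"x": 0.003, "y": 0, "z": 0, "ax": 0, "ay": 0, "az": 0, "grip": 1}, {"x": 0.006, "y": 0, "z": 0, "ax": 0, "ay": 0, "az": 0, "grip": 1}, {"x": 0.008, "y": 0, "z": 0, "ax": 0, "ay": 0, "az": 0, "grip": 1}, {"x": 0.008, "y": 0, "z": 0, "ax": 0, "ay": 0, "az": 0, "grip": 1}, {"x": 0, "y": 0, "z": 0, "ax": 0, "ay": 0, "az": 0, "grip": 1}, {"x": 0, "y": 0, "z": 0, "ax": 0, "ay": 0, "az": 0, "grip": 1}])

```text
time_s: 41.9
position: [480.6, 140.1, 135.0]
eef_rot: [-179.9, 0.1, -127.1]
ft_force: [-0.3, 0.5, -0.4]
grip_width: 17.0
```

Run:
```python
from h import *
import tr; tr.tray()
rows((*S2W(-190,0),135,-127.1,1))
```

```text
top 4 [551.1 216.6] z [100.7 100.3 101.6 100.7]
  floor z 99.4 slope(deg) x -0.2 y -0.4
  rect [554.  214.7] [62.1 25. ] 83.6
scene 6 [538.4 217. ] z [100.9  99.6 101.1  97.9 101.4 101.1]
  floor z 98.7 slope(deg) x 0.6 y -0.2
  rect [538.5 216.9] [52.7 37.4] 52.0
t42.0 pos [480.7 140.3 134.9] rpy [-1.800e+02  1.000e-01 -1.271e+02] w16.5 F [-0.1 -0.1 -1. ] q [ 10.  49. -55. 115.  56.  48.  65.]
{"x":0.031,"y":0.000,"z":-0.000,"ax":-0.0,"ay":0.0,"az":0.0},
{"x":0.031,"y":0.000,"z":-0.000,"ax":-0.0,"ay":0.0,"az":0.0},
{"x":0.031,"y":0.000,"z":-0.000,"ax":-0.0,"ay":0.0,"az":0.0}  <-
```

>>> send_rows(plan=[{"x": 0.01, "y": 0, "z": 0, "ax": 0, "ay": 0, "az": 0, "grip": 1}, {"x": 0.012, "y": 0, "z": 0, "ax": 0, "ay": 0, "az": 0, "grip": 1}, {"x": 0.012, "y": 0, "z": 0, "ax": 0, "ay": 0, "az": 0, "grip": 1}, {"x": 0.01, "y": 0, "z": 0, "ax": 0, "ay": 0, "az": 0, "grip": 1}, {"x": 0, "y": 0, "z": 0, "ax": 0, "ay": 0, "az": 0, "grip": 1}])

```text
time_s: 42.5
position: [451.1, 101.8, 134.6]
eef_rot: [-180.0, -0.0, -127.1]
ft_force: [-0.3, 0.0, -0.0]
grip_width: 16.9
```

Run:
```python
from h import *
rows((*S2W(-190,0),135,-127.1,1))
```

```text
t42.5 pos [451.1 101.8 134.6] rpy [-180.    -0.  -127.1] w16.9 F [-0.3  0.  -0. ] q [ 14.  47. -55. 121.  59.  45.  63.]
{"x":0.023,"y":0.000,"z":-0.000,"ax":-0.0,"ay":-0.0,"az":0.0},
{"x":0.023,"y":0.000,"z":-0.000,"ax":-0.0,"ay":-0.0,"az":0.0}  <-
```

>>> send_rows(plan=[{"x": 0.015, "y": 0, "z": 0, "ax": 0, "ay": 0, "az": 0, "grip": 1}, {"x": 0.015, "y": 0, "z": 0, "ax": 0, "ay": 0, "az": 0, "grip": 1}, {"x": 0.01, "y": 0, "z": 0, "ax": 0, "ay": 0, "az": 0, "grip": 1}, {"x": 0, "y": 0, "z": 0, "ax": 0, "ay": 0, "az": 0, "grip": 1}, {"x": 0, "y": 0, "z": 0, "ax": 0, "ay": 0, "az": 0, "grip": 1}])

```text
time_s: 43.0
position: [426.6, 68.8, 135.1]
eef_rot: [-180.0, 0.2, -127.1]
ft_force: [-0.9, -0.2, -1.3]
grip_width: 16.9
```

Run:
```python
from h import *
import tr; tr.tray()
rows((451,-121.7,130,149,14))
c=load('top');hsv=cv2.cvtColor(c['img'],cv2.COLOR_BGR2HSV);W=cloud(c)
for b in blobs(c,(hsv[...,2]<70)&(np.hypot(W[...,0]-470,W[...,1]+135)<130),-8,20,500): print('mat',np.round(b[:6],1))
cv2.imwrite('pics/c8.png',cv2.resize(np.hstack([c['img'][180:340,140:300],load('scene')['img'][150:310,340:500]]),None,fx=2.5,fy=2.5,interpolation=2))
```

```text
top 6 [538.6 217.3] z [101.9 101.6 101.2 101.2 100.2 100.3]
  floor z 99.4 slope(deg) x 0.3 y -0.2
  rect [538.6 217.4] [52.3 36.3] 53.5
scene 6 [539.  216.6] z [101.7 101.4 100.7 100.2 102.2 100.5]
  floor z 99.0 slope(deg) x 0.0 y -0.4
  rect [539.3 216.3] [52.4 37. ] 54.3
t43.1 pos [426.7  69.  135.1] rpy [-180.     0.2 -127.1] w16.8 F [ 0.5  0.2 -1.4] q [ 17.  45. -55. 126.  61.  42.  62.]
{"x":0.010,"y":-0.010,"z":0.000,"ax":0.0,"ay":0.0,"az":6.0},
{"x":0.009,"y":-0.011,"z":0.000,"ax":0.0,"ay":0.0,"az":6.0},
{"x":0.008,"y":-0.011,"z":0.000,"ax":0.0,"ay":0.0,"az":6.0},
{"x":0.006,"y":-0.012,"z":0.000,"ax":0.0,"ay":0.0,"az":6.0},
{"x":0.005,"y":-0.013,"z":0.000,"ax":0.0,"ay":0.0,"az":6.0},
{"x":0.004,"y":-0.013,"z":0.000,"ax":0.0,"ay":0.0,"az":6.0},
{"x":0.002,"y":-0.014,"z":0.000,"ax":0.0,"ay":0.0,"az":6.0},
{"x":0.001,"y":-0.014,"z":0.000,"ax":0.0,"ay":0.0,"az":6.0},
{"x":-0.001,"y":-0.014,"z":0.000,"ax":0.0,"ay":0.0,"az":6.0},
{"x":-0.002,"y":-0.014,"z":0.000,"ax":0.0,"ay":0.0,"az":6.0},
{"x":-0.003,"y":-0.013,"z":0.000,"ax":0.0,"ay":0.0,"az":6.0},
{"x":-0.005,"y":-0.013,"z":0.000,"ax":0.0,"ay":0.0,"az":6.0},
{"x":-0.006,"y":-0.012,"z":0.000,"ax":0.0,"ay":0.0,"az":6.0},
{"x":-0.007,"y":-0.012,"z":0.000,"ax":0.0,"ay":0.0,"az":6.0}  <-
```

View pics/c8.png

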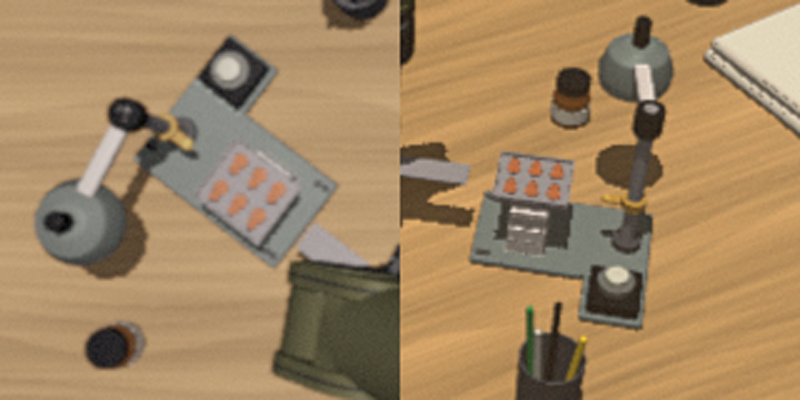

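The tray sits centred, level and aligned on the pile, and the blade has been withdrawn clear of it. Now I'll take the spatula back to the mat.

>>> send_rows(plan=[{"x": 0.01, "y": -0.01, "z": 0, "ax": 0, "ay": 0, "az": 6, "grip": 1}, {"x": 0.009, "y": -0.011, "z": 0, "ax": 0, "ay": 0, "az": 6, "grip": 1}, {"x": 0.008, "y": -0.011, "z": 0, "ax": 0, "ay": 0, "az": 6, "grip": 1}, {"x": 0.006, "y": -0.012, "z": 0, "ax": 0, "ay": 0, "az": 6, "grip": 1}, {"x": 0.005, "y": -0.013, "z": 0, "ax": 0, "ay": 0, "az": 6, "grip": 1}, {"x": 0.004, "y": -0.013, "z": 0, "ax": 0, "ay": 0, "az": 6, "grip": 1}, {"x": 0.002, "y": -0.014, "z": 0, "ax": 0, "ay": 0, "az": 6, "grip": 1}])

```text
time_s: 43.8
position: [443.4, -22.4, 135.3]
eef_rot: [179.4, 0.6, -170.2]
ft_force: [-0.2, 0.9, -0.8]
grip_width: 16.8
```

>>> send_rows(plan=[{"x": 0.001, "y": -0.014, "z": 0, "ax": 0, "ay": 0, "az": 6, "grip": 1}, {"x": -0.001, "y": -0.014, "z": 0, "ax": 0, "ay": 0, "az": 6, "grip": 1}, {"x": -0.002, "y": -0.014, "z": 0, "ax": 0, "ay": 0, "az": 6, "grip": 1}, {"x": -0.003, "y": -0.013, "z": 0, "ax": 0, "ay": 0, "az": 6, "grip": 1}, {"x": -0.005, "y": -0.013, "z": 0, "ax": 0, "ay": 0, "az": 6, "grip": 1}, {"x": -0.006, "y": -0.012, "z": 0, "ax": 0, "ay": 0, "az": 5, "grip": 1}, {"x": 0, "y": 0, "z": 0, "ax": 0, "ay": 0, "az": 0, "grip": 1}, {"x": 0, "y": 0, "z": 0, "ax": 0, "ay": 0, "az": 0, "grip": 1}])

```text
time_s: 44.6
position: [458.0, -104.6, 134.6]
eef_rot: [178.8, 0.4, 153.5]
ft_force: [-0.3, -0.2, -0.7]
grip_width: 16.7
```

Run:
```python
from h import *
rows((451,-121.7,75,149,1))
```

```text
t44.6 pos [ 458.  -104.6  134.6] rpy [178.8   0.4 153.5] w16.7 F [-0.3 -0.2 -0.7] q [ 31.  42. -38. 121.  48.  32.  22.]
{"x":-0.000,"y":-0.010,"z":0.030,"ax":0.6,"ay":0.2,"az":2.2},
{"x":-0.001,"y":-0.010,"z":0.030,"ax":0.6,"ay":0.2,"az":2.2}  <-
```

>>> send_rows(plan=[{"x": 0, "y": -0.009, "z": 0.02, "ax": 0.6, "ay": 0.2, "az": 2.2, "grip": 1}, {"x": 0, "y": -0.006, "z": 0.02, "ax": 0.6, "ay": 0.2, "az": 2.2, "grip": 1}, {"x": 0, "y": 0, "z": 0.015, "ax": 0, "ay": 0, "az": 0, "grip": 1}, {"x": 0, "y": 0, "z": 0.005, "ax": 0, "ay": 0, "az": 0, "grip": 1}, {"x": 0, "y": 0, "z": 0, "ax": 0, "ay": 0, "az": 0, "grip": 1}, {"x": 0, "y": 0, "z": 0, "ax": 0, "ay": 0, "az": 0, "grip": 1}])

```text
time_s: 45.2
position: [455.1, -110.1, 73.7]
eef_rot: [179.5, 0.1, 149.9]
ft_force: [0.9, -0.1, -1.5]
grip_width: 16.9
```

Run:
```python
from h import *
rows((451,-121.7,52,149,1))
```

```text
t45.2 pos [ 455.1 -110.1   73.7] rpy [1.795e+02 1.000e-01 1.499e+02] w16.9 F [ 0.9 -0.1 -1.5] q [ 25.  47. -28. 123.  57.  23.  11.]
{"x":-0.002,"y":-0.012,"z":0.022,"ax":0.5,"ay":0.1,"az":0.9}  <-
```

>>> send_rows(plan=[{"x": -0.002, "y": -0.008, "z": 0.008, "ax": 0.5, "ay": 0.1, "az": 0.9, "grip": 1}, {"x": 0, "y": -0.003, "z": 0.007, "ax": 0, "ay": 0, "az": 0, "grip": 1}, {"x": 0, "y": 0, "z": 0.005, "ax": 0, "ay": 0, "az": 0, "grip": 1}, {"x": 0, "y": 0, "z": 0, "ax": 0, "ay": 0, "az": 0, "grip": 1}, {"x": 0, "y": 0, "z": 0, "ax": 0, "ay": 0, "az": 0, "grip": 1}])

```text
time_s: 45.7
position: [452.1, -121.6, 53.3]
eef_rot: [180.0, 0.1, 149.0]
ft_force: [0.4, -0.1, -1.1]
grip_width: 16.8
```

Run:
```python
from h import *
rows((451,-121.7,49,149,1))
```

```text
t45.7 pos [ 452.1 -121.6   53.3] rpy [1.80e+02 1.00e-01 1.49e+02] w16.8 F [ 0.4 -0.1 -1.1] q [ 24.  49. -24. 123.  61.  20.   7.]
{"x":0.001,"y":-0.001,"z":0.004,"ax":0.0,"ay":0.1,"az":-0.0}  <-
```

>>> send_rows(plan=[{"x": 0, "y": 0, "z": 0.003, "ax": 0, "ay": 0, "az": 0, "grip": 1}, {"x": 0, "y": 0, "z": 0.0015, "ax": 0, "ay": 0, "az": 0, "grip": 1}, {"x": 0, "y": 0, "z": 0, "ax": 0, "ay": 0, "az": 0, "grip": 1}])

```text
time_s: 46.0
position: [452.4, -121.4, 48.7]
eef_rot: [179.9, 0.1, 149.0]
ft_force: [0.2, -0.0, -1.5]
grip_width: 17.0
```

>>> send_rows(plan=[{"x": 0, "y": 0, "z": 0.001, "ax": 0, "ay": 0, "az": 0, "grip": 1}, {"x": 0, "y": 0, "z": 0, "ax": 0, "ay": 0, "az": 0, "grip": 1}])

```text
time_s: 46.2
position: [452.6, -121.3, 47.8]
eef_rot: [179.9, 0.2, 149.0]
ft_force: [0.2, -0.1, -0.9]
grip_width: 16.9
```

>>> send_rows(plan=[{"x": 0, "y": 0, "z": 0, "ax": 0, "ay": 0, "az": 0, "grip": 0.45}, {"x": 0, "y": 0, "z": 0, "ax": 0, "ay": 0, "az": 0, "grip": 0.45}, {"x": 0, "y": 0, "z": 0, "ax": 0, "ay": 0, "az": 0, "grip": 0.45}, {"x": 0, "y": 0, "z": -0.02, "ax": 0, "ay": 0, "az": 0, "grip": 0.45}, {"x": 0, "y": 0, "z": -0.04, "ax": 0, "ay": 0, "az": 0, "grip": 0.45}, {"x": 0, "y": 0, "z": -0.045, "ax": 0, "ay": 0, "az": 0, "grip": 0.45}, {"x": 0, "y": 0, "z": -0.045, "ax": 0, "ay": 0, "az": 0, "grip": 0.45}, {"x": 0, "y": 0, "z": -0.045, "ax": 0, "ay": 0, "az": 0, "grip": 0.45}])

```text
time_s: 47.0
position: [448.5, -120.3, 244.6]
eef_rot: [-179.8, -0.6, 149.2]
ft_force: [1.3, -1.4, -0.7]
grip_width: 47.2
```

Run:
```python
from h import *
import spat; spat.spat()
rows((430,40,290,149,1))
```

```text
top blade [ 505.7 -152.1    4.2   37.5   94.1   58.7] axis -31.3 rear [ 465.1 -127.5]
top handle [402.6 -90.1  77.1  18.4  29.4  63.1]
scene blade [ 426.8 -219.3    8.9   33.    49.3   71.7] axis -18.3 rear [ 381.7 -204.4]
scene blade [ 504.  -152.     5.    35.3   95.    59.4] axis -30.6 rear [ 463.1 -127.9]
scene handle [ 437.6 -110.4   75.4   21.9  110.3   59.1]
t47.1 pos [ 452.8 -120.   248.1] rpy [179.9   0.  149.1] w46.6 F [ 1.7  0.6 -0.4] q [ 40.  32. -48. 114.  32.  48.  33.]
{"x":0.025,"y":0.031,"z":-0.010,"ax":0.0,"ay":0.0,"az":0.0},
{"x":0.025,"y":0.031,"z":-0.010,"ax":0.0,"ay":0.0,"az":0.0},
{"x":0.025,"y":0.031,"z":-0.010,"ax":0.0,"ay":0.0,"az":0.0},
{"x":0.025,"y":0.031,"z":-0.010,"ax":0.0,"ay":0.0,"az":0.0}  <-
```

Run:
```python
from h import *
post=S2W(120,0);print('post',post,'start',)
for n in('top','scene'):
    c=load(n);W=cloud(c)
    k=(np.hypot(W[...,0]-506,W[...,1]-365)<25)&(W[...,2]>255)&(W[...,2]<275); p=np.nanmedian(W[k],0); a=np.degrees(np.arctan2(p[1]-post[1],p[0]-post[0])); print(n,k.sum(),p.round(1),'ang',a)
    m=(np.hypot(W[...,0]-post[0],W[...,1]-post[1])<14)&(W[...,2]>150); print('post top',np.nanpercentile(W[m][:,2],[50,95]).round() if m.any() else '')
    b=(np.abs(W[...,0]-560)<15)&(np.abs(W[...,1]-340)<15)&(W[...,2]>150); print('arm z',np.nanpercentile(W[b][:,2],[50,95]).round() if b.any() else '')
rows((470,120,300,152,1),(505,365,300,153.6))
```

```text
post [610.68495853 313.01007146] start
top 56 [505.1 366.3 261.9] ang 153.22394476820392
post top [229. 233.]
arm z [222. 226.]
scene 33 [508.  364.3 261. ] ang 153.44091233785232
post top [188. 231.]
arm z [222. 226.]
t47.1 pos [ 452.8 -120.   248.1] rpy [179.9   0.  149.1] w46.6 F [ 1.7  0.6 -0.4] q [ 40.  32. -48. 114.  32.  48.  33.]
{"x":0.018,"y":0.036,"z":-0.009,"ax":0.0,"ay":0.0,"az":-0.5},
{"x":0.018,"y":0.036,"z":-0.009,"ax":0.0,"ay":0.0,"az":-0.5},
{"x":0.017,"y":0.036,"z":-0.009,"ax":0.0,"ay":0.0,"az":-0.5},
{"x":0.017,"y":0.036,"z":-0.009,"ax":0.0,"ay":0.0,"az":-0.5},
{"x":0.017,"y":0.036,"z":-0.009,"ax":0.0,"ay":0.0,"az":-0.5},
{"x":0.017,"y":0.037,"z":-0.009,"ax":0.0,"ay":0.0,"az":-0.5}  <-
{"x":0.014,"y":0.039,"z":0.000,"ax":-0.0,"ay":0.0,"az":-0.3},
{"x":0.014,"y":0.039,"z":0.000,"ax":-0.0,"ay":0.0,"az":-0.3},
{"x":0.014,"y":0.039,"z":0.000,"ax":-0.0,"ay":0.0,"az":-0.3},
{"x":0.013,"y":0.039,"z":0.000,"ax":-0.0,"ay":0.0,"az":-0.3},
{"x":0.013,"y":0.039,"z":0.000,"ax":-0.0,"ay":0.0,"az":-0.3},
{"x":0.013,"y":0.039,"z":0.000,"ax":-0.0,"ay":0.0,"az":-0.3}  <-
```

>>> send_rows(plan=[{"x": 0.018, "y": 0.036, "z": -0.01, "ax": 0, "ay": 0, "az": -0.5, "grip": 0.4}, {"x": 0.018, "y": 0.036, "z": -0.01, "ax": 0, "ay": 0, "az": -0.5, "grip": 0.4}, {"x": 0.017, "y": 0.036, "z": -0.01, "ax": 0, "ay": 0, "az": -0.5, "grip": 0.4}, {"x": 0.017, "y": 0.036, "z": -0.01, "ax": 0, "ay": 0, "az": -0.5, "grip": 0.4}, {"x": 0.017, "y": 0.036, "z": -0.01, "ax": 0, "ay": 0, "az": -0.5, "grip": 0.4}, {"x": 0.017, "y": 0.037, "z": -0.01, "ax": 0, "ay": 0, "az": -0.5, "grip": 0.4}])

```text
time_s: 47.7
position: [469.7, 117.8, 306.9]
eef_rot: [-179.6, 0.0, 151.2]
ft_force: [0.6, 0.4, 0.2]
grip_width: 51.4
```

>>> send_rows(plan=[{"x": 0.014, "y": 0.039, "z": 0, "ax": 0, "ay": 0, "az": -0.3, "grip": 0.4}, {"x": 0.014, "y": 0.039, "z": 0, "ax": 0, "ay": 0, "az": -0.3, "grip": 0.4}, {"x": 0.014, "y": 0.039, "z": 0, "ax": 0, "ay": 0, "az": -0.3, "grip": 0.4}, {"x": 0.013, "y": 0.039, "z": 0, "ax": 0, "ay": 0, "az": -0.3, "grip": 0.4}, {"x": 0.01, "y": 0.025, "z": 0, "ax": 0, "ay": 0, "az": -0.3, "grip": 0.4}, {"x": 0, "y": 0, "z": 0, "ax": 0, "ay": 0, "az": 0, "grip": 0.4}, {"x": 0, "y": 0, "z": 0, "ax": 0, "ay": 0, "az": 0, "grip": 0.4}])

```text
time_s: 48.4
position: [495.3, 320.8, 302.2]
eef_rot: [-179.4, -0.0, 153.2]
ft_force: [-0.2, -1.7, -0.5]
grip_width: 50.9
```

Run:
```python
from h import *
rows((505.5,365.5,290,153.4,1))
```

```text
t48.4 pos [495.3 320.8 302.2] rpy [-179.4   -0.   153.2] w50.9 F [-0.2 -1.7 -0.5] q [-12.  38. -46.  89.  29.  66.  -1.]
{"x":0.006,"y":0.022,"z":0.006,"ax":-0.3,"ay":-0.0,"az":-0.1},
{"x":0.005,"y":0.022,"z":0.006,"ax":-0.3,"ay":-0.0,"az":-0.1}  <-
```

>>> send_rows(plan=[{"x": 0.006, "y": 0.021, "z": 0.002, "ax": -0.3, "ay": 0, "az": 0, "grip": 0.4}, {"x": 0.004, "y": 0.018, "z": 0.002, "ax": -0.3, "ay": 0, "az": 0, "grip": 0.4}, {"x": 0, "y": 0, "z": 0, "ax": 0, "ay": 0, "az": 0, "grip": 0.4}, {"x": 0, "y": 0, "z": 0, "ax": 0, "ay": 0, "az": 0, "grip": 0.4}, {"x": 0, "y": 0, "z": 0, "ax": 0, "ay": 0, "az": 0, "grip": 0.4}])

```text
time_s: 48.9
position: [505.5, 351.6, 295.8]
eef_rot: [-179.5, 0.2, 152.8]
ft_force: [0.1, 0.0, 0.6]
grip_width: 51.4
```

Run:
```python
from h import *
rows((505.5,365.5,240,153.4,1))
```

```text
t48.9 pos [505.5 351.6 295.8] rpy [-179.5    0.2  152.8] w51.4 F [0.1 0.  0.6] q [-16.  40. -45.  85.  30.  68.  -3.]
{"x":0.003,"y":0.006,"z":0.028,"ax":-0.3,"ay":0.1,"az":-0.3},
{"x":0.003,"y":0.006,"z":0.028,"ax":-0.3,"ay":0.1,"az":-0.3}  <-
```

>>> send_rows(plan=[{"x": 0.005, "y": 0.009, "z": 0.004, "ax": -0.3, "ay": 0.1, "az": -0.3, "grip": 0.4}, {"x": 0.002, "y": 0.004, "z": 0.006, "ax": 0, "ay": 0, "az": 0, "grip": 0.4}, {"x": 0, "y": 0, "z": 0.006, "ax": 0, "ay": 0, "az": 0, "grip": 0.4}, {"x": 0, "y": 0, "z": 0, "ax": 0, "ay": 0, "az": 0, "grip": 0.4}, {"x": 0, "y": 0, "z": 0, "ax": 0, "ay": 0, "az": 0, "grip": 0.4}])

```text
time_s: 49.4
position: [505.6, 364.4, 278.0]
eef_rot: [-179.7, 0.1, 153.0]
ft_force: [-0.3, -0.7, 0.4]
grip_width: 51.3
```

Run:
```python
from h import *
rows((505.5,365.5,240,153.4,1))
```

```text
t49.4 pos [505.6 364.4 278. ] rpy [-1.797e+02  1.000e-01  1.530e+02] w51.3 F [-0.3 -0.7  0.4] q [-17.  42. -45.  85.  31.  66.  -4.]
{"x":0.001,"y":0.001,"z":0.038,"ax":-0.3,"ay":0.1,"az":-0.4}  <-
```

>>> send_rows(plan=[{"x": 0.001, "y": 0.001, "z": 0.013, "ax": -0.3, "ay": 0.1, "az": -0.4, "grip": 0.4}, {"x": 0, "y": 0, "z": 0.013, "ax": 0, "ay": 0, "az": 0, "grip": 0.4}, {"x": 0, "y": 0, "z": 0.01, "ax": 0, "ay": 0, "az": 0, "grip": 0.4}, {"x": 0, "y": 0, "z": 0, "ax": 0, "ay": 0, "az": 0, "grip": 0.4}, {"x": 0, "y": 0, "z": 0, "ax": 0, "ay": 0, "az": 0, "grip": 0.4}])

```text
time_s: 49.9
position: [505.6, 365.6, 240.4]
eef_rot: [-180.0, 0.1, 153.3]
ft_force: [0.3, 0.3, -0.3]
grip_width: 51.3
```

```bash
cat > arc.py <<'E'
from h import *
import sys
s=manip.state();post=S2W(120,0);p=s['position'];d=p[:2]-post
print('t',s['time_s'],'radius',np.hypot(*d).round(1),'ang',np.degrees(np.arctan2(d[1],d[0]))%360,'rpy',s['eef_rot'].round(1),'z',p[2].round(1),'F',s['ft_force'].round(1),'q',s['q'].round())
for n in('top','scene'):
    c=shot(n);W=cloud(c)
    k=(np.abs(np.hypot(W[...,0]-post[0],W[...,1]-post[1])-118)<60)&(W[...,2]>190)&(W[...,2]<226)&(cv2.cvtColor(c['img'],cv2.COLOR_BGR2HSV)[...,1]<90)
    print(n,k.sum(),np.nanmedian(W[k],0).round(1) if k.any() else '')
E
python3 arc.py
```

```text
t 49.9 radius 117.5 ang 153.42093671241273 rpy [-1.800e+02  1.000e-01  1.533e+02] z 240.4 F [ 0.3  0.3 -0.3] q [-17.  44. -44.  88.  33.  61.  -6.]
top 498 [525.  341.6 217.4]
scene 415 [525.8 346.4 215.6]
```

>>> send_rows(plan=[{"x": 0, "y": -0.008, "z": 0, "ax": 0, "ay": 0, "az": -4, "grip": 0.4}, {"x": -0.0005, "y": -0.01, "z": 0, "ax": 0, "ay": 0, "az": -5, "grip": 0.4}, {"x": -0.0005, "y": -0.01, "z": 0, "ax": 0, "ay": 0, "az": -5, "grip": 0.4}, {"x": -0.0005, "y": -0.01, "z": 0, "ax": 0, "ay": 0, "az": -5, "grip": 0.4}, {"x": -0.0005, "y": -0.01, "z": 0, "ax": 0, "ay": 0, "az": -5, "grip": 0.4}, {"x": -0.0005, "y": -0.01, "z": 0, "ax": 0, "ay": 0, "az": -5, "grip": 0.4}])

```text
time_s: 50.6
position: [494.4, 314.8, 244.6]
eef_rot: [179.3, 0.5, -176.4]
ft_force: [0.2, 2.0, -1.3]
grip_width: 51.5
```

```bash
python3 arc.py
```

```text
t 50.6 radius 116.3 ang 179.0984227100878 rpy [ 179.3    0.5 -176.4] z 244.6 F [ 0.2  2.  -1.3] q [ -8.  43. -53.  95.  39.  61.  21.]
top 243 [525.1 315.6 218.7]
scene 421 [515.  308.5 215.5]
```

>>> send_rows(plan=[{"x": 0.001, "y": -0.01, "z": 0.001, "ax": 0.3, "ay": 0.3, "az": -3.5, "grip": 0.4}, {"x": 0, "y": -0.01, "z": 0.001, "ax": 0.2, "ay": 0, "az": -4, "grip": 0.4}, {"x": -0.0005, "y": -0.01, "z": 0.001, "ax": 0, "ay": 0, "az": -4.5, "grip": 0.4}, {"x": -0.0005, "y": -0.01, "z": 0.001, "ax": 0, "ay": 0, "az": -5, "grip": 0.4}, {"x": -0.0005, "y": -0.01, "z": 0.001, "ax": 0, "ay": 0, "az": -5, "grip": 0.4}, {"x": -0.0005, "y": -0.01, "z": 0, "ax": 0, "ay": 0, "az": -5, "grip": 0.4}])

```text
time_s: 51.3
position: [508.1, 265.4, 243.7]
eef_rot: [179.4, 0.7, -149.1]
ft_force: [-1.3, 1.4, -1.7]
grip_width: 51.0
```

```bash
python3 arc.py
```

```text
t 51.3 radius 113.1 ang 204.89703664031873 rpy [ 179.4    0.7 -149.1] z 243.7 F [-1.3  1.4 -1.7] q [  1.  45. -60.  97.  43.  63.  48.]
top 44 [549.6 286.4 220.7]
scene 460 [523.  258.3 214.5]
```

>>> send_rows(plan=[{"x": 0.001, "y": -0.01, "z": 0.001, "ax": 0.3, "ay": 0.3, "az": -3, "grip": 0.4}, {"x": 0.001, "y": -0.01, "z": 0.001, "ax": 0, "ay": 0.2, "az": -3.5, "grip": 0.4}, {"x": 0.001, "y": -0.01, "z": 0.001, "ax": 0, "ay": 0, "az": -4, "grip": 0.4}, {"x": 0, "y": -0.01, "z": 0, "ax": 0, "ay": 0, "az": -4, "grip": 0.4}, {"x": 0, "y": -0.008, "z": 0, "ax": 0, "ay": 0, "az": -3.5, "grip": 0.4}])

```text
time_s: 51.9
position: [533.3, 231.1, 242.7]
eef_rot: [179.6, 0.6, -131.5]
ft_force: [-1.8, -0.1, -1.0]
grip_width: 51.4
```

```bash
python3 arc.py
```

```text
t 51.9 radius 112.7 ang 226.5993523498828 rpy [ 179.6    0.6 -131.5] z 242.7 F [-1.8 -0.1 -1. ] q [  6.  48. -65.  96.  46.  67.  68.]
top 0 
scene 511 [546.1 220.6 214.3]
```

>>> send_rows(plan=[{"x": 0.001, "y": -0.008, "z": 0, "ax": 0.2, "ay": 0.3, "az": -1.5, "grip": 0.4}, {"x": 0, "y": -0.006, "z": 0, "ax": 0, "ay": 0, "az": -1, "grip": 0.4}, {"x": 0, "y": -0.004, "z": 0, "ax": 0, "ay": 0, "az": -1, "grip": 0.4}, {"x": 0, "y": 0, "z": 0, "ax": 0, "ay": 0, "az": 0, "grip": 0.4}])

```text
time_s: 52.4
position: [546.2, 220.5, 242.9]
eef_rot: [179.8, 0.3, -128.6]
ft_force: [0.7, -0.4, -0.2]
grip_width: 51.2
```

```bash
python3 arc.py
```

```text
t 52.4 radius 112.8 ang 235.14216808846862 rpy [ 179.8    0.3 -128.6] z 242.9 F [ 0.7 -0.4 -0.2] q [  7.  49. -65.  94.  47.  68.  72.]
top 0 
scene 521 [556.8 210.7 214.2]
```

>>> send_rows(plan=[{"x": 0, "y": -0.004, "z": 0, "ax": 0, "ay": 0, "az": -0.5, "grip": 0.4}, {"x": 0, "y": -0.004, "z": 0, "ax": 0, "ay": 0, "az": -0.5, "grip": 0.4}, {"x": 0, "y": 0, "z": 0, "ax": 0, "ay": 0, "az": 0, "grip": 0.4}])

```text
time_s: 52.8
position: [552.1, 216.0, 243.2]
eef_rot: [179.8, 0.4, -127.5]
ft_force: [0.6, -0.2, 0.6]
grip_width: 51.4
```

>>> send_rows(plan=[{"x": 0, "y": -0.004, "z": 0, "ax": 0, "ay": 0, "az": -0.5, "grip": 0.4}, {"x": 0, "y": -0.002, "z": 0, "ax": 0, "ay": 0, "az": 0, "grip": 0.4}])

```text
time_s: 53.0
position: [554.9, 214.0, 243.3]
eef_rot: [179.5, 0.4, -126.8]
ft_force: [-6.3, 4.0, -1.1]
grip_width: 51.5
```

```bash
python3 arc.py
```

```text
t 53.0 radius 113.7 ang 240.61716160128591 rpy [ 179.5    0.4 -126.8] z 243.3 F [-6.3  4.  -1.1] q [  8.  49. -66.  93.  47.  69.  75.]
top 0 
scene 534 [564.6 204.3 213.6]
```

>>> send_rows(plan=[{"x": 0, "y": 0.008, "z": 0, "ax": 0, "ay": 0, "az": 0, "grip": 0.4}, {"x": 0, "y": 0.006, "z": 0, "ax": 0, "ay": 0, "az": 0, "grip": 0.4}, {"x": 0, "y": 0, "z": 0, "ax": 0, "ay": 0, "az": 0, "grip": 0.4}])

```text
time_s: 53.4
position: [543.8, 222.8, 243.5]
eef_rot: [179.6, 0.4, -126.8]
ft_force: [0.9, 1.3, -0.8]
grip_width: 51.0
```

>>> send_rows(plan=[{"x": 0, "y": 0, "z": -0.015, "ax": 0, "ay": 0, "az": 0, "grip": 0.4}, {"x": 0, "y": 0, "z": -0.025, "ax": 0, "ay": 0, "az": 0, "grip": 0.4}, {"x": 0, "y": 0, "z": -0.03, "ax": 0, "ay": 0, "az": 0, "grip": 0.4}, {"x": 0, "y": 0, "z": -0.02, "ax": 0, "ay": 0, "az": 0, "grip": 0.4}, {"x": 0, "y": 0, "z": 0, "ax": 0, "ay": 0, "az": 0, "grip": 0.4}])

```text
time_s: 53.9
position: [545.1, 221.5, 340.6]
eef_rot: [179.7, 0.5, -126.8]
ft_force: [0.4, 0.7, -0.8]
grip_width: 51.3
```

```bash
python3 arc.py
python3 - <<'E'
from h import *
s=manip.state();p=s['position'];u=p[:2]/np.hypot(*p[:2])
for n in('top','scene'):
    c=load(n);W=cloud(c);d=(p[:2]-W[...,:2])@u; l=W[...,:2]@np.array([-u[1],u[0]])
    for a in range(-60,420,40):
        k=(d>a)&(d<a+40)&(W[...,2]>p[2]+20)&(np.abs(l)<300)
        if k.sum()>5: print(n,a,k.sum(),'dz',np.nanpercentile(W[k][:,2]-p[2],[2,50,98]).round(),'lat',np.nanpercentile(l[k],[2,98]).round())
im=load('scene')['img']; cv2.imwrite('pics/c9.png',cv2.resize(im[0:300,200:500],None,fx=2,fy=2))
E
```

```text
t 53.9 radius 112.6 ang 234.37360316848628 rpy [ 179.7    0.5 -126.8] z 340.6 F [ 0.4  0.7 -0.8] q [  8.  43. -69.  86.  41.  78.  79.]
top 189 [564.7 196.9 213. ]
scene 575 [562.6 206.  214.3]
top -60 715 dz [ 61. 368. 381.] lat [-59.  15.]
top -20 2182 dz [ 60. 376. 385.] lat [-68.  41.]
top 20 2435 dz [363. 384. 393.] lat [-99.  24.]
top 60 2448 dz [370. 394. 404.] lat [-136.  -12.]
top 100 2589 dz [378. 405. 417.] lat [-177.  -54.]
top 140 2721 dz [390. 420. 439.] lat [-201.  -90.]
top 180 3103 dz [393. 433. 449.] lat [-245. -113.]
top 220 4021 dz [401. 449. 481.] lat [-267. -140.]
top 260 2995 dz [402. 455. 483.] lat [-267. -141.]
top 300 1531 dz [338. 416. 467.] lat [-223. -125.]
top 340 1080 dz [286. 352. 412.] lat [-192. -101.]
top 380 1041 dz [217. 306. 343.] lat [-178.  -73.]
scene -60 2086 dz [ 57. 258. 375.] lat [-58.  10.]
scene -20 2218 dz [ 90. 309. 382.] lat [-74.  33.]
scene 20 1210 dz [173. 371. 391.] lat [-107.   14.]
scene 60 1050 dz [328. 379. 402.] lat [-144.  -56.]
scene 100 1039 dz [338. 391. 414.] lat [-184. -101.]
scene 140 774 dz [339. 401. 421.] lat [-206. -120.]
scene 180 628 dz [349. 403. 427.] lat [-252. -176.]
scene 220 526 dz [343. 392. 428.] lat [-273. -193.]
scene 260 440 dz [309. 361. 417.] lat [-274. -172.]
scene 300 365 dz [261. 299. 360.] lat [-247. -135.]
scene 340 373 dz [212. 255. 324.] lat [-211. -113.]
scene 380 386 dz [152. 200. 282.] lat [-189.  -78.]
```

View pics/c9.png

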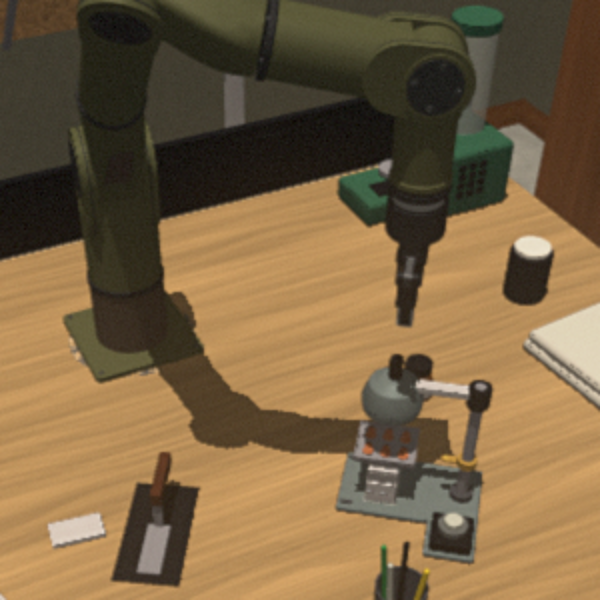

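Run:
```python
from h import *
for n in('top','scene'):
    c=load(n);W=cloud(c);hsv=cv2.cvtColor(c['img'],cv2.COLOR_BGR2HSV)
    for b in blobs(c,(hsv[...,2]>150)&(hsv[...,1]<60)&(np.hypot(W[...,0]-681,W[...,1]-251)<30),30,80,15): print(n,'button',np.round(b[:5],1),b[6])
rows((680.6,250.7,300,-127,1),(680.6,250.7,120,-127,1))
```

```text
top button [682.1 252.3  53.9  25.9  26.1] [681.3221  251.76054]
scene button [679.3 251.1  53.9  24.7  24.8] [679.87524 250.7655 ]
t54.0 pos [544.4 220.3 337.7] rpy [ 179.7    0.3 -126.8] w51.3 F [ 0.3 -0.3 -0.4] q [  8.  43. -69.  86.  41.  78.  79.]
{"x":-0.026,"y":-0.023,"z":0.009,"ax":0.1,"ay":0.1,"az":0.0},
{"x":-0.026,"y":-0.023,"z":0.009,"ax":0.1,"ay":0.1,"az":0.0},
{"x":-0.027,"y":-0.023,"z":0.009,"ax":0.1,"ay":0.1,"az":0.0},
{"x":-0.027,"y":-0.023,"z":0.009,"ax":0.1,"ay":0.1,"az":0.0}  <-
{"x":0.000,"y":-0.000,"z":0.045,"ax":-0.0,"ay":0.0,"az":0.0},
{"x":0.000,"y":-0.000,"z":0.045,"ax":-0.0,"ay":0.0,"az":0.0},
{"x":0.000,"y":-0.000,"z":0.045,"ax":-0.0,"ay":0.0,"az":0.0},
{"x":0.000,"y":-0.000,"z":0.045,"ax":-0.0,"ay":0.0,"az":0.0}  <-
```

>>> send_rows(plan=[{"x": -0.026, "y": -0.023, "z": 0, "ax": 0, "ay": 0, "az": 0, "grip": 1}, {"x": -0.026, "y": -0.023, "z": 0, "ax": 0, "ay": 0, "az": 0, "grip": 1}, {"x": -0.026, "y": -0.023, "z": 0, "ax": 0, "ay": 0, "az": 0, "grip": 1}, {"x": -0.02, "y": -0.018, "z": 0, "ax": 0, "ay": 0, "az": 0, "grip": 1}, {"x": 0, "y": 0, "z": 0, "ax": 0, "ay": 0, "az": 0, "grip": 1}, {"x": 0, "y": 0, "z": 0, "ax": 0, "ay": 0, "az": 0, "grip": 1}])

```text
time_s: 54.6
position: [673.8, 243.7, 328.4]
eef_rot: [179.6, -0.7, -126.6]
ft_force: [0.5, 0.3, 0.2]
grip_width: 0.3
```

Run:
```python
from h import *
rows((680.6,251,260,-127,1))
```

```text
t54.6 pos [673.8 243.7 328.4] rpy [ 179.6   -0.7 -126.6] w0.3 F [0.5 0.3 0.2] q [ -1.  53. -64.  61.  46.  90.  91.]
{"x":-0.005,"y":-0.001,"z":0.034,"ax":0.2,"ay":-0.3,"az":0.2},
{"x":-0.005,"y":-0.001,"z":0.034,"ax":0.2,"ay":-0.3,"az":0.2}  <-
```

>>> send_rows(plan=[{"x": -0.005, "y": -0.001, "z": 0.03, "ax": 0.2, "ay": -0.3, "az": 0.2, "grip": 1}, {"x": -0.004, "y": -0.001, "z": 0.035, "ax": 0.2, "ay": -0.3, "az": 0.2, "grip": 1}, {"x": 0, "y": 0, "z": 0.035, "ax": 0, "ay": 0, "az": 0, "grip": 1}, {"x": 0, "y": 0, "z": 0.035, "ax": 0, "ay": 0, "az": 0, "grip": 1}, {"x": 0, "y": 0, "z": 0.02, "ax": 0, "ay": 0, "az": 0, "grip": 1}, {"x": 0, "y": 0, "z": 0, "ax": 0, "ay": 0, "az": 0, "grip": 1}, {"x": 0, "y": 0, "z": 0, "ax": 0, "ay": 0, "az": 0, "grip": 1}])

```text
time_s: 55.3
position: [673.6, 247.4, 167.7]
eef_rot: [180.0, -0.3, -126.6]
ft_force: [-0.7, 0.0, 1.4]
grip_width: 0.1
```

Run:
```python
from h import *
rows((680.6,251,70,-127,1))
c=shot('scene');W=cloud(c)
for r in (50,90):
    k=(np.hypot(W[...,0]-538,W[...,1]-217)<r)&(W[...,2]>275); print('above lamp',r,k.sum(),np.nanpercentile(W[k][:,2],[1,50,99]).round() if k.any() else '')
cv2.imwrite('pics/c10.png',cv2.resize(c['img'][0:300,250:500],None,fx=2,fy=2))
```

```text
t55.3 pos [673.6 247.4 167.7] rpy [ 180.    -0.3 -126.6] w0.1 F [-0.7  0.   1.4] q [  1.  62. -61.  73.  53.  75.  84.]
{"x":-0.003,"y":-0.001,"z":0.033,"ax":0.0,"ay":-0.1,"az":0.1},
{"x":-0.002,"y":-0.001,"z":0.033,"ax":0.0,"ay":-0.1,"az":0.1},
{"x":-0.002,"y":-0.001,"z":0.033,"ax":0.0,"ay":-0.1,"az":0.1}  <-
above lamp 50 0 
above lamp 90 43 [545. 552. 573.]
```

View pics/c10.png

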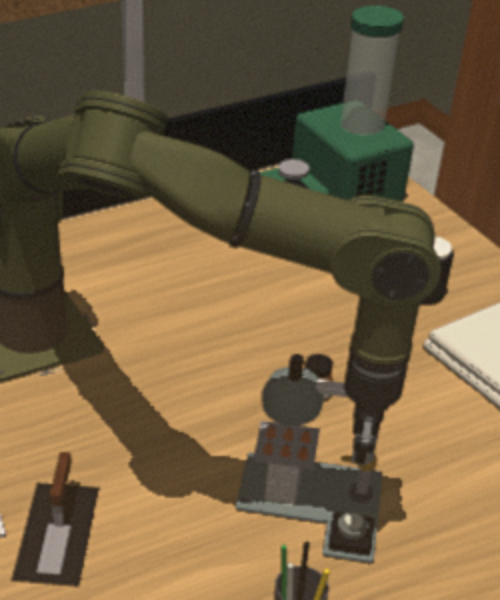

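>>> send_rows(plan=[{"x": -0.003, "y": -0.001, "z": 0.03, "ax": 0, "ay": -0.1, "az": 0, "grip": 1}, {"x": -0.002, "y": -0.001, "z": 0.03, "ax": 0, "ay": 0, "az": 0, "grip": 1}, {"x": -0.002, "y": -0.001, "z": 0.02, "ax": 0, "ay": 0, "az": 0, "grip": 1}, {"x": 0, "y": 0, "z": 0.01, "ax": 0, "ay": 0, "az": 0, "grip": 1}, {"x": 0, "y": 0, "z": 0, "ax": 0, "ay": 0, "az": 0, "grip": 1}, {"x": 0, "y": 0, "z": 0, "ax": 0, "ay": 0, "az": 0, "grip": 1}])

```text
time_s: 55.95
position: [684.5, 254.7, 85.9]
eef_rot: [-179.7, 0.6, -126.7]
ft_force: [-0.0, -0.3, 0.5]
grip_width: 0.2
```

Run:
```python
from h import *
rows((680.6,251,55,-127,1))
```

```text
t56.0 pos [684.5 254.7  85.9] rpy [-179.7    0.6 -126.7] w0.2 F [-0.  -0.3  0.5] q [ -0.  67. -58.  74.  57.  68.  82.]
{"x":0.006,"y":0.001,"z":0.031,"ax":-0.2,"ay":0.6,"az":0.3}  <-
```

>>> send_rows(plan=[{"x": 0.004, "y": 0.001, "z": 0.01, "ax": -0.2, "ay": 0.6, "az": 0, "grip": 1}, {"x": 0.001, "y": 0, "z": 0.01, "ax": 0, "ay": 0, "az": 0, "grip": 1}, {"x": 0, "y": 0, "z": 0.004, "ax": 0, "ay": 0, "az": 0, "grip": 1}, {"x": 0, "y": 0, "z": 0, "ax": 0, "ay": 0, "az": 0, "grip": 1}, {"x": 0, "y": 0, "z": 0, "ax": 0, "ay": 0, "az": 0, "grip": 1}])

```text
time_s: 56.45
position: [681.7, 251.9, 63.0]
eef_rot: [-179.9, 0.2, -126.8]
ft_force: [-0.1, 0.5, -0.1]
grip_width: -0.1
```

>>> send_rows(plan=[{"x": 0, "y": 0, "z": 0.003, "ax": 0, "ay": 0, "az": 0, "grip": 1}, {"x": 0, "y": 0, "z": 0.003, "ax": 0, "ay": 0, "az": 0, "grip": 1}])

```text
time_s: 56.65
position: [682.2, 252.2, 57.5]
eef_rot: [-179.9, 0.2, -126.8]
ft_force: [0.6, -0.2, 0.6]
grip_width: 0.4
```

>>> send_rows(plan=[{"x": 0, "y": 0, "z": 0.003, "ax": 0, "ay": 0, "az": 0, "grip": 1}, {"x": 0, "y": 0, "z": 0.002, "ax": 0, "ay": 0, "az": 0, "grip": 1}])

```text
time_s: 56.85
position: [682.2, 252.3, 52.4]
eef_rot: [-179.9, 0.2, -126.8]
ft_force: [-1.2, -1.0, 2.7]
grip_width: -0.2
```

Contact, so I'll press further down, hold, then release and lift.

>>> send_rows(plan=[{"x": 0, "y": 0, "z": 0.003, "ax": 0, "ay": 0, "az": 0, "grip": 1}, {"x": 0, "y": 0, "z": 0.003, "ax": 0, "ay": 0, "az": 0, "grip": 1}])

```text
time_s: 57.05
position: [682.3, 252.4, 49.8]
eef_rot: [-179.8, 0.2, -126.8]
ft_force: [-7.4, -6.7, 26.3]
grip_width: -0.2
```

>>> send_rows(plan=[{"x": 0, "y": 0, "z": 0.003, "ax": 0, "ay": 0, "az": 0, "grip": 1}, {"x": 0, "y": 0, "z": 0.002, "ax": 0, "ay": 0, "az": 0, "grip": 1}])

```text
time_s: 57.25
position: [682.3, 252.4, 50.2]
eef_rot: [-179.7, 0.2, -126.8]
ft_force: [-3.2, -2.6, 7.9]
grip_width: 0.3
```

>>> send_rows(plan=[{"x": 0, "y": 0, "z": 0.002, "ax": 0, "ay": 0, "az": 0, "grip": 1}, {"x": 0, "y": 0, "z": 0.002, "ax": 0, "ay": 0, "az": 0, "grip": 1}])

```text
time_s: 57.45
position: [682.3, 252.4, 50.1]
eef_rot: [-179.7, 0.2, -126.9]
ft_force: [-2.3, -3.6, 11.0]
grip_width: -0.1
```

>>> send_rows(plan=[{"x": 0, "y": 0, "z": -0.01, "ax": 0, "ay": 0, "az": 0, "grip": 1}, {"x": 0, "y": 0, "z": -0.03, "ax": 0, "ay": 0, "az": 0, "grip": 1}, {"x": 0, "y": 0, "z": -0.045, "ax": 0, "ay": 0, "az": 0, "grip": 1}, {"x": 0, "y": 0, "z": -0.045, "ax": 0, "ay": 0, "az": 0, "grip": 1}, {"x": 0, "y": 0, "z": -0.045, "ax": 0, "ay": 0, "az": 0, "grip": 1}, {"x": 0, "y": 0, "z": -0.045, "ax": 0, "ay": 0, "az": 0, "grip": 1}, {"x": 0, "y": 0, "z": -0.045, "ax": 0, "ay": 0, "az": 0, "grip": 1}, {"x": 0, "y": 0, "z": 0, "ax": 0, "ay": 0, "az": 0, "grip": 1}])

```text
time_s: 58.25
position: [679.6, 253.0, 324.8]
eef_rot: [-179.9, 0.2, -126.8]
ft_force: [0.8, -0.3, -0.6]
grip_width: -0.2
```

Run:
```python
from h import *
import tr,spat; tr.tray(); spat.spat()
c=load('top');W=cloud(c);post=S2W(120,0)
for n in('top','scene'):
    c=load(n);W=cloud(c)
    k=(np.hypot(W[...,0]-538,W[...,1]-217)<35)&(W[...,2]>252)&(W[...,2]<272)
    if k.any(): p=np.nanmedian(W[k],0); print(n,'knob',p.round(1),'lamp angle deg from home',232.9-np.degrees(np.arctan2(p[1]-post[1],p[0]-post[0]))%360)
c=load('scene')
for r in ('pen_cup','reel','jar'): print(r,[(np.round(tow(c,q['point'])).tolist(),round(q['confidence'],2)) for q in manip.find_in(manip.camera('scene'),r)][:2])
s=manip.state();print(s['time_s'],s['position'],s['ft_force'])
cv2.imwrite('pics/c11.png',cv2.resize(c['img'][140:400,220:500],None,fx=2,fy=2))
```

```text
top 0 nan z []
  floor z 0.0 slope(deg) x 0.0 y 0.0tr.py:7: RuntimeWarning: Mean of empty slice.
  print(n,len(q),q.mean(0).round(1),'z',np.round([b[2] for b in B],1))
  ret = ret.dtype.type(ret / rcount)
  return _methods._mean(a, axis=axis, dtype=dtype,
tr.py:9: RuntimeWarning: Mean of empty slice.
  P=W[m];P=P[np.isfinite(P[:,2])];zm=np.median(P[:,2]);P=P[abs(P[:,2]-zm)<6];mu=P.mean(0)
  ret = um.true_divide(
Traceback (most recent call last):
  File "tr.py", line 11, in tray
    p=cv2.minAreaRect(q.astype(np.float32)); print('  rect',np.round(p[0],1),np.round(p[1],1),round(p[2],1))
cv2.error: OpenCV(4.12.0) /io/opencv/modules/imgproc/src/convhull.cpp:143: error: (-215:Assertion failed) total >= 0 && (depth == CV_32F || depth == CV_32S) in function 'convexHull'
```

Run:
```python
from h import *
import spat
spat.spat(); post=S2W(120,0)
for n in('top','scene'):
    c=load(n);W=cloud(c);hsv=cv2.cvtColor(c['img'],cv2.COLOR_BGR2HSV)
    k=(np.hypot(W[...,0]-538,W[...,1]-217)<35)&(W[...,2]>252)&(W[...,2]<272)
    if k.any(): p=np.nanmedian(W[k],0); print(n,'knob',p.round(1),'deg from home',232.9-np.degrees(np.arctan2(p[1]-post[1],p[0]-post[0]))%360)
    o=(hsv[...,0]>3)&(hsv[...,0]<16)&(hsv[...,1]>110)&(W[...,2]>90)&(W[...,2]<112)&(np.hypot(W[...,0]-538,W[...,1]-217)<60)
    if o.any(): print(n,'lures',o.sum(),np.nanmean(W[o],0).round(1))
cam=manip.camera('scene')
for r in ('pen_cup','reel','jar'): print(r,[(np.round(tow(cam,q['point'])).tolist(),round(q['confidence'],2)) for q in manip.find_in(cam,r)][:2])
s=manip.state();print(s['time_s'],s['position'],s['ft_force'])
cv2.imwrite('pics/c11.png',cv2.resize(cam['img'][140:400,220:500],None,fx=2,fy=2))
```

```text
top blade [ 504.2 -151.2    4.2   38.4   97.6   58.7] axis -31.3 rear [ 463.6 -126.5]
top blade [ 423.8 -220.3    8.8   34.7   48.4   80.6] axis -9.4 rear [ 377.  -212.6]
top handle [ 433.9 -109.5   76.9   18.8   84.4   58.7]
scene blade [ 427.4 -217.9    8.8   30.    49.    71.6] axis -18.4 rear [ 382.3 -202.9]
scene blade [ 504.  -152.1    4.8   35.4   95.3   58.9] axis -31.1 rear [ 463.4 -127.6]
scene handle [ 438.2 -110.7   76.    21.5  110.6   58.8]
top knob [533.3 224.5 261.3] deg from home 4.055981697934669
scene knob [539.9 215.8 260.2] deg from home -1.0233710467494461
scene lures 143 [538.6 216.9 100.4]
pen_cup [([787.0, 92.0, 65.0], 0.96), ([539.0, 214.0, 98.0], 0.32)]
reel [([778.0, -193.0, 32.0], 0.85)]
jar [([376.0, 379.0, 69.0], 0.68)]
58.6 [678.08129989 249.48053287 314.6543716 ] [-0.80412431  0.58226413 -0.94221482]
```

View pics/c11.png

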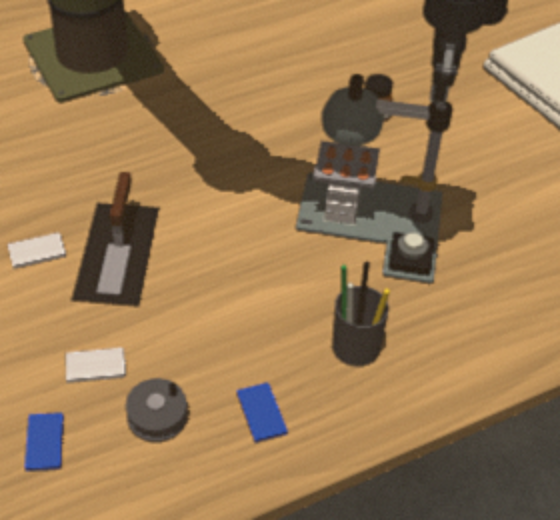

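>>> send_rows(plan=[{"x": 0.038, "y": -0.025, "z": -0.005, "ax": 0, "ay": 0, "az": 0, "grip": 1}, {"x": 0.038, "y": -0.025, "z": -0.005, "ax": 0, "ay": 0, "az": 0, "grip": 1}, {"x": 0.038, "y": -0.025, "z": -0.005, "ax": 0, "ay": 0, "az": 0, "grip": 1}, {"x": 0.038, "y": -0.025, "z": -0.005, "ax": 0, "ay": 0, "az": 0, "grip": 1}, {"x": 0.038, "y": -0.025, "z": 0, "ax": 0, "ay": 0, "az": 0, "grip": 1}, {"x": 0.02, "y": -0.012, "z": 0, "ax": 0, "ay": 0, "az": 0, "grip": 1}, {"x": 0, "y": 0, "z": 0, "ax": 0, "ay": 0, "az": 0, "grip": 1}])

```text
time_s: 59.3
position: [660.2, -10.0, 326.6]
eef_rot: [179.3, -1.2, -126.4]
ft_force: [0.5, 0.1, -0.5]
grip_width: 0.1
```

Run:
```python
from h import *
post=S2W(120,0)
for n in('top','scene'):
    c=shot(n);W=cloud(c)
    k=(np.hypot(W[...,0]-538,W[...,1]-217)<30)&(W[...,2]>255)&(W[...,2]<275)
    p=np.nanmedian(W[k],0); print(n,k.sum(),'knob',p.round(1),'deg from home',232.9-np.degrees(np.arctan2(p[1]-post[1],p[0]-post[0]))%360)
    h=(np.hypot(W[...,0]-538,W[...,1]-217)<75)&(W[...,2]>180)&(W[...,2]<240); print('head mean of extents',[(np.nanpercentile(W[h][:,i],1)+np.nanpercentile(W[h][:,i],99))/2 for i in(0,1)])
s=manip.state();print(s['time_s'],s['position'].round(),s['ft_force'].round(1))
c=load('top');cv2.imwrite('pics/c12.png',cv2.resize(c['img'][180:320,140:300],None,fx=4,fy=4,interpolation=2))
```

```text
top 56 knob [538.1 216.2 261.8] deg from home -0.2651533563756914
head mean of extents [np.float64(540.9148516031111), np.float64(224.44497822017343)]
scene 35 knob [541.  216.6 261.7] deg from home -1.2450307264986975
head mean of extents [np.float64(549.433567623649), np.float64(222.37440359466189)]
59.4 [660.  -6. 327.] [ 0.2  0.3 -0.8]
```

View pics/c12.png

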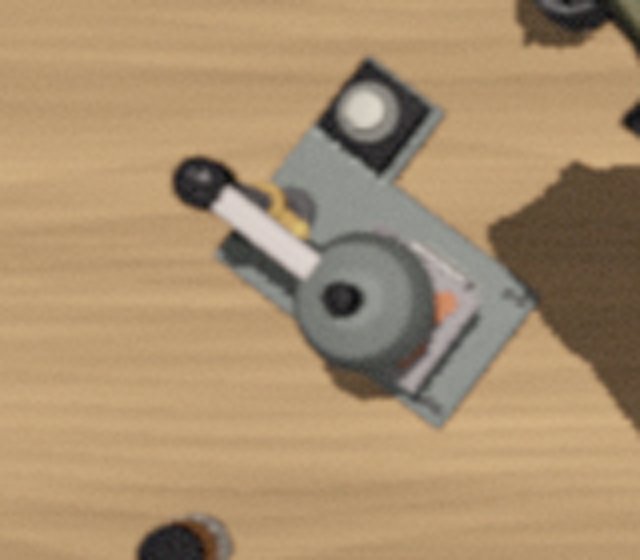

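The lamp is home, with the knob directly over the spot in both cameras, and everything else is in place. I'm handing the job in.

```bash
python3 -c "
from cell import manip
print(manip.finish_job())"
```

```text
the job is handed in; nothing more can be done
None
```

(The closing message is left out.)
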